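# Load temperature loggers into a heating block and start the check run

## Task

Prepare the heating block for its temperature check: swing the hold-down bar wide open, lift the cover off the wells and lay it flat in the middle of the green mat, then put every orange-headed logger from the blue dock into a well of its own, fully home and upright. Then swing the bar back over the loggers until it stops in its catch, and press the green start button all the way down. At the end all of this must still be in place, and the other things on the bench must be left where they are.

Things in the scene. Friction and masses are not known exactly. Their poses are not given: they have to be found in the camera images.
- heater: Beige heating block unit fixed to the bench, 190 mm deep (its x, pointing to its rear) x 250 mm wide (y). Origin: centre of the underside. The rear part is 85 mm high, flat-topped, and spans 65 mm in front of and behind the line of wells; the console in front of it, towards the robot, is 50 mm high and 60 mm deep.
- well0 (a point): Mouth of well 0, the one nearest the bar's hinge, level with the unit's flat top. Four vertical wells, 10 mm diameter with 2 mm chamfers, 85 mm deep, stand in a straight row along the unit's y in an aluminium strip, 38 mm apart. All are empty at the start, hidden below the cover; any logger may go into any well.
- well1 (a point): Mouth of well 1, 38 mm from well 0.
- well2 (a point): Mouth of well 2.
- well3 (a point): Mouth of well 3, nearest the catch.
- bar (a joint): Angle of the steel hold-down bar (rad): 0 = closed, over the row of wells, stopped in the catch; grows as it swings out level towards the robot (clockwise from above), to a stop at 1.6. Starts nearly closed. Stiff hinge (0.08 N m friction), stays where left. Bar 14 mm wide, underside 130 mm, top 140 mm above the bench: it passes 5 mm above the heads of fully seated loggers.
- bar_knob (a point): On the axis of the red upright knob near the bar's free end, 190 mm from the hinge axis. Knob 18 mm diameter, from 140 to 180 mm above the bench; this point is at 165 mm. When closed, the bar's end rests on a dark steel catch beyond well 3, whose back stop at the rear side, 24 mm from the knob, reaches 140 mm; nothing else near is higher.
- bar_hinge (a point): Point on the bar's vertical hinge axis, on a post 50 mm beyond well 0, at the top of the bar (140 mm above the bench).
- start (a joint): Travel of the green start button (m): 0 = up, 0.006 = all the way down (takes 5 N); it springs back.
- start_top (a point): Centre of the top of the green start button, 28 mm diameter, in a black housing on the console, 72 mm above the bench when up; pressed straight down.
- cover: Loose slate-blue cover plate, 80 x 136 x 8 mm (x, y, z), 0.25 kg, lying on top of the heating block over the wells at the start; a black upright knob, 22 mm diameter and 27 mm tall, stands in its middle (top 35 mm above the underside). Origin: centre of the underside; z up.
- mat: Flat green mat fixed to the bench, 180 x 180 x 3 mm; origin: centre of its underside. It lies on one side of the unit, the dock on the other; which side varies.
- dock: Blue dock block fixed to the bench, 190 mm (its x) x 60 mm (its y) x 60 mm high, with four square 10 mm through holes in a row along its x, 44 mm apart, in which the loggers stand. Origin: centre of the underside.
- logger0: Temperature logger (absent in some runs), 60 g: steel stem 8 mm thick with chamfered foot, reaching 50 mm below the origin; black collar 30 mm wide, 4 mm thick; round orange head 24 mm wide, 36 mm tall, top 40 mm above the origin. Origin: centre of the collar underside, z up. Stands in the dock, collar on its top; fully home in a well when the collar rests on the block.
- logger1: Another logger, the same as logger0 (may be absent).
- logger2: Another logger, the same as logger0 (may be absent).
- logger3: Another logger, the same as logger0 (may be absent).
- buffer_bottle: bystander: clear bottle with a blue cap, 190 mm tall, 86 mm diameter; leave it alone.
- stain_bottle: bystander: amber bottle with a blue cap, 160 mm tall, 70 mm diameter; leave it alone.
- tub: bystander: white tub with a blue lid, 102 mm tall, 80 mm diameter; leave it alone.
- timer: bystander: coral-red timer, 62 mm wide and tall, standing near the robot; leave it alone.
- tip_box: bystander: purple box, 125 x 85 x 70 mm; leave it alone.
- jar: bystander: small white jar with a blue cap, 60 mm tall, 52 mm diameter; leave it alone.
- marker: bystander: yellow marker pen, 130 mm long, 16 mm thick, lying; leave it alone.
Things that resemble listed ones, but are neither listed nor needed, are in the scene too. Leave any turquoise, white or yellow look-alike of the logger0 alone.

How it is judged:
By the outcome, as a careful person would: the job done as asked, in the order asked, and still so for the second after the job is handed in, with the robot touching nothing.
Of logger0, logger1, logger2, logger3 only 2 to 4 are there at a start; the rules pass over those that are not, and their reading is None.
At some moment in a run one of cover may be knocked a few centimetres aside while the robot is not near it.
It also fails if it takes over 210 s, if anything falls off the work surface, if the arm or the gripper's body presses on something with over 40 N, if the wrist force passes 120 N, or if a joint passes its speed limit or range.

## Robot

A 6-joint arm with a two-finger parallel gripper is mounted at the origin on the work surface. World frame = base frame: x ahead of the robot, y to its left, z up, the work surface at z = 0. Lengths are in m, angles in rad, forces in N, time in s.
With the tool pointing down it reaches from about 0.275 to 0.85 m from the base axis. Payload 5.2 kg.
Tool frame: the origin (TCP) lies midway between the tips of the shut fingers; the grasp point (between the pads) lies 19 mm behind it; z points along the fingers, x is the direction in which the jaws open and shut, and the axes are right-handed (so a half turn about z gives the same grasp; the last joint's range is limited). The gripper opens to 85 mm and grips with 20 to 120 N. Pads are 22 mm wide; open, the fingers measure 114 mm over their backs; the gripper's body (76 mm by 85 mm) begins 54 mm behind the grasp point. The pads swing forward as they close: fully open they stand 13 mm farther back than shut.
Start: joints at [1.052, 0.259, 1.535, -0, 1.348, -0.203], TCP at [0.171, 0.523, 0.231] pointing down, gripper open.
Joint ranges: [-3.14, 3.14], [-0.91, 2.08], [0.19, 2.58], [-1.22, 4.36], [0.22, 2.71], [-3.12, 3.12]. Speed limits (rad/s): [2.57, 2.57, 3.14, 3.14, 3.14, 3.14].

## Interface

Orientations are given as a unit quaternion [x, y, z, w].
In Python, from workcell import env, imaging, job gives the robot as it stands. The module is installed in compiled form; this text tells all that it offers.
- The arm moves only by the tool jog_arm, never from a script. Its arguments are lists of equal length, an entry for each row: "dp": the shift along the tool's x, y, z in mm, a list of three; "angular": the turn, a rotation vector about the tool's x, y, z in degrees, a list of three; "hand": the finger opening in mm, from 0 to 85.4. In form: {"dp": [[x, y, z], ...], "angular": [[rx, ry, rz], ...], "hand": [hand, ...]}. A call has 1 to 12 rows; each row shifts and turns the pose as measured when the row begins, along the tool's axes as they then stand; what a row does not reach is not made up. A row lasts 1/8 s, in which the tool goes at most 62.5 mm and 10.7 degrees, less where a joint would pass 70% of its speed; a pose out of reach is approached as far as the arm can. A call is refused whole if a number of a shift passes 62.5 or a number of a turn 10.7, either way. A call with a gripper value outside its range is refused whole. The fingers move at their own pace and stop on an object; "force" is the grip in N (left out, the last holds). Time passes only in rows, so rows that do not move let the fingers close. It gives the time, the measured TCP pose, the force and the opening at its end, in the units of the state.
- env.read_state(): the state, without advancing time (a new reading comes with each control period).
- imaging.read_camera(name): name is "scene" or "top"; returns a dict with "img" (480x640x3 uint8, red, green, blue), "intrinsics" (3x3 intrinsics, pixels), "R" (3x3) and "t" (3): a world point X has camera coordinates R X + t. Camera axes: x right, y down, z forward; pixel columns grow to the right and rows downward; lengths in m; the calibration is good to about 2 mm. A picture is of the moment at which its call begins. There is no depth.
- job.close_job(): hands the job in, once; it reports no verdict.
The state is a dict: "t": time; "q": joint angles; "qvel": joint speeds; "effort": joint torques, N m; "eef_pos": TCP position; "orientation": TCP orientation; "contact_force": force on the tool from outside, world axes, zero at the start; "moment": the same for the moment, N m; "opening": finger opening in m.
Only numpy, scipy, OpenCV 4.12 (cv2) and the standard library are available. Lean on these libraries where they do the work, as an engineer would, in place of code of your own. Each camera call takes 0.05 s, during which the arm holds its last target.

## Working session

There is one attempt and no reset: what is moved stays moved. The work goes in short steps, Python scripts to look and compute and a tool call to move; the robot and the scene stay as the last step left them, time stands still between calls to the robot, and variables do not carry over. Pictures are saved under pics/ and viewed, and the job is handed in when it is done.

Besides the shell and the picture viewer there is one more tool, called after "Emit:" as name(argument=value, ...), one argument or row to a line, values as JSON. jog_arm: Moves the arm, as the interface text tells. Its arguments: {"type":"object","properties":{"dp":{"type":"array","items":{"type":"array","items":{"type":"number"}}},"angular":{"type":"array","items":{"type":"array","items":{"type":"number"}}},"hand":{"type":"array","items":{"type":"number"}},"force":{"type":"number"}},"required":["dp","angular","hand"]}

```bash
mkdir -p pics; cat > h.py <<'E'
import numpy as np, cv2
from workcell import env, imaging, job
from scipy.spatial.transform import Rotation as Ro
def cam(n):
    c=imaging.read_camera(n); return c
def save(c,f): cv2.imwrite('pics/'+f,cv2.cvtColor(c['img'],cv2.COLOR_RGB2BGR))
def ray(c,u,v):
    d=np.linalg.inv(c['intrinsics'])@np.array([u,v,1.]); R=c['R']; return -R.T@c['t'], R.T@d
def onz(c,u,v,z):
    o,d=ray(c,u,v); return o+d*(z-o[2])/d[2]
def proj(c,X):
    p=c['intrinsics']@(c['R']@np.array(X)+c['t']); return p[:2]/p[2]
E
python3 - <<'E'
from h import *
for n in ['scene','top']:
    c=cam(n); save(c,n+'0.png'); np.savez(n+'0.npz',**c); print(n,-c['R'].T@c['t'],c['R'][2],c['intrinsics'][0,0])
s=env.read_state(); print({k:np.round(v,3) for k,v in s.items()})
E
```

```text
scene [ 1.27387557 -0.39954737  0.66051144] [-0.7691373   0.36689841 -0.52327179] 502.76847638605017
top [ 0.38294116 -0.02755238  1.59720169] [ 0.07517855 -0.01348376 -0.99707892] 578.4650841752064
{'t': np.float64(0.1), 'q': array([ 1.052,  0.259,  1.536, -0.   ,  1.348, -0.203]), 'qvel': array([ 0.001, -0.002, -0.003, -0.   ,  0.001,  0.001]), 'effort': array([ 1.0000e-03, -4.4696e+01, -2.9125e+01, -0.0000e+00,  6.0000e-03,
        0.0000e+00]), 'eef_pos': array([0.171, 0.522, 0.231]), 'orientation': array([ 0.809,  0.587, -0.001,  0.   ]), 'contact_force': array([ 0.329, -0.29 ,  0.258]), 'moment': array([ 0.038, -0.021,  0.018]), 'opening': np.float64(0.085)}
```

View pics/scene0.png

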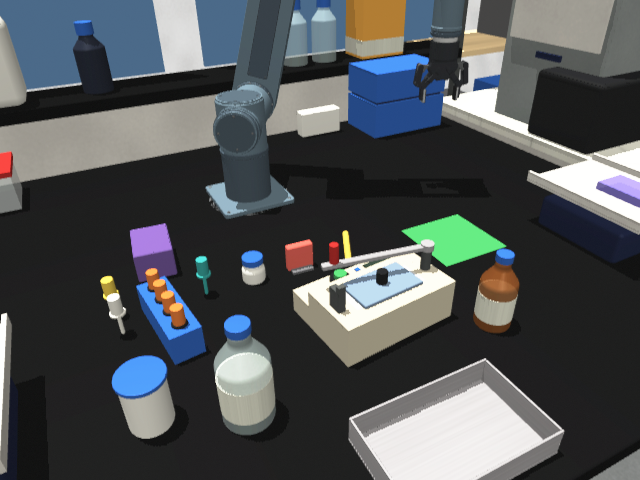

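View pics/top0.png

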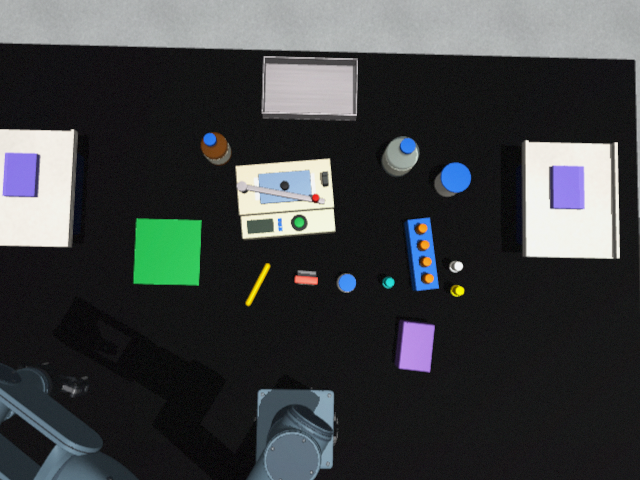

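Top view: unit at (285,200), hinge post (242,187), red knob (316,198), catch (324,179), cover with black knob (285,185), green button (299,223), mat (167,252), dock (422,253) holding four orange heads at (422,228), (425,245), (427,261) and (429,279). The turquoise (389,282), white (456,266) and yellow (457,291) look-alikes stand outside the dock, so I leave them. I'll enlarge to confirm.

```bash
python3 - <<'E'
from h import *
im=cv2.cvtColor(np.load('top0.npz')['img'],cv2.COLOR_RGB2BGR)
a=cv2.resize(im[150:250,225:345],None,fx=5,fy=5,interpolation=cv2.INTER_CUBIC)
cv2.imwrite('pics/c1.png',a)
b=cv2.resize(im[205:305,370:480],None,fx=5,fy=5,interpolation=cv2.INTER_CUBIC)
cv2.imwrite('pics/c2.png',b)
c=dict(np.load('top0.npz')); hsv=cv2.cvtColor(c['img'],cv2.COLOR_RGB2HSV)
def blobs(lo,hi,z,name,amin=15,roi=None):
    m=cv2.inRange(hsv,lo,hi)
    n,l,st,ce=cv2.connectedComponentsWithStats(m)
    for i in range(1,n):
        if st[i,4]>=amin: print(name,ce[i].round(1),st[i,4],onz(c,*ce[i],z).round(4), st[i,:4])
blobs((5,150,120),(18,255,255),.10,'orange')
blobs((50,100,60),(75,255,255),.003,'green')
blobs((0,180,120),(3,255,255),.18,'red')
blobs((100,60,100),(112,160,255),.093,'slate',200)
blobs((105,180,60),(118,255,255),.06,'blue',200)
E
```

```text
orange [219.8 148. ] 48 [0.7373 0.2126 0.1   ] [216 143   9  11]
orange [421.8 227.7] 58 [ 0.5388 -0.3197  0.1   ] [418 224   9   9]
orange [424.  244.4] 54 [ 0.4954 -0.3256  0.1   ] [420 241   9   9]
orange [426.2 261. ] 48 [ 0.4522 -0.3316  0.1   ] [422 257   9   9]
orange [428.3 277.4] 43 [ 0.4099 -0.3374  0.1   ] [424 274   9   9]
green [298.8 222. ] 98 [0.5576 0.0032 0.003 ] [294 217  11  11]
green [166.9 251.6] 4395 [0.468  0.3639 0.003 ] [133 218  69  68]
red [315.1 197.4] 33 [ 0.6    -0.0391  0.18  ] [312 195   7   6]
slate [287.3 181.3] 868 [0.6544 0.034  0.093 ] [259 171  52  25]
slate [273.3 198.3] 210 [0.6086 0.0696 0.093 ] [260 193  38  10]
slate [ 51.6 446.7] 2170 [-0.0358  0.612   0.093 ] [  0 388 101  92]
slate [294.9 453.7] 2901 [-0.0434 -0.002   0.093 ] [254 414  79  66]
blue [455.6 176.8] 740 [ 0.6829 -0.4181  0.06  ] [441 162  30  31]
blue [420.2 253.9] 1369 [ 0.4726 -0.3236  0.06  ] [405 217  34  74]
```

View pics/c1.png

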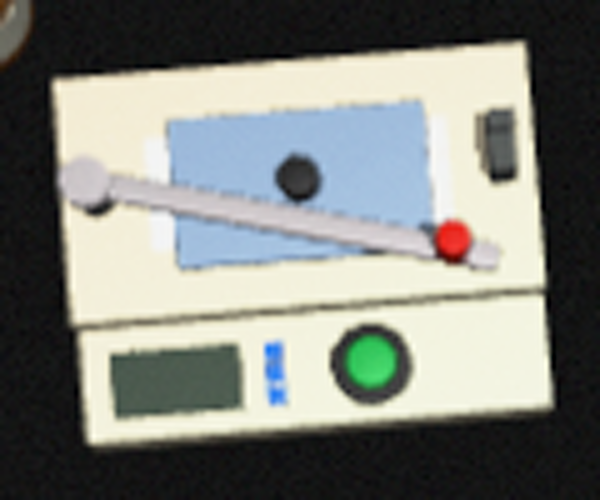

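View pics/c2.png

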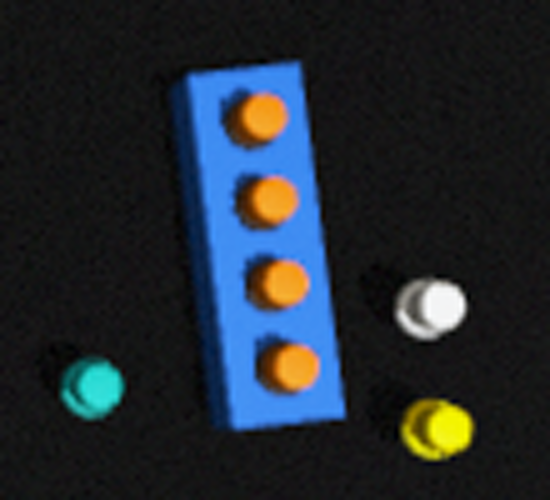

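Confirmed: the four orange heads stand in the blue dock, with turquoise, white and yellow ones outside it. The bar is a little open with the knob at the front side, and the catch is at the rear right. Next I'll work out the unit's frame.

```bash
python3 - <<'E'
from h import *
c=dict(np.load('top0.npz'))
f=lambda x,y:(x/5+225-.4,y/5+150-.4)
P=[onz(c,*f(*p),.085) for p in [(52,78),(527,42),(545,290),(76,326)]]
for p in P: print(p.round(4))
print([np.linalg.norm(P[i]-P[(i+1)%4]).round(4) for i in range(4)])
for p,q in [(0,1),(3,2)]:
    d=P[p]-P[q]; print('yaw y-edge',np.degrees(np.arctan2(-d[0],d[1])))
for p,q in [(0,3),(1,2)]:
    d=P[p]-P[q]; print('yaw x-edge',np.degrees(np.arctan2(d[1],d[0])))
print('ctr',np.mean(P,0))
for n,p,z in [('hinge',(87,182),.15),('hinge',(87,182),.14),('knob',(454,239),.18),('cknob',(299,177),.12),('btn',(372,362),.072),('catch',(503,145),.14)]:
    print(n,z,onz(c,*f(*p),z).round(4))
Q=[onz(c,*f(*p),.093) for p in [(165,120),(423,100),(437,254),(180,269)]]
print(np.array(Q).round(4), np.mean(Q,0).round(4))
g=lambda x,y:(x/5+370-.4,y/5+205-.4)
D=[onz(c,*g(*p),.06) for p in [(189,76),(301,63),(346,416),(230,431)]]
print(np.array(D).round(4), np.mean(D,0).round(4))
# scene view
s=dict(np.load('scene0.npz')); im=cv2.cvtColor(s['img'],cv2.COLOR_RGB2BGR)
cv2.imwrite('pics/c3.png',cv2.resize(im[220:370,280:470],None,fx=4,fy=4,interpolation=cv2.INTER_CUBIC))
E
```

```text
[0.6958 0.1734 0.085 ]
[ 0.7209 -0.0774  0.085 ]
[ 0.5886 -0.0893  0.085 ]
[0.5642 0.1568 0.085 ]
[np.float64(0.252), np.float64(0.1328), np.float64(0.2472), np.float64(0.1326)]
yaw y-edge 5.718193641488176
yaw y-edge 5.6700617667634505
yaw x-edge 7.187538593503892
yaw x-edge 5.139626064151791
ctr [0.64236841 0.04086727 0.085     ]
hinge 0.15 [0.6296 0.1455 0.15  ]
hinge 0.14 [0.6313 0.1467 0.14  ]
knob 0.18 [ 0.6001 -0.04    0.18  ]
cknob 0.12 [0.6398 0.0401 0.12  ]
btn 0.072 [0.55   0.0012 0.072 ]
catch 0.14 [ 0.6551 -0.0643  0.14  ]
[[ 0.6731  0.1124  0.093 ]
 [ 0.6869 -0.0229  0.093 ]
 [ 0.6053 -0.032   0.093 ]
 [ 0.5944  0.1024  0.093 ]] [0.6399 0.04   0.093 ]
[[ 0.5634 -0.2887  0.06  ]
 [ 0.5717 -0.3488  0.06  ]
 [ 0.3835 -0.3738  0.06  ]
 [ 0.3743 -0.312   0.06  ]] [ 0.4732 -0.3308  0.06  ]
```

View pics/c3.png

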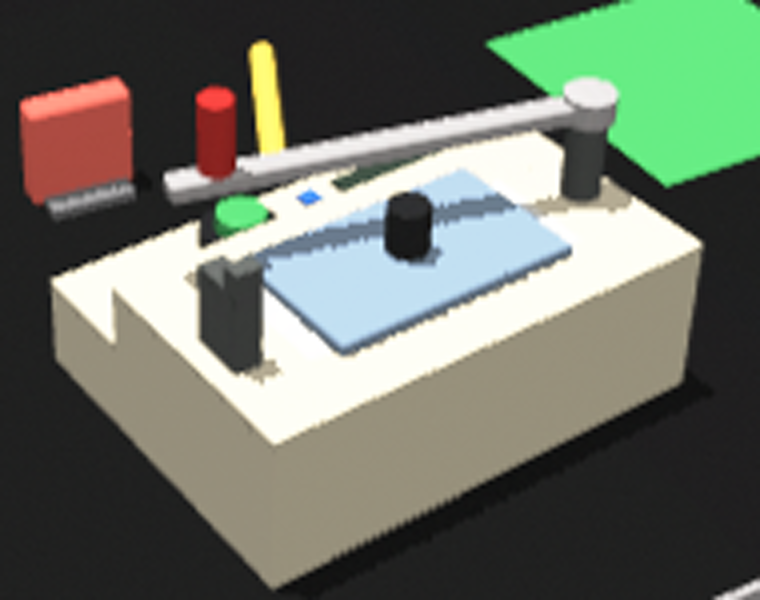

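Measurements agree: edges of 252/247 and 133 mm against 250 and 130. Unit yaw is about 5.7°, centre of the wells about (0.642, 0.041), hinge about (0.631, 0.147), knob about (0.600, -0.040), so the bar stands about 0.27 rad open. The cover centre is (0.640, 0.040), the mat (0.468, 0.364), and the dock yaw is about 7.5°. The plan is to cage the knob loosely and sweep it.

```bash
cat >> h.py <<'E'
def down(yaw):
    y=np.radians(yaw); x=np.array([np.cos(y),np.sin(y),0]); z=np.array([0,0,-1.]); return Ro.from_matrix(np.c_[x,np.cross(z,x),z])
def st():
    s=env.read_state(); return s,np.array(s['eef_pos']),Ro.from_quat(s['orientation'])
def yaw_of(R): x=R.as_matrix()[:,0]; return np.degrees(np.arctan2(x[1],x[0]))
def plan(way,step=50.,ang=9.):
    """way: list of (x,y,z,yaw). print per-row tool shifts"""
    s,p,R=st(); print('t',round(float(s['t']),2),'p',p.round(4),'yaw',yaw_of(R).round(2),'tilt',np.degrees(np.arccos(-R.as_matrix()[2,2])).round(2),'F',np.round(s['contact_force'],1),'open',round(float(s['opening'])*1e3,1))
    dp=[];an=[]
    for w in way:
        tp=np.array(w[:3]); tR=down(w[3]); rv=(R.inv()*tR).as_rotvec()
        n=max(1,int(np.ceil(max(np.linalg.norm(tp-p)*1e3/step,np.degrees(np.linalg.norm(rv))/ang))))
        d=(tp-p)/n
        for k in range(n):
            dp.append((R.inv().apply(d)*1e3).round(0 if np.linalg.norm(d)>.01 else 1).tolist()); an.append(np.degrees(rv/n).round(1).tolist()); R=R*Ro.from_rotvec(rv/n); 
        p=tp
    print(len(dp)); print('"dp":',dp); print('"angular":',an)
C=np.array([.642,.041]);YH=np.radians(5.7)
hx=np.array([np.cos(YH),np.sin(YH)]);hy=np.array([-np.sin(YH),np.cos(YH)])
H=C+.107*hy
def knob(th):
    a=YH-np.pi/2-th; return H+.19*np.array([np.cos(a),np.sin(a)]), np.degrees(YH-th)  # pos, tool yaw (tool x = closing dir)
E
python3 - <<'E'
from h import *
print(H,knob(.27),knob(1.6),knob(0))
k,y=knob(.27)
plan([(.60,-.04,.231,-9.6)])
E
```

```text
[0.63137279 0.14747095] (array([ 0.59913147, -0.03977354]), np.float64(-9.769860468532228)) (array([0.44184183, 0.13412872]), np.float64(-85.97324722093173)) (array([ 0.65024354, -0.04158961]), np.float64(5.7))
t 0.1 p [0.1705 0.5224 0.2305] yaw 71.91 tilt 0.1 F [ 0.3 -0.3  0.3] open 85.1
15
"dp": [[-27.0, 39.0, 0.0], [-23.0, 41.0, -0.0], [-19.0, 43.0, -0.0], [-15.0, 45.0, -0.0], [-10.0, 46.0, -0.0], [-6.0, 47.0, -0.0], [-2.0, 47.0, -0.0], [3.0, 47.0, -0.0], [7.0, 47.0, -0.0], [12.0, 46.0, -0.0], [16.0, 44.0, -0.0], [20.0, 43.0, -0.0], [24.0, 41.0, -0.0], [28.0, 38.0, -0.0], [31.0, 35.0, -0.0]]
"angular": [[0.0, 0.0, 5.4], [0.0, 0.0, 5.4], [0.0, 0.0, 5.4], [0.0, 0.0, 5.4], [0.0, 0.0, 5.4], [0.0, 0.0, 5.4], [0.0, 0.0, 5.4], [0.0, 0.0, 5.4], [0.0, 0.0, 5.4], [0.0, 0.0, 5.4], [0.0, 0.0, 5.4], [0.0, 0.0, 5.4], [0.0, 0.0, 5.4], [0.0, 0.0, 5.4], [0.0, 0.0, 5.4]]
```

Emit:
jog_arm(
  dp=[
    [-27, 39, 0],
    [-23, 41, 0],
    [-19, 43, 0],
    [-15, 45, 0],
    [-10, 46, 0],
    [-6, 47, 0],
    [-2, 47, 0],
    [3, 47, 0],
    [7, 47, 0],
    [12, 46, 0],
    [16, 44, 0],
    [20, 43, 0],
  ],
  angular=[
    [0, 0, 5.4],
    [0, 0, 5.4],
    [0, 0, 5.4],
    [0, 0, 5.4],
    [0, 0, 5.4],
    [0, 0, 5.4],
    [0, 0, 5.4],
    [0, 0, 5.4],
    [0, 0, 5.4],
    [0, 0, 5.4],
    [0, 0, 5.4],
    [0, 0, 5.4],
  ],
  hand=[36, 36, 36, 36, 36, 36, 36, 36, 36, 36, 36, 36],
  force=30,
)

```text
t: 1.6
eef_pos: [0.5149, 0.0552, 0.2266]
orientation: [0.999, 0.047, -0.003, 0.001]
contact_force: [0.0, -0.0, 0.5]
opening: 0.0361
```

```bash
python3 - <<'E'
from h import *
plan([(.60,-.04,.231,-9.6)])
E
```

```text
t 1.6 p [0.5149 0.0552 0.2266] yaw 5.35 tilt 0.41 F [ 0.  -0.   0.5] open 36.1
3
"dp": [[25.0, 34.0, -2.0], [28.0, 32.0, -2.0], [31.0, 29.0, -1.0]]
"angular": [[0.1, 0.1, 5.0], [0.1, 0.1, 5.0], [0.1, 0.1, 5.0]]
```

Emit:
jog_arm(
  dp=[
    [25, 34, -2],
    [28, 32, -2],
    [31, 29, -1],
    [0, 0, 0],
  ],
  angular=[
    [0.1, 0.1, 5],
    [0.1, 0.1, 5],
    [0.1, 0.1, 5],
    [0, 0, 0],
  ],
  hand=[36, 36, 36, 36],
)

```text
t: 2.1
eef_pos: [0.6021, -0.0466, 0.2286]
orientation: [0.996, -0.091, -0.002, -0.001]
contact_force: [-0.6, -1.0, -0.0]
opening: 0.0359
```

```bash
python3 - <<'E'
from h import *
plan([(.60,-.04,.231,-9.6),(.60,-.04,.148,-9.6)],step=30)
c=cam('scene'); im=cv2.cvtColor(c['img'],cv2.COLOR_RGB2BGR)
cv2.imwrite('pics/s1.png',cv2.resize(im[150:370,250:490],None,fx=2.5,fy=2.5))
print(proj(c,(.6,-.04,.18)))
E
```

```text
t 2.1 p [ 0.6021 -0.0466  0.2286] yaw -10.46 tilt 0.3 F [-0.6 -1.  -0. ] open 35.9
4
"dp": [[-3.3, -6.1, -2.4], [-0.0, -0.0, 28.0], [-0.0, -0.0, 28.0], [-0.0, -0.0, 28.0]]
"angular": [[-0.1, 0.3, -0.9], [0.0, -0.0, -0.0], [0.0, -0.0, -0.0], [0.0, -0.0, -0.0]]
[333.86982875 242.23599801]
```

View pics/s1.png

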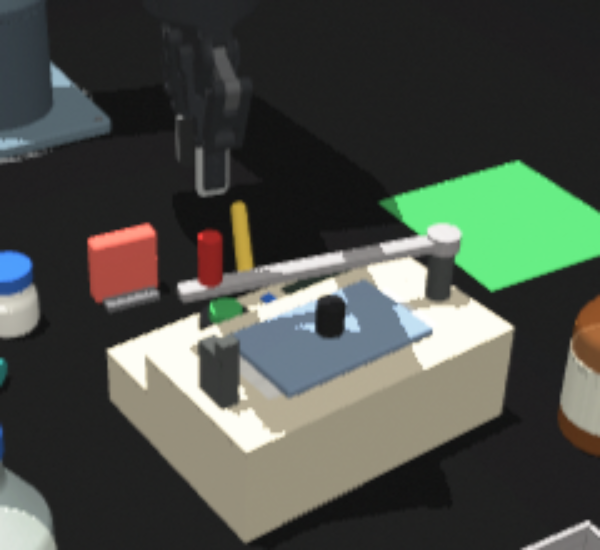

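The open gripper hangs right above the red knob (crop (210,237)), and the scene projection agrees to about 2 px. Descending.

Emit:
jog_arm(
  dp=[
    [-3.3, -6, -2],
    [0, 0, 0],
    [0, 0, 28],
    [0, 0, 28],
    [0, 0, 26],
    [0, 0, 0],
  ],
  angular=[
    [0, 0.3, -0.9],
    [0, 0, 0],
    [0, 0, 0],
    [0, 0, 0],
    [0, 0, 0],
    [0, 0, 0],
  ],
  hand=[36, 36, 36, 36, 36, 36],
)

```text
t: 2.9
eef_pos: [0.5957, -0.0315, 0.1491]
orientation: [0.997, -0.077, 0.001, -0.002]
contact_force: [0.8, -0.1, -0.2]
opening: 0.0361
```

```bash
python3 - <<'E'
from h import *
w=[]
for th in np.linspace(.27,.27+8*.14,9)[1:]:
    k,y=knob(th); w.append((k[0],k[1],.149,y))
plan(w)
E
```

```text
t 2.9 p [ 0.5957 -0.0315  0.1491] yaw -8.82 tilt 0.2 F [ 0.8 -0.1 -0.2] open 36.1
8
"dp": [[-22.0, 5.0, 0.0], [-27.0, -2.0, 0.0], [-27.0, -2.0, 0.0], [-27.0, -2.0, 0.0], [-27.0, -2.0, -0.0], [-27.0, -2.0, 0.0], [-27.0, -2.0, -0.0], [-27.0, -2.0, 0.0]]
"angular": [[-0.2, -0.0, 9.0], [0.0, 0.0, 8.0], [-0.0, 0.0, 8.0], [-0.0, 0.0, 8.0], [0.0, -0.0, 8.0], [-0.0, 0.0, 8.0], [0.0, -0.0, 8.0], [-0.0, 0.0, 8.0]]
```

Emit:
jog_arm(
  dp=[
    [0, 8, 0],
    [0, 0, 0],
    [-25, -1, 0],
    [-27, -2, 0],
    [-27, -2, 0],
    [0, 0, 0],
  ],
  angular=[
    [0, 0, 1],
    [0, 0, 0],
    [0, 0, 8],
    [0, 0, 8],
    [0, 0, 8],
    [0, 0, 0],
  ],
  hand=[30, 30, 30, 30, 30, 30],
)

```text
t: 3.65
eef_pos: [0.5239, -0.011, 0.1559]
orientation: [0.955, -0.297, 0.007, -0.002]
contact_force: [0.1, 0.5, 0.8]
opening: 0.0301
```

```bash
python3 - <<'E'
from h import *
s,p,R=st(); d=p[:2]-H; print(np.hypot(*d), 'th',YH-np.pi/2-np.arctan2(d[1],d[0]))
th0=YH-np.pi/2-np.arctan2(d[1],d[0])
w=[]
for th in th0+.14*np.arange(1,8):
    k,y=knob(th); w.append((k[0],k[1],.149,y))
plan(w)
c=cam('top'); save(c,'t2.png'); im=cv2.imread('pics/t2.png')
cv2.imwrite('pics/t2c.png',cv2.resize(im[150:300,200:360],None,fx=4,fy=4))
E
```

```text
0.1915046202664001 th 0.6952096221401431
t 3.65 p [ 0.5239 -0.011   0.1559] yaw -34.59 tilt 0.85 F [0.1 0.5 0.8] open 30.1
7
"dp": [[-27.0, -3.0, 7.0], [-27.0, -2.0, -0.0], [-27.0, -2.0, 0.0], [-27.0, -2.0, 0.0], [-27.0, -2.0, 0.0], [-27.0, -2.0, -0.0], [-27.0, -2.0, 0.0]]
"angular": [[-0.5, -0.7, 7.6], [-0.0, -0.0, 8.0], [-0.0, 0.0, 8.0], [-0.0, 0.0, 8.0], [0.0, 0.0, 8.0], [-0.0, -0.0, 8.0], [0.0, 0.0, 8.0]]
```

View pics/t2c.png

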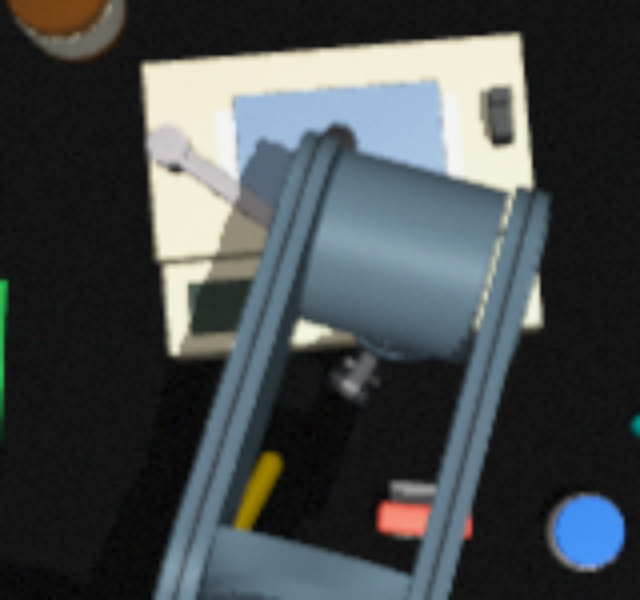

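The bar follows, now at about 0.65 rad. Continuing with a z correction.

Emit:
jog_arm(
  dp=[
    [-27, -3, 7],
    [-27, -2, 2],
    [-27, -2, 2],
    [0, 0, 0],
  ],
  angular=[
    [-0.5, -0.7, 7.6],
    [0, 0, 8],
    [0, 0, 8],
    [0, 0, 0],
  ],
  hand=[30, 30, 30, 30],
)

```text
t: 4.2
eef_pos: [0.4765, 0.0456, 0.1475]
orientation: [0.873, -0.488, 0.006, -0.001]
contact_force: [0.0, 0.8, 0.0]
opening: 0.03
```

```bash
cat >> h.py <<'E'
def arc(dth,n,z=.149,**k):
    s,p,R=st(); d=p[:2]-H; th0=YH-np.pi/2-np.arctan2(d[1],d[0]); print('r',np.hypot(*d).round(4),'th',th0.round(3))
    w=[]
    for th in th0+dth*np.arange(1,n+1):
        q,y=knob(th); w.append((q[0],q[1],z,y))
    plan(w,**k)
E
python3 -c "
from h import *
arc(.14,5)"
```

```text
r 0.1853 th 1.088
t 4.2 p [0.4765 0.0456 0.1475] yaw -58.39 tilt 0.7 F [0.  0.8 0. ] open 30.0
5
"dp": [[-26.0, 4.0, -2.0], [-27.0, -2.0, 0.0], [-27.0, -2.0, 0.0], [-27.0, -2.0, 0.0], [-27.0, -2.0, 0.0]]
"angular": [[-0.5, -0.5, 6.3], [-0.0, 0.0, 8.0], [0.0, 0.0, 8.0], [0.0, 0.0, 8.0], [-0.0, -0.0, 8.0]]
```

Emit:
jog_arm(
  dp=[
    [-26, 4, -2],
    [-27, -1, 0],
    [-27, -1, 0],
    [-14, -1, 0],
    [0, 0, 0],
  ],
  angular=[
    [-0.5, -0.5, 6],
    [0, 0, 8],
    [0, 0, 8],
    [0, 0, 4],
    [0, 0, 0],
  ],
  hand=[30, 30, 30, 30, 30],
)

```text
t: 4.82
eef_pos: [0.4498, 0.1277, 0.1522]
orientation: [0.742, -0.67, 0.005, -0.003]
contact_force: [-1.0, 0.0, -0.2]
opening: 0.0301
```

```bash
python3 -c "
from h import *
arc(.04,1)"
```

```text
r 0.1827 th 1.562
t 4.83 p [0.4498 0.1277 0.1522] yaw -84.18 tilt 0.68 F [-1.   0.  -0.2] open 30.1
1
"dp": [[-8.0, 7.0, 3.0]]
"angular": [[-0.6, -0.2, 1.9]]
```

Emit:
jog_arm(
  dp=[
    [-6, 7, 2],
    [-5, 0, 0],
    [-2, 0, 0],
    [0, 0, 0],
  ],
  angular=[
    [0, 0, 1],
    [0, 0, 1],
    [0, 0, 0],
    [0, 0, 0],
  ],
  hand=[30, 30, 30, 30],
)

```text
t: 5.32
eef_pos: [0.4432, 0.1385, 0.1503]
orientation: [0.731, -0.683, 0.006, -0.003]
contact_force: [0.1, 0.2, 0.5]
opening: 0.0297
```

```bash
python3 -c "
from h import *
arc(.04,1)"
```

```text
r 0.1883 th 1.623
t 5.33 p [0.4432 0.1385 0.1503] yaw -86.09 tilt 0.78 F [0.1 0.2 0.5] open 29.7
1
"dp": [[-7.6, 1.4, 1.2]]
"angular": [[-0.7, -0.3, 3.5]]
```

Tool at 1.62, less the cage slack, puts the bar at about 1.59. I'll centre, lift clear and look.

Emit:
jog_arm(
  dp=[
    [4, 0, -5],
    [0, 0, -40],
    [0, 0, -45],
    [0, 0, -40],
    [0, 0, 0],
  ],
  angular=[
    [-0.7, -0.3, 0],
    [0, 0, 0],
    [0, 0, 0],
    [0, 0, 0],
    [0, 0, 0],
  ],
  hand=[36, 36, 36, 50, 50],
)

```text
t: 5.95
eef_pos: [0.4439, 0.1329, 0.2853]
orientation: [0.731, -0.682, -0.001, 0.0]
contact_force: [0.1, -0.3, 0.5]
opening: 0.0503
```

```bash
python3 -c "
from h import *
c=cam('top'); save(c,'t3.png'); np.savez('t3.npz',**c); im=cv2.imread('pics/t3.png')
cv2.imwrite('pics/t3c.png',cv2.resize(im[150:300,200:360],None,fx=5,fy=4))
c=cam('scene'); save(c,'s3.png');np.savez('s3.npz',**c)
plan([])"
```

```text
t 6.05 p [0.442  0.1328 0.2819] yaw -86.07 tilt 0.49 F [-0.5  0.3 -0.8] open 50.2
0
"dp": []
"angular": []
```

View pics/t3c.png

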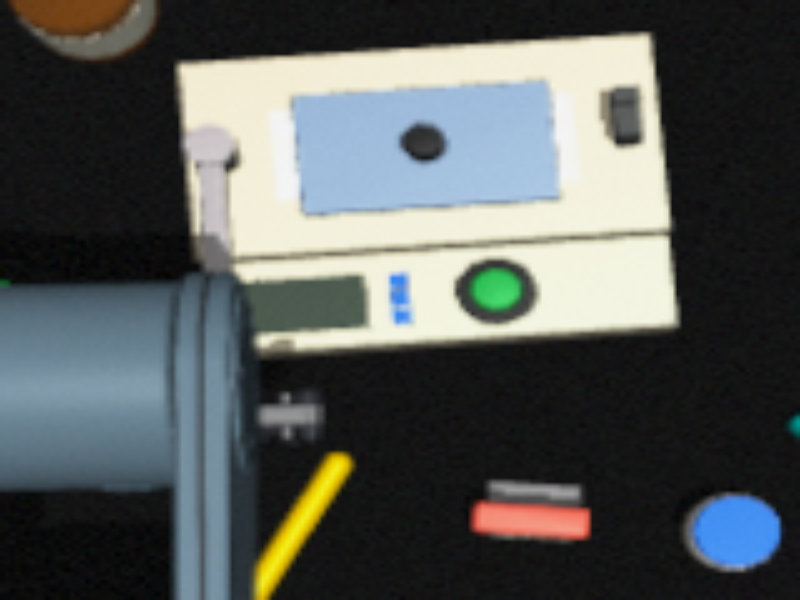

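View pics/s3.png

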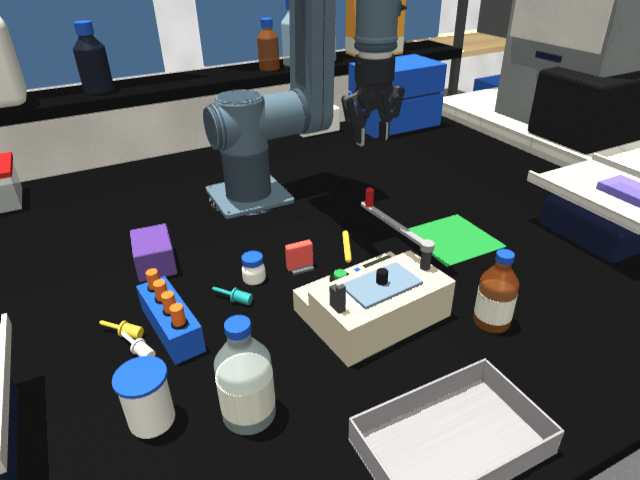

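The bar is open at about 90° (hinge crop (210,145), red knob in the scene view (369,195)). The three look-alikes, which were balancing on their stems, have toppled on their own with the arm never near them. They lie low beside the dock and I leave them. Now I'll measure the cover again and go for its knob.

```bash
python3 - <<'E'
from h import *
c=dict(np.load('t3.npz')); hsv=cv2.cvtColor(c['img'],cv2.COLOR_RGB2HSV)
m=cv2.inRange(hsv,(100,60,100),(112,160,255)); m[:, :250]=0; m[:160]=0; m[210:]=0; m[:,330:]=0
cs,_=cv2.findContours(m,cv2.RETR_EXTERNAL,cv2.CHAIN_APPROX_NONE); k=max(cs,key=cv2.contourArea); r=cv2.minAreaRect(k); print(r, onz(c,*r[0],.093))
b=cv2.boxPoints(r); Q=np.array([onz(c,*p,.093) for p in b]); print(Q.round(4))
g=cv2.cvtColor(c['img'],cv2.COLOR_RGB2GRAY); m=((g<60)*255).astype(np.uint8); m[:,:275]=0;m[:,295:]=0;m[:178]=0;m[193:]=0
M=cv2.moments(m); u,v=M['m10']/M['m00'],M['m01']/M['m00']; print(u,v,M['m00']/255,onz(c,u,v,.108), onz(c,u,v,.12))
s=dict(np.load('s3.npz')); g=cv2.cvtColor(s['img'],cv2.COLOR_RGB2GRAY); m=((g<45)*255).astype(np.uint8); w=np.zeros_like(m); w[266:290,372:393]=m[266:290,372:393]
M=cv2.moments(w); u2,v2=M['m10']/M['m00'],M['m01']/M['m00']; print(u2,v2,M['m00']/255)
P1=c['intrinsics']@np.c_[c['R'],c['t']];P2=s['intrinsics']@np.c_[s['R'],s['t']]
X=cv2.triangulatePoints(P1,P2,np.array([[u],[v]]),np.array([[u2],[v2]])); print((X[:3]/X[3]).ravel())
plan([(.56,.06,.25,5.7),(.64,.0405,.20,5.7)])
E
```

```text
((284.43145751953125, 186.5406036376953), (28.926301956176758, 50.51416015625), 85.91438293457031) [0.64038338 0.04112657 0.093     ]
[[ 0.6723  0.1108  0.093 ]
 [ 0.6849 -0.0214  0.093 ]
 [ 0.6085 -0.0284  0.093 ]
 [ 0.5961  0.1033  0.093 ]]
283.8780487804878 185.17073170731706 41.0 [0.64137888 0.04196507 0.108     ] [0.63929638 0.0414049  0.12      ]
381.73873873873873 278.1171171171171 111.0
[0.64202875 0.04101283 0.09981708]
t 6.05 p [0.442  0.1328 0.2819] yaw -86.07 tilt 0.49 F [-0.5  0.3 -0.8] open 50.2
13
"dp": [[7.0, -10.0, 3.0], [9.0, -9.0, 3.0], [10.0, -8.0, 3.0], [11.0, -6.0, 3.0], [12.0, -5.0, 3.0], [12.0, -3.0, 3.0], [13.0, -1.0, 3.0], [13.0, 1.0, 3.0], [12.0, 3.0, 3.0], [12.0, 4.0, 3.0], [11.0, 6.0, 3.0], [39.0, 14.0, 25.0], [39.0, 14.0, 25.0]]
"angular": [[0.0, 0.0, -8.3], [0.0, 0.0, -8.3], [0.0, 0.0, -8.3], [0.0, 0.0, -8.3], [0.0, 0.0, -8.3], [0.0, 0.0, -8.3], [0.0, 0.0, -8.3], [0.0, 0.0, -8.3], [0.0, 0.0, -8.3], [0.0, 0.0, -8.3], [0.0, 0.0, -8.3], [-0.0, -0.0, -0.0], [-0.0, -0.0, -0.0]]
```

```bash
python3 - <<'E'
from h import *
plan([(.641,.041,.20,-84.3)])
E
```

```text
t 6.05 p [0.442  0.1328 0.2819] yaw -86.07 tilt 0.49 F [-0.5  0.3 -0.8] open 50.2
5
"dp": [[21.0, -39.0, 16.0], [21.0, -38.0, 16.0], [22.0, -38.0, 16.0], [22.0, -38.0, 16.0], [22.0, -38.0, 16.0]]
"angular": [[0.1, 0.0, -0.4], [0.1, 0.0, -0.4], [0.1, 0.0, -0.4], [0.1, 0.0, -0.4], [0.1, 0.0, -0.4]]
```

Emit:
jog_arm(
  dp=[
    [21, -39, 16],
    [21, -38, 16],
    [22, -38, 16],
    [22, -38, 16],
    [22, -38, 16],
    [0, 0, 0],
    [0, 0, 0],
  ],
  angular=[
    [0.1, 0, -0.4],
    [0.1, 0, -0.4],
    [0.1, 0, -0.4],
    [0.1, 0, -0.4],
    [0.1, 0, -0.4],
    [0, 0, 0],
    [0, 0, 0],
  ],
  hand=[50, 50, 50, 50, 50, 50, 50],
)

```text
t: 6.92
eef_pos: [0.6393, 0.0386, 0.1845]
orientation: [0.744, -0.669, -0.01, 0.005]
contact_force: [-1.4, 0.4, 0.3]
opening: 0.05
```

```bash
python3 - <<'E'
from h import *
plan([(.641,.041,.20,-84.3),(.641,.041,.099,-84.3)],step=35)
E
```

```text
t 6.92 p [0.6393 0.0386 0.1845] yaw -83.93 tilt 1.28 F [-1.4  0.4  0.3] open 50.0
4
"dp": [[-2.0, -2.0, -15.0], [-0.0, 0.0, 34.0], [-0.0, 0.0, 34.0], [-0.0, 0.0, 34.0]]
"angular": [[1.2, 0.4, 0.4], [-0.0, -0.0, 0.0], [-0.0, -0.0, 0.0], [-0.0, -0.0, 0.0]]
```

Emit:
jog_arm(
  dp=[
    [-2, -2, 0],
    [0, 0, 0],
    [0, 0, 30],
    [0, 0, 25],
    [0, 0, 18],
    [0, 0, 6],
    [0, 0, 0],
  ],
  angular=[
    [1.2, 0.4, 0],
    [0, 0, 0],
    [0, 0, 0],
    [0, 0, 0],
    [0, 0, 0],
    [0, 0, 0],
    [0, 0, 0],
  ],
  hand=[50, 50, 50, 50, 50, 50, 50],
)

```text
t: 7.8
eef_pos: [0.6398, 0.0448, 0.1104]
orientation: [0.745, -0.667, 0.004, -0.003]
contact_force: [0.5, 0.5, 0.1]
opening: 0.0501
```

```bash
python3 - <<'E'
from h import *
plan([(.641,.041,.099,-84.3)],step=35)
E
```

```text
t 7.8 p [0.6398 0.0448 0.1104] yaw -83.65 tilt 0.61 F [0.5 0.5 0.1] open 50.1
1
"dp": [[4.0, -1.0, 11.0]]
"angular": [[-0.6, -0.1, 0.7]]
```

Emit:
jog_arm(
  dp=[
    [4, -1, 6],
    [0, 0, 4],
    [0, 0, 0],
    [0, 0, 0],
    [0, 0, 0],
    [0, 0, 0],
    [0, 0, 0],
    [0, 0, 0],
  ],
  angular=[
    [-0.6, 0, 0],
    [0, 0, 0],
    [0, 0, 0],
    [0, 0, 0],
    [0, 0, 0],
    [0, 0, 0],
    [0, 0, 0],
    [0, 0, 0],
  ],
  hand=[50, 50, 50, 10, 10, 10, 10, 10],
  force=60,
)

```text
t: 8.8
eef_pos: [0.6429, 0.0405, 0.1026]
orientation: [0.745, -0.667, 0.002, -0.001]
contact_force: [-0.3, 0.6, 0.1]
opening: 0.0195
```

```bash
python3 - <<'E'
from h import *
plan([(.641,.041,.099,-84.3)],step=35)
E
```

```text
t 8.8 p [0.6429 0.0405 0.1026] yaw -83.64 tilt 0.27 F [-0.3  0.6  0.1] open 19.5
1
"dp": [[-0.7, 1.9, 3.6]]
"angular": [[-0.2, -0.1, 0.7]]
```

Opening reads 19.5 mm on a 22 mm knob and the grasp point is level with its top, so the hold is too high. I'll reopen, go lower and grip again.

Emit:
jog_arm(
  dp=[
    [0, 0, 0],
    [0, 0, 0],
    [0, 1, 4],
    [0, 0, 2],
    [0, 0, 0],
    [0, 0, 0],
    [0, 0, 0],
    [0, 0, 0],
    [0, 0, 0],
    [0, 0, 0],
  ],
  angular=[
    [0, 0, 0],
    [0, 0, 0],
    [0, 0, 0],
    [0, 0, 0],
    [0, 0, 0],
    [0, 0, 0],
    [0, 0, 0],
    [0, 0, 0],
    [0, 0, 0],
    [0, 0, 0],
  ],
  hand=[40, 40, 40, 40, 40, 10, 10, 10, 10, 10],
)

```text
t: 10.05
eef_pos: [0.6419, 0.0404, 0.0963]
orientation: [0.745, -0.667, 0.002, -0.001]
contact_force: [-0.3, 0.6, 0.3]
opening: 0.0201
```

```bash
python3 - <<'E'
from h import *
plan([(.641,.041,.097,-84.3)],step=35)
c=cam('scene'); save(c,'s4.png'); im=cv2.imread('pics/s4.png')
cv2.imwrite('pics/s4c.png',cv2.resize(im[170:340,290:470],None,fx=4,fy=3.5))
E
```

```text
t 10.05 p [0.6419 0.0404 0.0963] yaw -83.64 tilt 0.27 F [-0.3  0.6  0.3] open 20.1
1
"dp": [[-0.7, 0.8, -0.7]]
"angular": [[-0.2, -0.1, 0.7]]
```

View pics/s4c.png

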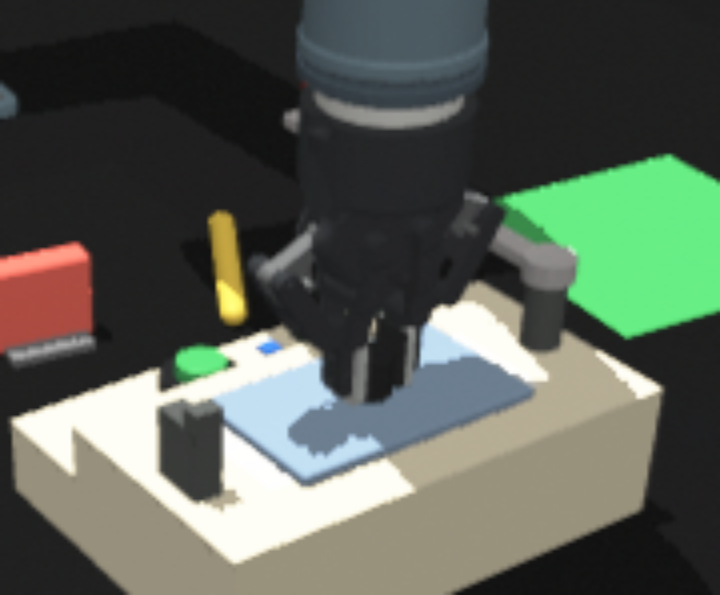

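The fingers hold the black knob (crop (370,375)) with the cover still flat. Lifting straight up.

Emit:
jog_arm(
  dp=[
    [0, 0, -10],
    [0, 0, -30],
    [0, 0, -40],
    [0, 0, -40],
    [0, 0, -20],
    [0, 0, 0],
  ],
  angular=[
    [0, 0, 0],
    [0, 0, 0],
    [0, 0, 0],
    [0, 0, 0],
    [0, 0, 0],
    [0, 0, 0],
  ],
  hand=[10, 10, 10, 10, 10, 10],
)

```text
t: 10.85
eef_pos: [0.6396, 0.041, 0.2397]
orientation: [0.745, -0.667, -0.0, 0.001]
contact_force: [0.3, 0.2, -2.6]
opening: 0.02
```

```bash
python3 - <<'E'
from h import *
c=cam('scene'); save(c,'s5.png')
c=cam('top'); save(c,'t5.png'); np.savez('t5.npz',**c)
im=cv2.imread('pics/t5.png');cv2.imwrite('pics/t5c.png',cv2.resize(im[150:250,225:345],None,fx=5,fy=5,interpolation=cv2.INTER_CUBIC))
plan([(.468,.364,.24,-88)],step=35)
E
```

```text
t 10.95 p [0.6385 0.0411 0.2372] yaw -83.64 tilt 0.33 F [ 0.3 -0.7 -2.6] open 20.2
11
"dp": [[-31.0, 12.0, -0.0], [-31.0, 12.0, -0.0], [-31.0, 13.0, -0.0], [-31.0, 13.0, -0.0], [-31.0, 13.0, -0.0], [-30.0, 13.0, -0.0], [-30.0, 13.0, -0.0], [-30.0, 14.0, -0.0], [-30.0, 14.0, -0.0], [-30.0, 14.0, -0.0], [-30.0, 14.0, -0.0]]
"angular": [[0.0, -0.0, 0.4], [0.0, -0.0, 0.4], [0.0, -0.0, 0.4], [0.0, -0.0, 0.4], [0.0, -0.0, 0.4], [0.0, -0.0, 0.4], [0.0, -0.0, 0.4], [0.0, -0.0, 0.4], [0.0, -0.0, 0.4], [0.0, -0.0, 0.4], [0.0, -0.0, 0.4]]
```

View pics/s5.png

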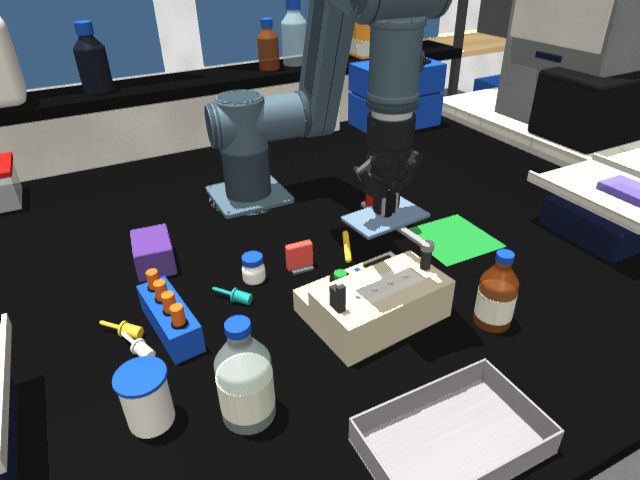

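The cover is lifted and hangs level (scene (385,216)), with the 2.5 N load matching its mass. The aluminium strip with its wells shows at (390,290). Now to the mat.

Emit:
jog_arm(
  dp=[
    [-31, 12, 0],
    [-31, 12, 0],
    [-31, 13, 0],
    [-31, 13, 0],
    [-31, 13, 0],
    [-30, 13, 0],
    [-30, 13, 0],
    [-30, 14, 0],
    [-30, 14, 0],
    [-25, 12, 0],
    [-15, 7, 0],
    [0, 0, 0],
  ],
  angular=[
    [0, 0, 0.4],
    [0, 0, 0.4],
    [0, 0, 0.4],
    [0, 0, 0.4],
    [0, 0, 0.4],
    [0, 0, 0.4],
    [0, 0, 0.4],
    [0, 0, 0.4],
    [0, 0, 0.4],
    [0, 0, 0.4],
    [0, 0, 0],
    [0, 0, 0],
  ],
  hand=[10, 10, 10, 10, 10, 10, 10, 10, 10, 10, 10, 10],
)

```text
t: 12.45
eef_pos: [0.4636, 0.3508, 0.2165]
orientation: [0.72, -0.694, -0.013, 0.019]
contact_force: [-0.4, -0.5, -3.3]
opening: 0.02
```

```bash
python3 - <<'E'
from h import *
plan([(.468,.364,.20,-88),(.468,.364,.04,-88),(.468,.364,.0145,-88)],step=35)
E
```

```text
t 12.45 p [0.4636 0.3508 0.2165] yaw -87.89 tilt 2.57 F [-0.4 -0.5 -3.3] open 20.0
7
"dp": [[-13.0, -6.0, 16.0], [-0.0, -0.0, 32.0], [-0.0, -0.0, 32.0], [-0.0, -0.0, 32.0], [-0.0, -0.0, 32.0], [-0.0, -0.0, 32.0], [0.0, -0.0, 26.0]]
"angular": [[2.5, -0.4, 0.1], [0.0, -0.0, 0.0], [0.0, -0.0, 0.0], [0.0, -0.0, 0.0], [0.0, -0.0, 0.0], [0.0, -0.0, 0.0], [0.0, 0.0, 0.0]]
```

Emit:
jog_arm(
  dp=[
    [-13, -6, 10],
    [0, 0, 0],
    [0, 0, 30],
    [0, 0, 32],
    [0, 0, 32],
    [0, 0, 25],
    [0, 0, 15],
    [0, 0, 0],
  ],
  angular=[
    [2.5, -0.4, 0],
    [0, 0, 0],
    [0, 0, 0],
    [0, 0, 0],
    [0, 0, 0],
    [0, 0, 0],
    [0, 0, 0],
    [0, 0, 0],
  ],
  hand=[10, 10, 10, 10, 10, 10, 10, 10],
)

```text
t: 13.45
eef_pos: [0.4747, 0.3551, 0.0696]
orientation: [0.718, -0.696, 0.002, 0.002]
contact_force: [0.4, 0.1, -2.6]
opening: 0.02
```

```bash
python3 - <<'E'
from h import *
plan([(.468,.364,.0145,-88)],step=35)
E
```

```text
t 13.45 p [0.4747 0.3551 0.0696] yaw -88.25 tilt 0.34 F [ 0.4  0.1 -2.6] open 20.0
2
"dp": [[-5.0, 3.0, 28.0], [-5.0, 3.0, 28.0]]
"angular": [[0.0, -0.2, -0.1], [0.0, -0.2, -0.1]]
```

Emit:
jog_arm(
  dp=[
    [-9, 6, 10],
    [0, 0, 12],
    [0, 0, 10],
    [0, 0, 8],
    [0, 0, 3],
    [0, 0, 0],
  ],
  angular=[
    [0, -0.3, 0],
    [0, 0, 0],
    [0, 0, 0],
    [0, 0, 0],
    [0, 0, 0],
    [0, 0, 0],
  ],
  hand=[10, 10, 10, 10, 10, 10],
)

```text
t: 14.2
eef_pos: [0.4698, 0.3654, 0.0263]
orientation: [0.718, -0.696, 0.001, -0.002]
contact_force: [1.2, -0.5, -2.5]
opening: 0.0202
```

```bash
python3 - <<'E'
from h import *
plan([(.468,.364,.0145,-88)],step=35)
E
```

```text
t 14.2 p [0.4698 0.3654 0.0263] yaw -88.22 tilt 0.21 F [ 1.2 -0.5 -2.5] open 20.2
1
"dp": [[1.0, 2.0, 12.0]]
"angular": [[-0.2, 0.1, -0.2]]
```

Emit:
jog_arm(
  dp=[
    [1, 2, 6],
    [0, 0, 3],
    [0, 0, 2],
    [0, 0, 1],
    [0, 0, 0],
  ],
  angular=[
    [0, 0, 0],
    [0, 0, 0],
    [0, 0, 0],
    [0, 0, 0],
    [0, 0, 0],
  ],
  hand=[10, 10, 10, 10, 10],
)

```text
t: 14.82
eef_pos: [0.4684, 0.3645, 0.0144]
orientation: [0.718, -0.696, 0.001, -0.002]
contact_force: [-0.3, -0.8, -2.3]
opening: 0.0199
```

```bash
python3 - <<'E'
from h import *
plan([(.468,.364,.0145,-88)],step=35)
E
```

```text
t 14.82 p [0.4684 0.3645 0.0144] yaw -88.23 tilt 0.3 F [-0.3 -0.8 -2.3] open 19.9
1
"dp": [[0.5, 0.4, -0.1]]
"angular": [[-0.3, 0.1, -0.2]]
```

Emit:
jog_arm(
  dp=[
    [0, 0, 1],
    [0, 0, 1],
    [0, 0, 0],
    [0, 0, 0],
    [0, 0, 0],
    [0, 0, 0],
  ],
  angular=[
    [0, 0, 0],
    [0, 0, 0],
    [0, 0, 0],
    [0, 0, 0],
    [0, 0, 0],
    [0, 0, 0],
  ],
  hand=[10, 10, 10, 45, 45, 45],
)

```text
t: 15.58
eef_pos: [0.4697, 0.3651, 0.0152]
orientation: [0.718, -0.696, 0.002, -0.004]
contact_force: [0.3, 0.6, -0.2]
opening: 0.0449
```

Emit:
jog_arm(
  dp=[
    [0, 0, -10],
    [0, 0, -30],
    [0, 0, -45],
    [0, 0, -45],
    [0, 0, -45],
    [0, 0, -45],
    [0, 0, 0],
  ],
  angular=[
    [0, 0, 0],
    [0, 0, 0],
    [0, 0, 0],
    [0, 0, 0],
    [0, 0, 0],
    [0, 0, 0],
    [0, 0, 0],
  ],
  hand=[45, 45, 45, 45, 45, 45, 45],
)

```text
t: 16.45
eef_pos: [0.468, 0.3643, 0.2464]
orientation: [0.718, -0.696, 0.002, -0.006]
contact_force: [-0.0, -0.2, -0.7]
opening: 0.0453
```

```bash
python3 - <<'E'
from h import *
plan([])
c=cam('top'); save(c,'t6.png'); np.savez('t6.npz',**c)
im=cv2.imread('pics/t6.png');cv2.imwrite('pics/t6c.png',cv2.resize(im[150:230,230:340],None,fx=7,fy=7,interpolation=cv2.INTER_CUBIC))
c=cam('scene'); save(c,'s6.png'); np.savez('s6.npz',**c)
im=cv2.imread('pics/s6.png');cv2.imwrite('pics/s6c.png',cv2.resize(im[200:360,280:520],None,fx=3.3,fy=3.3,interpolation=cv2.INTER_CUBIC))
E
```

```text
t 16.45 p [0.468  0.3643 0.2464] yaw -88.22 tilt 0.7 F [-0.  -0.2 -0.7] open 45.3
0
"dp": []
"angular": []
```

View pics/t6.png

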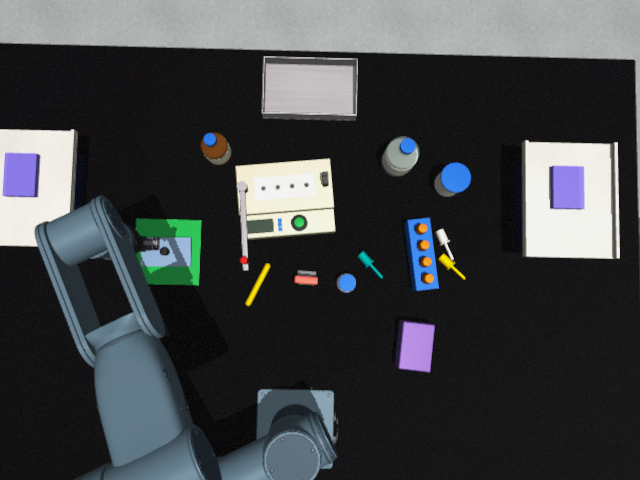

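View pics/t6c.png

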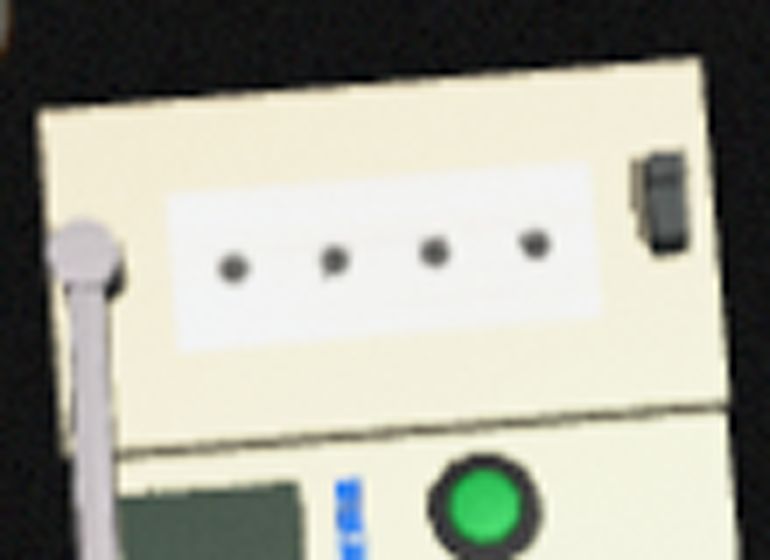

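View pics/s6c.png

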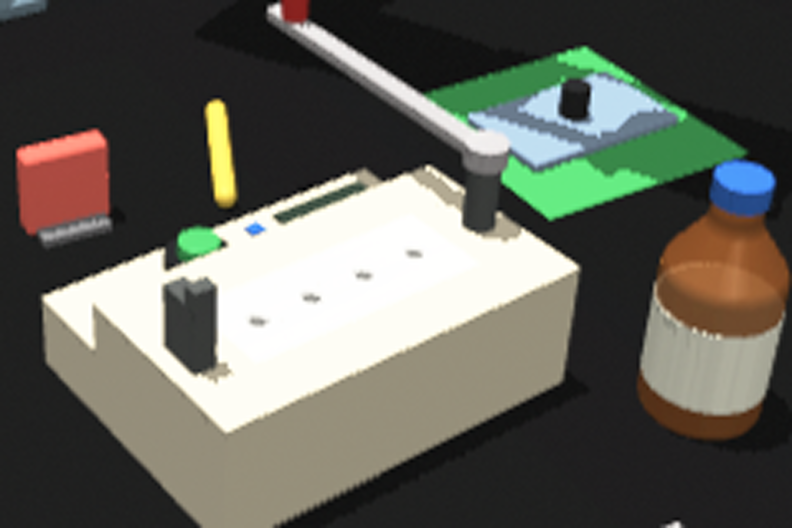

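The cover lies flat in the middle of the mat (scene (450,230)) and the bar is open. The four wells show as dark dots at crop (233,268), (335,260), (434,252), (535,243). Next I'll measure them in both views.

```bash
python3 - <<'E'
from h import *
def dots(c,pts,r=4,thr=None):
    g=cv2.cvtColor(c['img'],cv2.COLOR_RGB2GRAY).astype(float); out=[]
    for u,v in pts:
        for _ in range(3):
            ui,vi=int(round(u)),int(round(v)); w=g[vi-r:vi+r+1,ui-r:ui+r+1]
            bg=np.percentile(w,80); W=np.clip(bg-20-w,0,None); yy,xx=np.mgrid[vi-r:vi+r+1,ui-r:ui+r+1]
            u,v=(W*xx).sum()/W.sum(),(W*yy).sum()/W.sum()
        out.append((u,v))
    return np.array(out)
t=dict(np.load('t6.npz')); s=dict(np.load('s6.npz'))
f=lambda x,y:(x/7+230-.43,y/7+150-.43); g=lambda x,y:(x/3.3+280-.35,y/3.3+200-.35)
pt=dots(t,[f(*p) for p in [(233,268),(335,260),(434,252),(535,243)]])
ps=dots(s,[g(*p) for p in [(415,254),(364,276),(311,298),(259,321)]],r=3)
print(pt.round(2),ps.round(2))
A=np.array([onz(t,*p,.083) for p in pt]);B=np.array([onz(s,*p,.083) for p in ps])
print(A.round(4));print(B.round(4))
for Z in (A,B):
    d=Z[0]-Z[3]; print(np.linalg.norm(d),np.degrees(np.arctan2(-d[0],d[1])),Z.mean(0))
hsv=cv2.cvtColor(t['img'],cv2.COLOR_RGB2HSV)
m=cv2.inRange(hsv,(5,150,120),(18,255,255)); 
n,l,stt,ce=cv2.connectedComponentsWithStats(m)
O=[]
for i in range(1,n):
    if stt[i,4]>30 and 400<ce[i,0]<440: O.append(onz(t,*ce[i],.10)); print('log',ce[i],O[-1].round(4))
# cover
m=cv2.inRange(hsv,(100,40,90),(115,160,255)); m[:210]=0;m[300:]=0;m[:,:135]=0;m[:,205:]=0
ys,xs=np.nonzero(m); print('cover bb',xs.min(),xs.max(),ys.min(),ys.max(), onz(t,(xs.min()+xs.max())/2,(ys.min()+ys.max())/2,.011))
# scene loggers
hs=cv2.cvtColor(s['img'],cv2.COLOR_RGB2HSV); m=cv2.inRange(hs,(5,150,90),(18,255,255)); m[:,:140]=0;m[:,190:]=0;m[:260]=0;m[330:]=0
n,l,stt,ce=cv2.connectedComponentsWithStats(m)
for i in range(1,n):
    if stt[i,4]>20: print('sc',ce[i].round(1),stt[i], onz(s,*ce[i],.082).round(4))
E
```

```text
[[262.9  187.93]
 [277.32 186.77]
 [291.63 185.58]
 [305.97 184.46]] [[405.02 276.46]
 [389.76 283.1 ]
 [373.94 289.9 ]
 [357.59 297.  ]]
[[ 0.6371  0.0983  0.083 ]
 [ 0.6411  0.0603  0.083 ]
 [ 0.6451  0.0226  0.083 ]
 [ 0.6489 -0.0152  0.083 ]]
[[ 0.639   0.0946  0.083 ]
 [ 0.643   0.0569  0.083 ]
 [ 0.6468  0.0193  0.083 ]
 [ 0.6508 -0.0183  0.083 ]]
0.1140766258644386 5.949645863237253 [0.6430483  0.04152261 0.083     ]
0.11358263191222767 5.942952508673616 [0.64489069 0.03812615 0.083     ]
log [421.85964912 227.66666667] [ 0.5389 -0.3198  0.1   ]
log [424.         244.37735849] [ 0.4953 -0.3257  0.1   ]
log [426.20408163 261.02040816] [ 0.4521 -0.3317  0.1   ]
log [428.33333333 277.44444444] [ 0.4097 -0.3375  0.1   ]
cover bb 135 190 238 299 [0.42104619 0.37193705 0.011     ]
sc [165.5 297.5] [145 269  41  58 844] [ 0.4834 -0.333   0.082 ]
```

The two views disagree by about 2 mm in x and 3 mm in y. When the jaws closed on the cover knob they read y 0.0405–0.041, which supports the top camera. Wells: centre about (0.643, 0.041), row yaw 5.9°, spacing 38 mm as it should be. I'll check the held foot against the well in the image before inserting. Next, the logger at (0.539, -0.320).

```bash
python3 - <<'E'
from h import *
plan([(.539,-.321,.20,-82.5)],step=52)
E
```

```text
t 16.55 p [0.4661 0.3633 0.2419] yaw -88.23 tilt 0.25 F [ 0.2  0.1 -0.2] open 45.0
14
"dp": [[49.0, -4.0, 3.0], [49.0, -3.0, 3.0], [49.0, -3.0, 3.0], [49.0, -3.0, 3.0], [49.0, -2.0, 3.0], [49.0, -2.0, 3.0], [49.0, -2.0, 3.0], [49.0, -1.0, 3.0], [49.0, -1.0, 3.0], [49.0, -1.0, 3.0], [49.0, -0.0, 3.0], [49.0, 0.0, 3.0], [49.0, 1.0, 3.0], [49.0, 1.0, 3.0]]
"angular": [[-0.0, 0.0, -0.4], [-0.0, 0.0, -0.4], [-0.0, 0.0, -0.4], [-0.0, 0.0, -0.4], [-0.0, 0.0, -0.4], [-0.0, 0.0, -0.4], [-0.0, 0.0, -0.4], [-0.0, 0.0, -0.4], [-0.0, 0.0, -0.4], [-0.0, 0.0, -0.4], [-0.0, 0.0, -0.4], [-0.0, 0.0, -0.4], [-0.0, 0.0, -0.4], [-0.0, 0.0, -0.4]]
```

Emit:
jog_arm(
  dp=[
    [30, -2, 0],
    [49, -3, 0],
    [49, -3, 0],
    [49, -3, 0],
    [49, -2, 0],
    [49, -2, 0],
    [49, -2, 0],
    [49, -1, 0],
    [49, -1, 0],
    [49, -1, 0],
    [49, 0, 0],
    [49, 0, 0],
  ],
  angular=[
    [0, 0, -0.4],
    [0, 0, -0.4],
    [0, 0, -0.4],
    [0, 0, -0.4],
    [0, 0, -0.4],
    [0, 0, -0.4],
    [0, 0, -0.4],
    [0, 0, -0.4],
    [0, 0, -0.4],
    [0, 0, -0.4],
    [0, 0, -0.4],
    [0, 0, -0.4],
  ],
  hand=[45, 45, 45, 45, 45, 45, 45, 45, 45, 45, 45, 45],
)

```text
t: 18.05
eef_pos: [0.5167, -0.2156, 0.2179]
orientation: [0.749, -0.662, -0.016, 0.009]
contact_force: [0.6, 0.1, -0.1]
opening: 0.0451
```

```bash
python3 - <<'E'
from h import *
plan([(.539,-.321,.16,-82.5)],step=40)
E
```

```text
t 18.05 p [ 0.5167 -0.2156  0.2179] yaw -82.91 tilt 2.07 F [ 0.6  0.1 -0.1] open 45.1
4
"dp": [[27.0, -3.0, 14.0], [27.0, -3.0, 14.0], [27.0, -2.0, 14.0], [27.0, -2.0, 14.0]]
"angular": [[0.5, 0.2, -0.1], [0.5, 0.2, -0.1], [0.5, 0.2, -0.1], [0.5, 0.2, -0.1]]
```

Emit:
jog_arm(
  dp=[
    [30, -3, 8],
    [27, -3, 8],
    [20, -2, 8],
    [8, -1, 5],
    [0, 0, 0],
    [0, 0, 0],
  ],
  angular=[
    [0.5, 0.2, 0],
    [0.5, 0.2, 0],
    [0.5, 0.2, 0],
    [0.5, 0.2, 0],
    [0, 0, 0],
    [0, 0, 0],
  ],
  hand=[45, 45, 45, 45, 45, 45],
)

```text
t: 18.8
eef_pos: [0.533, -0.3018, 0.1799]
orientation: [0.749, -0.663, -0.004, 0.0]
contact_force: [-0.2, -0.1, 1.1]
opening: 0.045
```

```bash
python3 - <<'E'
from h import *
plan([(.539,-.321,.13,-82.5),(.539,-.321,.069,-82.5)],step=30)
E
```

```text
t 18.8 p [ 0.533  -0.3018  0.1799] yaw -83.06 tilt 0.48 F [-0.2 -0.1  1.1] open 45.0
5
"dp": [[10.0, -2.0, 25.0], [10.0, -2.0, 25.0], [-0.0, -0.0, 20.0], [-0.0, -0.0, 20.0], [-0.0, -0.0, 20.0]]
"angular": [[0.2, 0.2, -0.3], [0.2, 0.2, -0.3], [0.0, -0.0, 0.0], [0.0, -0.0, 0.0], [0.0, -0.0, 0.0]]
```

Emit:
jog_arm(
  dp=[
    [19, -3, 20],
    [2, 0, 20],
    [0, 0, 0],
    [0, 0, 0],
  ],
  angular=[
    [0.3, 0.3, -0.5],
    [0, 0, 0],
    [0, 0, 0],
    [0, 0, 0],
  ],
  hand=[45, 45, 45, 45],
)

```text
t: 19.3
eef_pos: [0.5406, -0.3197, 0.143]
orientation: [0.753, -0.658, 0.002, -0.0]
contact_force: [-0.4, 0.6, -0.0]
opening: 0.0449
```

```bash
python3 - <<'E'
from h import *
plan([(.539,-.321,.11,-82.5),(.539,-.321,.069,-82.5)],step=30)
E
```

```text
t 19.3 p [ 0.5406 -0.3197  0.143 ] yaw -82.28 tilt 0.25 F [-0.4  0.6 -0. ] open 44.9
4
"dp": [[0.0, 1.0, 16.0], [1.0, 1.0, 16.0], [-0.0, 0.0, 20.0], [-0.0, 0.0, 20.0]]
"angular": [[-0.1, -0.1, 0.1], [-0.1, -0.1, 0.1], [-0.0, -0.0, -0.0], [-0.0, -0.0, -0.0]]
```

Emit:
jog_arm(
  dp=[
    [1, 2, 22],
    [0, 0, 22],
    [0, 0, 18],
    [0, 0, 6],
    [0, 0, 0],
    [0, 0, 0],
  ],
  angular=[
    [0, 0, 0],
    [0, 0, 0],
    [0, 0, 0],
    [0, 0, 0],
    [0, 0, 0],
    [0, 0, 0],
  ],
  hand=[45, 45, 45, 45, 45, 45],
)

```text
t: 20.05
eef_pos: [0.5427, -0.3219, 0.0799]
orientation: [0.754, -0.657, 0.007, -0.001]
contact_force: [0.2, -0.5, -0.2]
opening: 0.0452
```

```bash
python3 - <<'E'
from h import *
plan([(.539,-.321,.069,-82.5)],step=30)
E
```

```text
t 20.05 p [ 0.5427 -0.3219  0.0799] yaw -82.14 tilt 0.86 F [ 0.2 -0.5 -0.2] open 45.2
1
"dp": [[-1.0, 4.0, 11.0]]
"angular": [[-0.6, -0.6, 0.4]]
```

Emit:
jog_arm(
  dp=[
    [-1, 4, 5],
    [0, 0, 4],
    [0, 0, 2],
    [0, 0, 0],
    [0, 0, 0],
    [0, 0, 0],
    [0, 0, 0],
    [0, 0, 0],
    [0, 0, 0],
  ],
  angular=[
    [-0.6, -0.6, 0],
    [0, 0, 0],
    [0, 0, 0],
    [0, 0, 0],
    [0, 0, 0],
    [0, 0, 0],
    [0, 0, 0],
    [0, 0, 0],
    [0, 0, 0],
  ],
  hand=[45, 45, 45, 45, 10, 10, 10, 10, 10],
  force=50,
)

```text
t: 21.18
eef_pos: [0.539, -0.3222, 0.0694]
orientation: [0.754, -0.657, 0.001, -0.0]
contact_force: [0.6, 0.1, -0.2]
opening: 0.0227
```

```bash
python3 - <<'E'
from h import *
plan([(.539,-.321,.069,-82.5)],step=30)
c=cam('scene'); save(c,'s7.png'); im=cv2.imread('pics/s7.png')
cv2.imwrite('pics/s7c.png',cv2.resize(im[220:370,90:250],None,fx=4,fy=4))
E
```

```text
t 21.18 p [ 0.539  -0.3222  0.0694] yaw -82.15 tilt 0.09 F [ 0.6  0.1 -0.2] open 22.7
1
"dp": [[-1.2, -0.2, 0.4]]
"angular": [[-0.1, -0.1, 0.3]]
```

View pics/s7c.png

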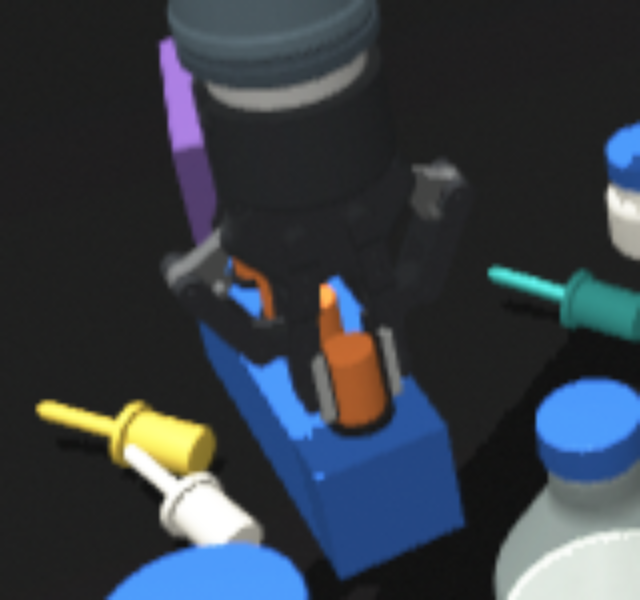

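The pads hold the nearest orange head (crop (357,380)), jaws at 22.7 mm, fingers clear of the neighbour. The jaw centre at y = -0.322 fits the dock geometry, so the top camera reads y about 2 mm high there and about 1 mm high at the wells. Lifting.

Emit:
jog_arm(
  dp=[
    [0, 0, -10],
    [0, 0, -30],
    [0, 0, -45],
    [0, 0, -50],
    [0, 0, -30],
    [0, 0, 0],
  ],
  angular=[
    [0, 0, 0],
    [0, 0, 0],
    [0, 0, 0],
    [0, 0, 0],
    [0, 0, 0],
    [0, 0, 0],
  ],
  hand=[10, 10, 10, 10, 10, 10],
)

```text
t: 21.98
eef_pos: [0.5387, -0.3222, 0.2421]
orientation: [0.754, -0.657, 0.001, -0.0]
contact_force: [0.0, -1.0, -0.7]
opening: 0.0222
```

```bash
cat >> h.py <<'E'
W0=np.array([.6374,.0972]); wy=np.array([-np.sin(np.radians(5.95)),np.cos(np.radians(5.95))])
def well(i): return W0-.038*i*wy
E
python3 - <<'E'
from h import *
w=well(0)
plan([(.60,-.10,.23,-40),(w[0],w[1],.19,5.7)],step=50)
E
```

```text
t 21.98 p [ 0.5387 -0.3222  0.2421] yaw -82.17 tilt 0.17 F [ 0.  -1.  -0.7] open 22.2
11
"dp": [[-42.0, -18.0, 2.0], [-39.0, -24.0, 2.0], [-35.0, -30.0, 2.0], [-31.0, -35.0, 2.0], [-25.0, -39.0, 2.0], [-16.0, -29.0, 7.0], [-12.0, -31.0, 7.0], [-8.0, -32.0, 7.0], [-4.0, -33.0, 7.0], [1.0, -33.0, 7.0], [5.0, -33.0, 7.0]]
"angular": [[-0.0, -0.0, -8.4], [-0.0, -0.0, -8.4], [-0.0, -0.0, -8.4], [-0.0, -0.0, -8.4], [-0.0, -0.0, -8.4], [-0.0, 0.0, -7.6], [-0.0, 0.0, -7.6], [-0.0, 0.0, -7.6], [-0.0, 0.0, -7.6], [-0.0, 0.0, -7.6], [-0.0, 0.0, -7.6]]
```

Emit:
jog_arm(
  dp=[
    [-42, -18, 0],
    [-39, -24, 0],
    [-35, -30, 0],
    [-31, -35, 0],
    [-25, -39, 0],
    [-16, -29, 0],
    [-12, -31, 0],
    [-8, -32, 0],
    [-4, -33, 0],
    [1, -33, 0],
    [3, -20, 0],
    [0, 0, 0],
  ],
  angular=[
    [0, 0, -8.4],
    [0, 0, -8.4],
    [0, 0, -8.4],
    [0, 0, -8.4],
    [0, 0, -8.4],
    [0, 0, -7.6],
    [0, 0, -7.6],
    [0, 0, -7.6],
    [0, 0, -7.6],
    [0, 0, -7.6],
    [0, 0, -7.6],
    [0, 0, 0],
  ],
  hand=[10, 10, 10, 10, 10, 10, 10, 10, 10, 10, 10, 10],
)

```text
t: 23.48
eef_pos: [0.6218, 0.0995, 0.2242]
orientation: [0.997, 0.071, -0.013, -0.004]
contact_force: [0.3, -0.4, -0.1]
opening: 0.0227
```

```bash
python3 - <<'E'
from h import *
w=well(0); print(w)
plan([(w[0],w[1],.20,5.7),(w[0],w[1],.157,5.7)],step=30)
E
```

```text
[0.6374 0.0972]
t 23.48 p [0.6218 0.0995 0.2242] yaw 8.18 tilt 1.57 F [ 0.3 -0.4 -0.1] open 22.7
3
"dp": [[16.0, 5.0, 24.0], [-0.0, 0.0, 22.0], [-0.0, 0.0, 22.0]]
"angular": [[-0.6, 1.5, 2.5], [-0.0, -0.0, 0.0], [-0.0, -0.0, 0.0]]
```

Emit:
jog_arm(
  dp=[
    [16, 5, 20],
    [0, 0, 20],
    [0, 0, 15],
    [0, 0, 0],
    [0, 0, 0],
  ],
  angular=[
    [-0.6, 1.5, 2.5],
    [0, 0, 0],
    [0, 0, 0],
    [0, 0, 0],
    [0, 0, 0],
  ],
  hand=[10, 10, 10, 10, 10],
)

```text
t: 24.1
eef_pos: [0.6364, 0.093, 0.1647]
orientation: [0.999, 0.042, -0.002, 0.001]
contact_force: [-0.8, -0.6, -0.2]
opening: 0.0224
```

```bash
python3 - <<'E'
from h import *
w=well(0)
plan([(w[0],w[1],.153,5.7)],step=30)
E
```

```text
t 24.1 p [0.6364 0.093  0.1647] yaw 4.86 tilt 0.21 F [-0.8 -0.6 -0.2] open 22.4
1
"dp": [[1.0, -4.0, 12.0]]
"angular": [[0.1, 0.2, -0.8]]
```

Emit:
jog_arm(
  dp=[
    [1, -4, 6],
    [0, 0, 4],
    [0, 0, 0],
    [0, 0, 0],
  ],
  angular=[
    [0, 0, 0],
    [0, 0, 0],
    [0, 0, 0],
    [0, 0, 0],
  ],
  hand=[10, 10, 10, 10],
)

```text
t: 24.6
eef_pos: [0.638, 0.0973, 0.1559]
orientation: [0.999, 0.042, 0.0, 0.001]
contact_force: [-0.3, -0.6, -1.1]
opening: 0.0227
```

```bash
python3 - <<'E'
from h import *
w=well(0)
plan([(w[0],w[1],.153,5.7)],step=30)
c=cam('scene'); save(c,'s8.png'); np.savez('s8.npz',**c); im=cv2.imread('pics/s8.png')
cv2.imwrite('pics/s8c.png',cv2.resize(im[220:320,340:440],None,fx=6,fy=6,interpolation=cv2.INTER_CUBIC))
c=cam('top'); im=cv2.cvtColor(c['img'],cv2.COLOR_RGB2BGR)
cv2.imwrite('pics/t8c.png',cv2.resize(im[140:240,220:350],None,fx=5,fy=5,interpolation=cv2.INTER_CUBIC))
E
```

```text
t 24.6 p [0.638  0.0973 0.1559] yaw 4.83 tilt 0.13 F [-0.3 -0.6 -1.1] open 22.7
1
"dp": [[-0.6, 0.0, 2.9]]
"angular": [[0.1, 0.0, -0.9]]
```

View pics/s8c.png

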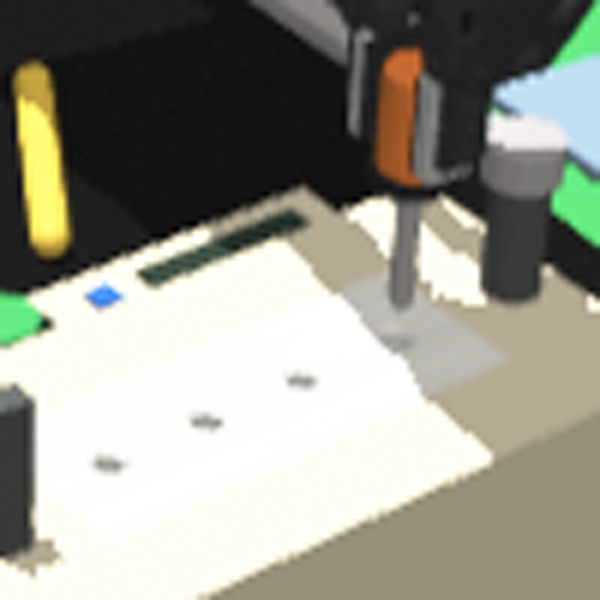

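View pics/t8c.png

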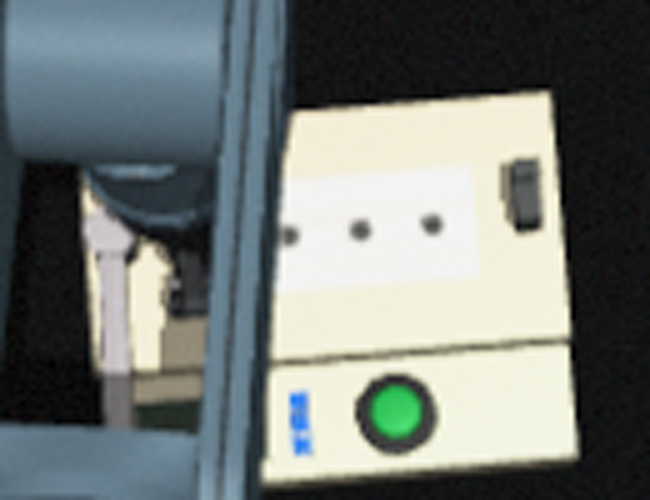

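```bash
python3 - <<'E'
from h import *
s=dict(np.load('s8.npz')); g=cv2.cvtColor(s['img'],cv2.COLOR_RGB2GRAY)
print(g[254:282,400:414])
for z in (.083,.0965,.12,.14): print(z,proj(s,(.639,.0946,z)).round(2), proj(s,(.6371,.0983,z)).round(2))
E
```

```text
[[231 252 252 252 252 235 110 100 106 104 129 150 170 171]
 [252 252 252 252 252 250 119 112 118 116 147 170 171 171]
 [252 252 252 252 252 240 115 114 118 115 156 170 171 171]
 [241 252 252 252 252 240 116 114 118 114 230 175 170 171]
 [171 241 252 252 252 229 115 115 119 112 252 235 175 171]
 [171 170 241 252 252 206 113 116 119 133 252 252 235 175]
 [170 170 170 252 252 188 112 117 118 157 252 252 252 235]
 [170 171 171 241 252 159 110 117 119 154 252 252 251 252]
 [170 171 171 171 241 144 111 119 118 176 252 252 250 252]
 [171 171 171 171 170 110 111 119 117 201 252 252 252 252]
 [170 170 171 170 173 102 112 118 116 181 252 252 252 252]
 [170 174 174 177 180 105 112 118 115 146 252 252 252 252]
 [175 182 181 188 178 106 112 119 115 145 241 243 252 252]
 [184 187 187 188 160 106 115 118 115 155 170 171 252 252]
 [187 188 187 186 160 107 115 118 112 174 173 171 252 244]
 [187 186 185 185 172 109 116 119 119 183 181 175 242 177]
 [185 185 187 187 188 128 116 118 141 185 187 182 176 171]
 [186 186 188 188 188 165 139 150 172 186 186 185 182 177]
 [191 187 186 185 187 186 175 186 186 184 184 185 185 186]
 [197 185 185 186 190 189 186 185 184 184 185 186 186 186]
 [245 190 186 191 196 198 191 185 184 185 186 185 184 183]
 [255 245 187 186 184 188 184 179 180 182 183 182 182 183]
 [255 255 233 168 161 161 161 158 166 174 182 183 183 184]
 [255 255 254 225 167 163 157 148 161 177 182 183 184 184]
 [255 255 254 253 240 177 170 170 176 183 184 184 185 185]
 [254 254 254 254 254 243 242 189 184 184 184 184 186 187]
 [254 254 254 254 254 254 254 245 190 185 186 187 188 187]
 [254 254 254 254 254 255 255 255 197 187 188 187 187 185]]
0.083 [405.01 276.46] [406.02 275.42]
0.0965 [405.5  270.76] [406.52 269.72]
0.12 [406.38 260.63] [407.41 259.61]
0.14 [407.15 251.79] [408.19 250.79]
```

The stem line extended down meets the well mouth within half a pixel (about 1 mm), stem (406.3,276) against mouth (406,276.5). I'll insert slowly and watch the force.

Emit:
jog_arm(
  dp=[
    [-0.6, 0, 5],
    [0, 0, 5],
    [0, 0, 5],
    [0, 0, 3],
    [0, 0, 0],
  ],
  angular=[
    [0, 0, 0],
    [0, 0, 0],
    [0, 0, 0],
    [0, 0, 0],
    [0, 0, 0],
  ],
  hand=[10, 10, 10, 10, 10],
)

```text
t: 25.32
eef_pos: [0.6371, 0.0971, 0.1363]
orientation: [0.999, 0.042, -0.0, 0.001]
contact_force: [-0.7, -0.0, -0.1]
opening: 0.0226
```

```bash
python3 - <<'E'
from h import *
w=well(0)
plan([(w[0],w[1],.0945,5.7)],step=30)
E
```

```text
t 25.32 p [0.6371 0.0971 0.1363] yaw 4.83 tilt 0.13 F [-0.7 -0.  -0.1] open 22.6
2
"dp": [[0.0, -0.0, 21.0], [0.0, -0.0, 21.0]]
"angular": [[0.1, 0.0, -0.4], [0.1, 0.0, -0.4]]
```

Foot is in (about 8 mm below the mouth, no force). Going down.

Emit:
jog_arm(
  dp=[
    [0, 0, 10],
    [0, 0, 10],
    [0, 0, 10],
    [0, 0, 6],
    [0, 0, 2],
    [0, 0, 0],
    [0, 0, 0],
  ],
  angular=[
    [0, 0, 0],
    [0, 0, 0],
    [0, 0, 0],
    [0, 0, 0],
    [0, 0, 0],
    [0, 0, 0],
    [0, 0, 0],
  ],
  hand=[10, 10, 10, 10, 10, 10, 10],
)

```text
t: 26.2
eef_pos: [0.6372, 0.097, 0.0953]
orientation: [0.999, 0.042, -0.0, 0.001]
contact_force: [0.6, 0.1, -1.2]
opening: 0.0228
```

```bash
python3 - <<'E'
from h import *
w=well(0)
plan([(w[0],w[1],.0945,5.7)],step=30)
E
```

```text
t 26.2 p [0.6372 0.097  0.0953] yaw 4.83 tilt 0.13 F [ 0.6  0.1 -1.2] open 22.8
1
"dp": [[0.3, -0.2, 0.8]]
"angular": [[0.1, 0.1, -0.9]]
```

Emit:
jog_arm(
  dp=[
    [0, 0, 1],
    [0, 0, 1],
    [0, 0, 0],
  ],
  angular=[
    [0, 0, 0],
    [0, 0, 0],
    [0, 0, 0],
  ],
  hand=[10, 10, 10],
)

```text
t: 26.58
eef_pos: [0.6376, 0.097, 0.0946]
orientation: [0.999, 0.042, 0.0, 0.001]
contact_force: [0.7, -0.6, -0.9]
opening: 0.0224
```

Emit:
jog_arm(
  dp=[
    [0, 0, 0],
    [0, 0, 0],
    [0, 0, 0],
    [0, 0, -15],
    [0, 0, -40],
    [0, 0, -45],
    [0, 0, -45],
    [0, 0, 0],
  ],
  angular=[
    [0, 0, 0],
    [0, 0, 0],
    [0, 0, 0],
    [0, 0, 0],
    [0, 0, 0],
    [0, 0, 0],
    [0, 0, 0],
    [0, 0, 0],
  ],
  hand=[45, 45, 45, 45, 45, 45, 45, 45],
)

```text
t: 27.58
eef_pos: [0.638, 0.0973, 0.2482]
orientation: [0.999, 0.042, 0.002, 0.001]
contact_force: [0.1, 0.2, -0.7]
opening: 0.0452
```

```bash
python3 - <<'E'
from h import *
c=cam('scene'); save(c,'s9.png'); im=cv2.imread('pics/s9.png')
cv2.imwrite('pics/s9c.png',cv2.resize(im[200:320,320:450],None,fx=5,fy=5,interpolation=cv2.INTER_CUBIC))
plan([(.58,-.12,.23,-50),(.4953,-.328,.18,-82.2)],step=50)
E
```

```text
t 27.62 p [0.6369 0.0973 0.2457] yaw 4.82 tilt 0.13 F [-0.4 -0.6 -0.7] open 44.8
12
"dp": [[-11.0, 30.0, 2.0], [-6.0, 31.0, 2.0], [-2.0, 32.0, 2.0], [2.0, 32.0, 2.0], [7.0, 31.0, 2.0], [11.0, 30.0, 2.0], [15.0, 28.0, 2.0], [21.0, 40.0, 10.0], [25.0, 37.0, 10.0], [29.0, 34.0, 10.0], [33.0, 31.0, 10.0], [36.0, 27.0, 10.0]]
"angular": [[0.0, -0.0, 7.8], [0.0, -0.0, 7.8], [0.0, -0.0, 7.8], [0.0, -0.0, 7.8], [0.0, -0.0, 7.8], [0.0, -0.0, 7.8], [0.0, -0.0, 7.8], [-0.0, -0.0, 6.4], [-0.0, -0.0, 6.4], [-0.0, -0.0, 6.4], [-0.0, -0.0, 6.4], [-0.0, -0.0, 6.4]]
```

View pics/s9c.png

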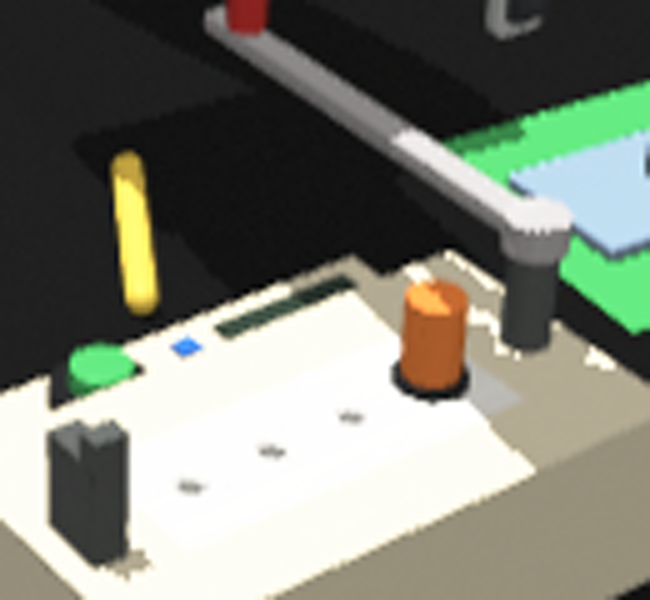

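Logger 1 stands upright in well 0 with its collar flat on the block (crop (432,375)). Next logger: (0.495, -0.328).

Emit:
jog_arm(
  dp=[
    [-11, 30, 0],
    [-6, 31, 0],
    [-2, 32, 0],
    [2, 32, 0],
    [7, 31, 0],
    [11, 30, 0],
    [15, 28, 0],
    [21, 40, 0],
    [25, 37, 0],
    [29, 34, 0],
    [33, 31, 5],
    [15, 10, 5],
  ],
  angular=[
    [0, 0, 7.8],
    [0, 0, 7.8],
    [0, 0, 7.8],
    [0, 0, 7.8],
    [0, 0, 7.8],
    [0, 0, 7.8],
    [0, 0, 7.8],
    [0, 0, 6.4],
    [0, 0, 6.4],
    [0, 0, 6.4],
    [0, 0, 6.4],
    [0, 0, 6.4],
  ],
  hand=[45, 45, 45, 45, 45, 45, 45, 45, 45, 45, 45, 45],
)

```text
t: 29.12
eef_pos: [0.4877, -0.3064, 0.2245]
orientation: [0.741, -0.672, -0.01, 0.004]
contact_force: [0.9, 0.4, 0.5]
opening: 0.0447
```

```bash
python3 - <<'E'
from h import *
plan([(.4953,-.328,.14,-82.2)],step=40)
E
```

```text
t 29.12 p [ 0.4877 -0.3064  0.2245] yaw -84.4 tilt 1.29 F [0.9 0.4 0.5] open 44.7
3
"dp": [[8.0, -2.0, 28.0], [8.0, -2.0, 28.0], [8.0, -2.0, 28.0]]
"angular": [[0.4, 0.2, -0.7], [0.4, 0.2, -0.7], [0.4, 0.2, -0.7]]
```

Emit:
jog_arm(
  dp=[
    [12, -5, 20],
    [8, -2, 25],
    [0, 0, 25],
    [0, 0, 8],
    [0, 0, 0],
    [0, 0, 0],
  ],
  angular=[
    [0.6, 0.4, -1],
    [0.6, 0.2, -1],
    [0, 0, 0],
    [0, 0, 0],
    [0, 0, 0],
    [0, 0, 0],
  ],
  hand=[45, 45, 45, 45, 45, 45],
)

```text
t: 29.88
eef_pos: [0.4926, -0.3263, 0.1407]
orientation: [0.751, -0.66, -0.003, -0.0]
contact_force: [-0.9, 0.9, 0.3]
opening: 0.045
```

```bash
python3 - <<'E'
from h import *
plan([(.4953,-.328,.069,-82.2)],step=40)
E
```

```text
t 29.88 p [ 0.4926 -0.3263  0.1407] yaw -82.65 tilt 0.35 F [-0.9  0.9  0.3] open 45.0
2
"dp": [[1.0, -1.0, 36.0], [1.0, -1.0, 36.0]]
"angular": [[0.1, 0.1, -0.2], [0.1, 0.1, -0.2]]
```

Emit:
jog_arm(
  dp=[
    [1, -3, 20],
    [0, 0, 20],
    [0, 0, 16],
    [0, 0, 6],
    [0, 0, 0],
    [0, 0, 0],
  ],
  angular=[
    [0.1, 0.1, 0],
    [0, 0, 0],
    [0, 0, 0],
    [0, 0, 0],
    [0, 0, 0],
    [0, 0, 0],
  ],
  hand=[45, 45, 45, 45, 45, 45],
)

```text
t: 30.62
eef_pos: [0.499, -0.329, 0.0827]
orientation: [0.751, -0.66, 0.004, 0.0]
contact_force: [-0.3, 0.6, 1.0]
opening: 0.0449
```

```bash
python3 - <<'E'
from h import *
plan([(.4953,-.328,.069,-82.2)],step=40)
E
```

```text
t 30.62 p [ 0.499  -0.329   0.0827] yaw -82.58 tilt 0.4 F [-0.3  0.6  1. ] open 44.9
1
"dp": [[-2.0, 4.0, 14.0]]
"angular": [[-0.3, -0.3, -0.4]]
```

Emit:
jog_arm(
  dp=[
    [-1, 4, 6],
    [0, 0, 5],
    [0, 0, 3],
    [0, 0, 0],
    [0, 0, 0],
    [0, 0, 0],
    [0, 0, 0],
    [0, 0, 0],
    [0, 0, 0],
  ],
  angular=[
    [-0.3, -0.3, 0],
    [0, 0, 0],
    [0, 0, 0],
    [0, 0, 0],
    [0, 0, 0],
    [0, 0, 0],
    [0, 0, 0],
    [0, 0, 0],
    [0, 0, 0],
  ],
  hand=[45, 45, 45, 45, 10, 10, 10, 10, 10],
  force=50,
)

```text
t: 31.75
eef_pos: [0.4951, -0.3291, 0.0689]
orientation: [0.751, -0.66, 0.001, 0.0]
contact_force: [-0.9, 0.5, -0.8]
opening: 0.0226
```

```bash
python3 - <<'E'
from h import *
plan([(.4953,-.328,.069,-82.2)],step=40)
E
```

```text
t 31.75 p [ 0.4951 -0.3291  0.0689] yaw -82.58 tilt 0.08 F [-0.9  0.5 -0.8] open 22.6
1
"dp": [[-1.1, -0.3, -0.1]]
"angular": [[-0.0, -0.1, -0.4]]
```

Emit:
jog_arm(
  dp=[
    [0, 0, -10],
    [0, 0, -30],
    [0, 0, -45],
    [0, 0, -50],
    [0, 0, -30],
    [0, 0, 0],
  ],
  angular=[
    [0, 0, 0],
    [0, 0, 0],
    [0, 0, 0],
    [0, 0, 0],
    [0, 0, 0],
    [0, 0, 0],
  ],
  hand=[10, 10, 10, 10, 10, 10],
)

```text
t: 32.5
eef_pos: [0.4952, -0.3294, 0.2419]
orientation: [0.751, -0.66, 0.002, 0.001]
contact_force: [0.1, 0.8, -1.0]
opening: 0.0224
```

```bash
python3 - <<'E'
from h import *
w=well(1); print(w)
plan([(.58,-.12,.24,-40),(w[0],w[1],.24,5.)],step=50)
E
```

```text
[0.6413391  0.05940472]
t 32.5 p [ 0.4952 -0.3294  0.2419] yaw -82.6 tilt 0.22 F [ 0.1  0.8 -1. ] open 22.4
10
"dp": [[-39.0, -22.0, 0.0], [-36.0, -28.0, 0.0], [-31.0, -33.0, 0.0], [-26.0, -37.0, 0.0], [-20.0, -40.0, 0.0], [-14.0, -35.0, 0.0], [-8.0, -37.0, 0.0], [-2.0, -38.0, 0.0], [4.0, -38.0, 0.0], [10.0, -37.0, 0.0]]
"angular": [[-0.0, -0.0, -8.5], [-0.0, -0.0, -8.5], [-0.0, -0.0, -8.5], [-0.0, -0.0, -8.5], [-0.0, -0.0, -8.5], [-0.0, 0.0, -9.0], [-0.0, 0.0, -9.0], [-0.0, 0.0, -9.0], [-0.0, 0.0, -9.0], [-0.0, 0.0, -9.0]]
```

Emit:
jog_arm(
  dp=[
    [-39, -22, 0],
    [-36, -28, 0],
    [-31, -33, 0],
    [-26, -37, 0],
    [-20, -40, 0],
    [-14, -35, 0],
    [-8, -37, 0],
    [-2, -38, 0],
    [4, -36, 0],
    [8, -20, 0],
    [0, 0, 0],
  ],
  angular=[
    [0, 0, -8.5],
    [0, 0, -8.5],
    [0, 0, -8.5],
    [0, 0, -8.5],
    [0, 0, -8.5],
    [0, 0, -9],
    [0, 0, -9],
    [0, 0, -9],
    [0, 0, -9],
    [0, 0, -8],
    [0, 0, 0],
  ],
  hand=[10, 10, 10, 10, 10, 10, 10, 10, 10, 10, 10],
)

```text
t: 33.88
eef_pos: [0.6281, 0.0565, 0.225]
orientation: [0.998, 0.058, -0.01, -0.002]
contact_force: [0.2, -0.7, 0.0]
opening: 0.0226
```

```bash
python3 - <<'E'
from h import *
w=well(1)
plan([(w[0],w[1],.2,5.)],step=50)
E
```

```text
t 33.88 p [0.6281 0.0565 0.225 ] yaw 6.6 tilt 1.18 F [ 0.2 -0.7  0. ] open 22.6
1
"dp": [[14.0, -1.0, 25.0]]
"angular": [[-0.3, 1.1, 1.6]]
```

Emit:
jog_arm(
  dp=[
    [13, 0, 18],
    [0, 0, 22],
    [0, 0, 16],
    [0, 0, 4],
    [0, 0, 0],
    [0, 0, 0],
  ],
  angular=[
    [-0.3, 1.1, 1.6],
    [0, 0, 0],
    [0, 0, 0],
    [0, 0, 0],
    [0, 0, 0],
    [0, 0, 0],
  ],
  hand=[10, 10, 10, 10, 10, 10],
)

```text
t: 34.62
eef_pos: [0.6388, 0.0545, 0.1608]
orientation: [0.999, 0.038, -0.002, 0.001]
contact_force: [0.1, 0.0, 0.1]
opening: 0.023
```

```bash
python3 - <<'E'
from h import *
w=well(1)
plan([(w[0],w[1],.153,5.)],step=50)
E
```

```text
t 34.62 p [0.6388 0.0545 0.1608] yaw 4.3 tilt 0.27 F [0.1 0.  0.1] open 23.0
1
"dp": [[3.0, -4.7, 7.8]]
"angular": [[0.1, 0.3, -0.7]]
```

Emit:
jog_arm(
  dp=[
    [3, -4.7, 4],
    [0, 0, 2],
    [0, 0, 0],
    [0, 0, 0],
  ],
  angular=[
    [0.1, 0.3, 0],
    [0, 0, 0],
    [0, 0, 0],
    [0, 0, 0],
  ],
  hand=[10, 10, 10, 10],
)

```text
t: 35.12
eef_pos: [0.6425, 0.0599, 0.1561]
orientation: [0.999, 0.038, 0.002, -0.0]
contact_force: [0.1, 0.7, -0.7]
opening: 0.0228
```

```bash
cat >> h.py <<'E'
def look(name,i):
    w=well(i); plan([(w[0],w[1],.153,5.)],step=50)
    c=cam('scene'); im=cv2.cvtColor(c['img'],cv2.COLOR_RGB2BGR)
    u,v=proj(c,(*(w+[.0018,-.003]),.085)).astype(int)
    cv2.imwrite('pics/'+name,cv2.resize(im[v-45:v+25,u-40:u+40],None,fx=8,fy=8,interpolation=cv2.INTER_CUBIC))
E
python3 -c "
from h import *
look('s10c.png',1)"
```

```text
t 35.12 p [0.6425 0.0599 0.1561] yaw 4.31 tilt 0.24 F [ 0.1  0.7 -0.7] open 22.8
1
"dp": [[-1.2, 0.4, 3.1]]
"angular": [[-0.0, -0.2, -0.7]]
```

View pics/s10c.png

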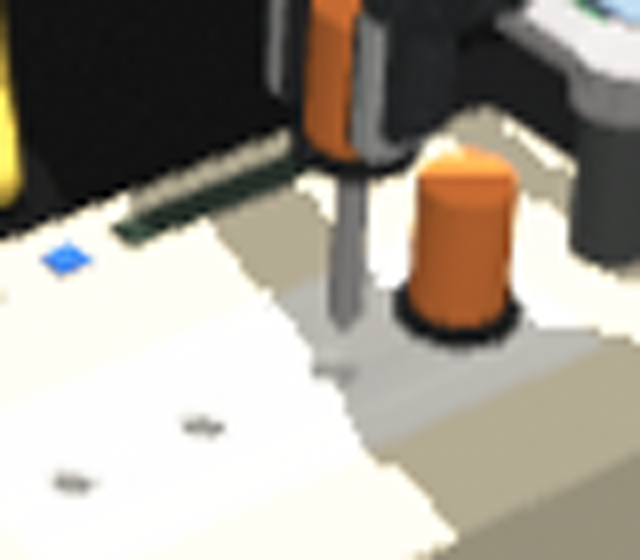

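Stem foot (345,325) and well mouth (334,370): about 1 px to the right, which matches the 1.2 mm the TCP still is off target. I'll correct it and insert.

Emit:
jog_arm(
  dp=[
    [-1.3, 0.8, 3],
    [0, 0, 4],
    [0, 0, 5],
    [0, 0, 4],
    [0, 0, 0],
  ],
  angular=[
    [0, -0.2, 0],
    [0, 0, 0],
    [0, 0, 0],
    [0, 0, 0],
    [0, 0, 0],
  ],
  hand=[10, 10, 10, 10, 10],
)

```text
t: 35.8
eef_pos: [0.6409, 0.0588, 0.1385]
orientation: [0.999, 0.037, -0.0, -0.0]
contact_force: [-0.1, -0.7, -0.3]
opening: 0.0224
```

```bash
python3 - <<'E'
from h import *
w=well(1)
plan([(w[0],w[1],.0942,5.)],step=50)
E
```

```text
t 35.8 p [0.6409 0.0588 0.1385] yaw 4.29 tilt 0.02 F [-0.1 -0.7 -0.3] open 22.4
1
"dp": [[1.0, -1.0, 44.0]]
"angular": [[-0.0, 0.0, -0.7]]
```

Emit:
jog_arm(
  dp=[
    [0, 0, 10],
    [0, 0, 10],
    [0, 0, 10],
    [0, 0, 8],
    [0, 0, 3],
    [0, 0, 1.5],
    [0, 0, 0],
  ],
  angular=[
    [0, 0, 0],
    [0, 0, 0],
    [0, 0, 0],
    [0, 0, 0],
    [0, 0, 0],
    [0, 0, 0],
    [0, 0, 0],
  ],
  hand=[10, 10, 10, 10, 10, 10, 10],
)

```text
t: 36.67
eef_pos: [0.6411, 0.0588, 0.0943]
orientation: [0.999, 0.038, 0.0, 0.0]
contact_force: [-0.1, -0.7, -0.6]
opening: 0.0225
```

```bash
python3 - <<'E'
from h import *
w=well(1)
plan([(w[0],w[1],.0942,5.)],step=50)
E
```

```text
t 36.67 p [0.6411 0.0588 0.0943] yaw 4.3 tilt 0.02 F [-0.1 -0.7 -0.6] open 22.5
1
"dp": [[0.3, -0.6, 0.1]]
"angular": [[0.0, -0.0, -0.7]]
```

Emit:
jog_arm(
  dp=[
    [0, 0, 0.8],
    [0, 0, 0],
    [0, 0, 0],
    [0, 0, 0],
    [0, 0, 0],
    [0, 0, -15],
    [0, 0, -40],
    [0, 0, -45],
    [0, 0, -45],
    [0, 0, 0],
  ],
  angular=[
    [0, 0, 0],
    [0, 0, 0],
    [0, 0, 0],
    [0, 0, 0],
    [0, 0, 0],
    [0, 0, 0],
    [0, 0, 0],
    [0, 0, 0],
    [0, 0, 0],
    [0, 0, 0],
  ],
  hand=[10, 10, 45, 45, 45, 45, 45, 45, 45, 45],
)

```text
t: 37.92
eef_pos: [0.6417, 0.0588, 0.2473]
orientation: [0.999, 0.037, 0.002, 0.0]
contact_force: [0.4, -0.0, 0.1]
opening: 0.0454
```

```bash
python3 - <<'E'
from h import *
c=cam('scene'); save(c,'s11.png'); im=cv2.imread('pics/s11.png')
cv2.imwrite('pics/s11c.png',cv2.resize(im[200:320,320:450],None,fx=5,fy=5,interpolation=cv2.INTER_CUBIC))
plan([(.56,-.14,.24,-50),(.4516,-.335,.24,-82.2)],step=50)
E
```

```text
t 37.98 p [0.6405 0.0589 0.2448] yaw 4.3 tilt 0.02 F [-0.  -0.1 -0.1] open 44.9
12
"dp": [[-14.0, 27.0, 1.0], [-10.0, 29.0, 1.0], [-6.0, 30.0, 1.0], [-2.0, 31.0, 1.0], [3.0, 31.0, 1.0], [7.0, 30.0, 1.0], [11.0, 29.0, 1.0], [16.0, 42.0, -0.0], [21.0, 40.0, -0.0], [25.0, 37.0, -0.0], [29.0, 34.0, -0.0], [32.0, 31.0, -0.0]]
"angular": [[0.0, 0.0, 7.8], [0.0, 0.0, 7.8], [0.0, 0.0, 7.8], [0.0, 0.0, 7.8], [0.0, 0.0, 7.8], [0.0, 0.0, 7.8], [0.0, 0.0, 7.8], [0.0, 0.0, 6.4], [0.0, 0.0, 6.4], [0.0, 0.0, 6.4], [0.0, 0.0, 6.4], [0.0, 0.0, 6.4]]
```

View pics/s11c.png

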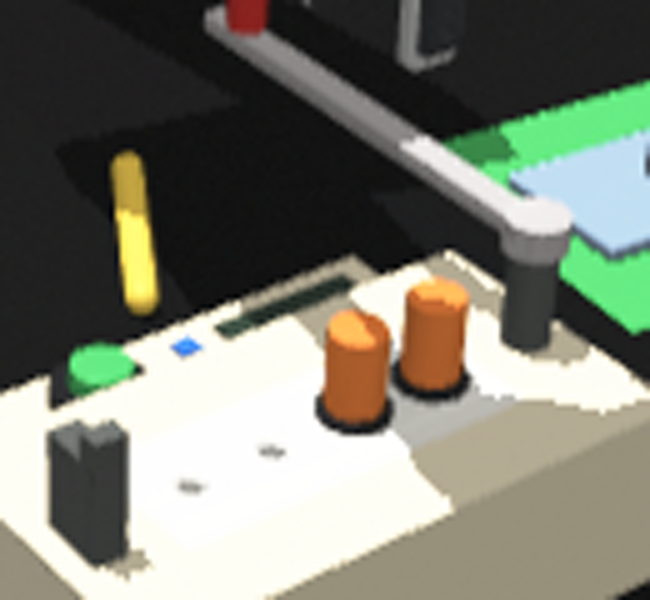

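Two are seated upright (crop (432,375) and (355,410)). Third logger: (0.452, -0.335).

Emit:
jog_arm(
  dp=[
    [-14, 27, 0],
    [-10, 29, 0],
    [-6, 30, 0],
    [-2, 31, 0],
    [3, 31, 0],
    [7, 30, 0],
    [11, 29, 0],
    [16, 42, 0],
    [21, 40, 0],
    [25, 37, 0],
    [29, 34, 0],
    [15, 12, 0],
  ],
  angular=[
    [0, 0, 7.8],
    [0, 0, 7.8],
    [0, 0, 7.8],
    [0, 0, 7.8],
    [0, 0, 7.8],
    [0, 0, 7.8],
    [0, 0, 7.8],
    [0, 0, 6.4],
    [0, 0, 6.4],
    [0, 0, 6.4],
    [0, 0, 6.4],
    [0, 0, 6.4],
  ],
  hand=[45, 45, 45, 45, 45, 45, 45, 45, 45, 45, 45, 45],
)

```text
t: 39.48
eef_pos: [0.441, -0.3159, 0.2305]
orientation: [0.738, -0.675, -0.014, 0.004]
contact_force: [0.7, 0.8, 0.8]
opening: 0.0448
```

```bash
python3 - <<'E'
from h import *
plan([(.4516,-.335,.14,-82.2)],step=40)
E
```

```text
t 39.48 p [ 0.441  -0.3159  0.2305] yaw -84.94 tilt 1.65 F [0.7 0.8 0.8] open 44.8
3
"dp": [[7.0, -4.0, 30.0], [7.0, -3.0, 30.0], [7.0, -3.0, 30.0]]
"angular": [[0.5, 0.3, -0.9], [0.5, 0.3, -0.9], [0.5, 0.3, -0.9]]
```

Emit:
jog_arm(
  dp=[
    [12, -6, 22],
    [6, -3, 28],
    [0, 0, 25],
    [0, 0, 8],
    [0, 0, 0],
    [0, 0, 0],
  ],
  angular=[
    [0.8, 0.5, -1.3],
    [0.7, 0.4, -1.3],
    [0, 0, 0],
    [0, 0, 0],
    [0, 0, 0],
    [0, 0, 0],
  ],
  hand=[45, 45, 45, 45, 45, 45],
)

```text
t: 40.22
eef_pos: [0.4473, -0.3328, 0.1411]
orientation: [0.751, -0.66, -0.003, -0.001]
contact_force: [-0.7, 0.7, -0.6]
opening: 0.045
```

```bash
python3 - <<'E'
from h import *
plan([(.4516,-.335,.069,-82.2)],step=40)
E
```

```text
t 40.23 p [ 0.4473 -0.3328  0.1411] yaw -82.58 tilt 0.37 F [-0.7  0.7 -0.6] open 45.0
2
"dp": [[2.0, -2.0, 36.0], [1.0, -2.0, 36.0]]
"angular": [[0.1, 0.2, -0.2], [0.1, 0.2, -0.2]]
```

Emit:
jog_arm(
  dp=[
    [1, -3, 20],
    [0, 0, 20],
    [0, 0, 16],
    [0, 0, 6],
    [0, 0, 0],
    [0, 0, 0],
  ],
  angular=[
    [0.1, 0.1, 0],
    [0, 0, 0],
    [0, 0, 0],
    [0, 0, 0],
    [0, 0, 0],
    [0, 0, 0],
  ],
  hand=[45, 45, 45, 45, 45, 45],
)

```text
t: 40.98
eef_pos: [0.4536, -0.3359, 0.0829]
orientation: [0.752, -0.659, 0.004, -0.001]
contact_force: [0.3, -0.6, -0.1]
opening: 0.0452
```

```bash
python3 - <<'E'
from h import *
plan([(.4516,-.335,.069,-82.2)],step=40)
E
```

```text
t 40.98 p [ 0.4536 -0.3359  0.0829] yaw -82.52 tilt 0.42 F [ 0.3 -0.6 -0.1] open 45.2
1
"dp": [[-1.0, 2.0, 14.0]]
"angular": [[-0.3, -0.3, -0.3]]
```

Emit:
jog_arm(
  dp=[
    [-1, 2, 6],
    [0, 0, 5],
    [0, 0, 3],
    [0, 0, 0],
    [0, 0, 0],
    [0, 0, 0],
    [0, 0, 0],
    [0, 0, 0],
    [0, 0, 0],
  ],
  angular=[
    [-0.3, -0.3, 0],
    [0, 0, 0],
    [0, 0, 0],
    [0, 0, 0],
    [0, 0, 0],
    [0, 0, 0],
    [0, 0, 0],
    [0, 0, 0],
    [0, 0, 0],
  ],
  hand=[45, 45, 45, 45, 10, 10, 10, 10, 10],
)

```text
t: 42.1
eef_pos: [0.4519, -0.3357, 0.069]
orientation: [0.752, -0.66, 0.001, -0.0]
contact_force: [-0.5, 0.3, 0.0]
opening: 0.0226
```

Emit:
jog_arm(
  dp=[
    [0, 0, -10],
    [0, 0, -30],
    [0, 0, -45],
    [0, 0, -50],
    [0, 0, -30],
    [0, 0, 0],
  ],
  angular=[
    [0, 0, 0],
    [0, 0, 0],
    [0, 0, 0],
    [0, 0, 0],
    [0, 0, 0],
    [0, 0, 0],
  ],
  hand=[10, 10, 10, 10, 10, 10],
)

```text
t: 42.85
eef_pos: [0.4516, -0.3356, 0.2419]
orientation: [0.752, -0.66, 0.001, -0.0]
contact_force: [-0.1, 0.2, -0.6]
opening: 0.0221
```

```bash
python3 - <<'E'
from h import *
w=well(2); print(w)
plan([(.57,-.13,.245,-40),(w[0],w[1],.245,5.)],step=50)
E
```

```text
[0.6452782  0.02160943]
t 42.85 p [ 0.4516 -0.3356  0.2419] yaw -82.53 tilt 0.17 F [-0.1  0.2 -0.6] open 22.1
10
"dp": [[-38.0, -29.0, -1.0], [-33.0, -34.0, -1.0], [-28.0, -39.0, -1.0], [-22.0, -42.0, -1.0], [-15.0, -45.0, -1.0], [-8.0, -33.0, -0.0], [-3.0, -34.0, -0.0], [3.0, -34.0, -0.0], [8.0, -33.0, -0.0], [13.0, -31.0, -0.0]]
"angular": [[-0.0, -0.0, -8.5], [-0.0, -0.0, -8.5], [-0.0, -0.0, -8.5], [-0.0, -0.0, -8.5], [-0.0, -0.0, -8.5], [0.0, 0.0, -9.0], [0.0, 0.0, -9.0], [0.0, 0.0, -9.0], [0.0, 0.0, -9.0], [0.0, 0.0, -9.0]]
```

Emit:
jog_arm(
  dp=[
    [-38, -29, -1],
    [-33, -34, -1],
    [-28, -39, -1],
    [-22, -42, -1],
    [-15, -45, 0],
    [-8, -33, 0],
    [-3, -34, 0],
    [3, -34, 0],
    [7, -30, 0],
    [10, -18, 0],
    [0, 0, 0],
  ],
  angular=[
    [0, 0, -8.5],
    [0, 0, -8.5],
    [0, 0, -8.5],
    [0, 0, -8.5],
    [0, 0, -8.5],
    [0, 0, -9],
    [0, 0, -9],
    [0, 0, -9],
    [0, 0, -9],
    [0, 0, -8],
    [0, 0, 0],
  ],
  hand=[10, 10, 10, 10, 10, 10, 10, 10, 10, 10, 10],
)

```text
t: 44.22
eef_pos: [0.6329, 0.0231, 0.2296]
orientation: [0.998, 0.058, -0.01, -0.003]
contact_force: [0.9, -1.6, -1.6]
opening: 0.0231
```

```bash
python3 - <<'E'
from h import *
w=well(2)
plan([(w[0],w[1],.2,5.)],step=50)
E
```

```text
t 44.23 p [0.6329 0.0231 0.2296] yaw 6.66 tilt 1.19 F [ 0.9 -1.6 -1.6] open 23.1
1
"dp": [[13.0, 3.0, 29.0]]
"angular": [[-0.4, 1.1, 1.7]]
```

Emit:
jog_arm(
  dp=[
    [11, 2, 22],
    [0, 0, 22],
    [0, 0, 16],
    [0, 0, 4],
    [0, 0, 0],
    [0, 0, 0],
  ],
  angular=[
    [-0.4, 1.1, 1.7],
    [0, 0, 0],
    [0, 0, 0],
    [0, 0, 0],
    [0, 0, 0],
    [0, 0, 0],
  ],
  hand=[10, 10, 10, 10, 10, 10],
)

```text
t: 44.98
eef_pos: [0.6416, 0.0195, 0.1615]
orientation: [0.999, 0.037, -0.002, 0.0]
contact_force: [0.7, -0.6, -0.9]
opening: 0.0227
```

```bash
python3 - <<'E'
from h import *
w=well(2)
plan([(w[0],w[1],.155,5.)],step=50)
E
```

```text
t 44.98 p [0.6416 0.0195 0.1615] yaw 4.28 tilt 0.22 F [ 0.7 -0.6 -0.9] open 22.7
1
"dp": [[3.9, -1.8, 6.4]]
"angular": [[0.0, 0.2, -0.7]]
```

Emit:
jog_arm(
  dp=[
    [3.3, -1.8, 4],
    [0, 0, 2],
    [0, 0, 0],
    [0, 0, 0],
  ],
  angular=[
    [0, 0.2, 0],
    [0, 0, 0],
    [0, 0, 0],
    [0, 0, 0],
  ],
  hand=[10, 10, 10, 10],
)

```text
t: 45.48
eef_pos: [0.6459, 0.0218, 0.1567]
orientation: [0.999, 0.037, 0.002, 0.0]
contact_force: [-0.7, 0.3, -0.5]
opening: 0.0225
```

```bash
python3 -c "
from h import *
look('s12c.png',2)"
```

```text
t 45.48 p [0.6459 0.0218 0.1567] yaw 4.28 tilt 0.18 F [-0.7  0.3 -0.5] open 22.5
1
"dp": [[-0.6, 0.1, 3.7]]
"angular": [[0.1, -0.2, -0.7]]
```

View pics/s12c.png

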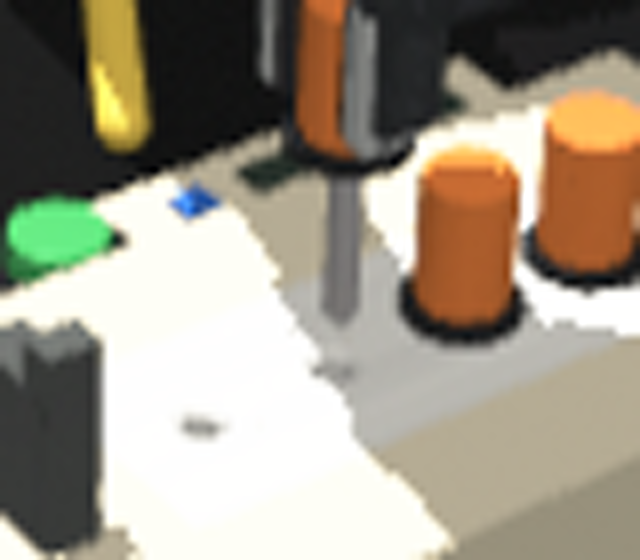

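Foot (341,320) against mouth (334,370): the stem is within about 1 mm. Small correction, then insert.

Emit:
jog_arm(
  dp=[
    [-0.8, 0.5, 3],
    [0, 0, 4],
    [0, 0, 5],
    [0, 0, 4],
    [0, 0, 0],
  ],
  angular=[
    [0, -0.2, 0],
    [0, 0, 0],
    [0, 0, 0],
    [0, 0, 0],
    [0, 0, 0],
  ],
  hand=[10, 10, 10, 10, 10],
)

```text
t: 46.15
eef_pos: [0.6447, 0.0211, 0.1391]
orientation: [0.999, 0.037, -0.001, 0.0]
contact_force: [-0.0, -0.2, -0.9]
opening: 0.0226
```

```bash
python3 - <<'E'
from h import *
w=well(2)
plan([(w[0],w[1],.0941,5.)],step=50)
E
```

```text
t 46.15 p [0.6447 0.0211 0.1391] yaw 4.28 tilt 0.11 F [-0.  -0.2 -0.9] open 22.6
1
"dp": [[1.0, -1.0, 45.0]]
"angular": [[0.0, 0.1, -0.7]]
```

Emit:
jog_arm(
  dp=[
    [0, 0, 10],
    [0, 0, 10],
    [0, 0, 10],
    [0, 0, 8],
    [0, 0, 4],
    [0, 0, 1.5],
    [0, 0, 0],
  ],
  angular=[
    [0, 0, 0],
    [0, 0, 0],
    [0, 0, 0],
    [0, 0, 0],
    [0, 0, 0],
    [0, 0, 0],
    [0, 0, 0],
  ],
  hand=[10, 10, 10, 10, 10, 10, 10],
)

```text
t: 47.02
eef_pos: [0.645, 0.021, 0.0945]
orientation: [0.999, 0.037, -0.0, 0.001]
contact_force: [0.2, 0.1, -0.2]
opening: 0.0225
```

```bash
python3 - <<'E'
from h import *
w=well(2)
plan([(w[0],w[1],.0941,5.)],step=50)
E
```

```text
t 47.02 p [0.645  0.021  0.0945] yaw 4.29 tilt 0.08 F [ 0.2  0.1 -0.2] open 22.5
1
"dp": [[0.4, -0.6, 0.4]]
"angular": [[0.1, 0.0, -0.7]]
```

Emit:
jog_arm(
  dp=[
    [0, 0, 0.8],
    [0, 0, 0],
    [0, 0, 0],
    [0, 0, 0],
    [0, 0, 0],
    [0, 0, -15],
    [0, 0, -40],
    [0, 0, -45],
    [0, 0, -45],
    [0, 0, 0],
  ],
  angular=[
    [0, 0, 0],
    [0, 0, 0],
    [0, 0, 0],
    [0, 0, 0],
    [0, 0, 0],
    [0, 0, 0],
    [0, 0, 0],
    [0, 0, 0],
    [0, 0, 0],
    [0, 0, 0],
  ],
  hand=[10, 10, 45, 45, 45, 45, 45, 45, 45, 45],
)

```text
t: 48.28
eef_pos: [0.6456, 0.0211, 0.247]
orientation: [0.999, 0.037, 0.001, 0.001]
contact_force: [0.6, 0.1, -0.1]
opening: 0.0448
```

```bash
python3 - <<'E'
from h import *
c=cam('scene'); save(c,'s13.png'); im=cv2.imread('pics/s13.png')
cv2.imwrite('pics/s13c.png',cv2.resize(im[200:320,320:450],None,fx=5,fy=5,interpolation=cv2.INTER_CUBIC))
plan([(.54,-.16,.24,-50),(.4085,-.341,.24,-82.2)],step=50)
E
```

```text
t 48.33 p [0.6444 0.0212 0.2446] yaw 4.28 tilt 0.11 F [-0.6 -0.2 -0.1] open 45.1
12
"dp": [[-17.0, 25.0, 1.0], [-13.0, 27.0, 1.0], [-10.0, 28.0, 1.0], [-6.0, 29.0, 1.0], [-2.0, 30.0, 1.0], [2.0, 30.0, 1.0], [6.0, 29.0, 1.0], [11.0, 43.0, 0.0], [16.0, 42.0, 0.0], [20.0, 40.0, 0.0], [25.0, 37.0, 0.0], [29.0, 34.0, 0.0]]
"angular": [[0.0, 0.0, 7.8], [0.0, 0.0, 7.8], [0.0, 0.0, 7.8], [0.0, 0.0, 7.8], [0.0, 0.0, 7.8], [0.0, 0.0, 7.8], [0.0, 0.0, 7.8], [0.0, 0.0, 6.4], [0.0, 0.0, 6.4], [0.0, 0.0, 6.4], [0.0, 0.0, 6.4], [0.0, 0.0, 6.4]]
```

View pics/s13c.png

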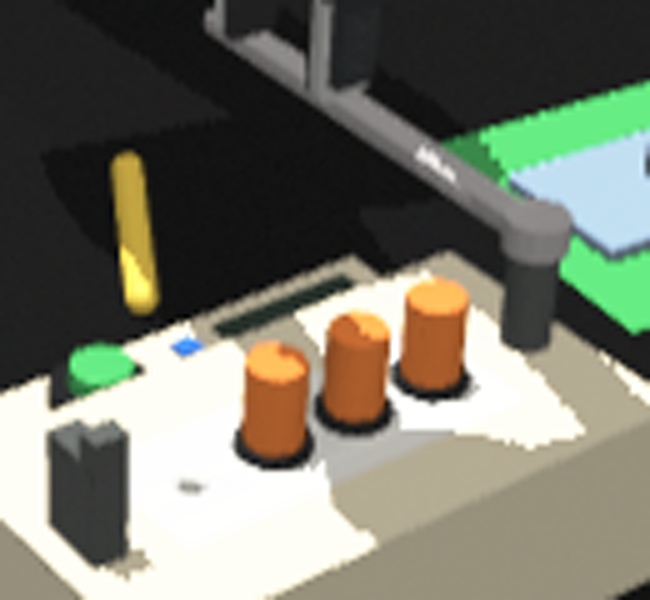

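Three are seated (third at crop (274,445)). Last logger: (0.409, -0.341).

Emit:
jog_arm(
  dp=[
    [-17, 25, 0],
    [-13, 27, 0],
    [-10, 28, 0],
    [-6, 29, 0],
    [-2, 30, 0],
    [2, 30, 0],
    [6, 29, 0],
    [11, 43, 0],
    [16, 42, 0],
    [20, 40, 0],
    [25, 37, 0],
    [12, 15, 0],
  ],
  angular=[
    [0, 0, 7.8],
    [0, 0, 7.8],
    [0, 0, 7.8],
    [0, 0, 7.8],
    [0, 0, 7.8],
    [0, 0, 7.8],
    [0, 0, 7.8],
    [0, 0, 6.4],
    [0, 0, 6.4],
    [0, 0, 6.4],
    [0, 0, 6.4],
    [0, 0, 6.4],
  ],
  hand=[45, 45, 45, 45, 45, 45, 45, 45, 45, 45, 45, 45],
)

```text
t: 49.82
eef_pos: [0.4002, -0.3181, 0.2344]
orientation: [0.738, -0.675, -0.012, 0.003]
contact_force: [-0.1, -0.4, -0.6]
opening: 0.0451
```

```bash
python3 - <<'E'
from h import *
plan([(.4085,-.341,.14,-82.2)],step=40)
E
```

```text
t 49.83 p [ 0.4002 -0.3181  0.2344] yaw -84.95 tilt 1.38 F [-0.1 -0.4 -0.6] open 45.1
3
"dp": [[8.0, -3.0, 31.0], [8.0, -2.0, 31.0], [8.0, -2.0, 31.0]]
"angular": [[0.4, 0.2, -0.9], [0.4, 0.2, -0.9], [0.4, 0.2, -0.9]]
```

Emit:
jog_arm(
  dp=[
    [14, -5, 24],
    [8, -2, 30],
    [0, 0, 25],
    [0, 0, 8],
    [0, 0, 0],
    [0, 0, 0],
  ],
  angular=[
    [0.7, 0.4, -1.3],
    [0.6, 0.3, -1.3],
    [0, 0, 0],
    [0, 0, 0],
    [0, 0, 0],
    [0, 0, 0],
  ],
  hand=[45, 45, 45, 45, 45, 45],
)

```text
t: 50.58
eef_pos: [0.4054, -0.3395, 0.1427]
orientation: [0.751, -0.66, -0.002, -0.002]
contact_force: [-0.2, -0.3, -0.1]
opening: 0.0453
```

```bash
python3 - <<'E'
from h import *
plan([(.4085,-.341,.069,-82.2)],step=40)
E
```

```text
t 50.58 p [ 0.4054 -0.3395  0.1427] yaw -82.59 tilt 0.27 F [-0.2 -0.3 -0.1] open 45.3
2
"dp": [[1.0, -1.0, 37.0], [1.0, -1.0, 37.0]]
"angular": [[0.0, 0.1, -0.2], [0.0, 0.1, -0.2]]
```

Emit:
jog_arm(
  dp=[
    [1, -2, 20],
    [0, 0, 20],
    [0, 0, 16],
    [0, 0, 6],
    [0, 0, 0],
    [0, 0, 0],
  ],
  angular=[
    [0, 0.1, 0],
    [0, 0, 0],
    [0, 0, 0],
    [0, 0, 0],
    [0, 0, 0],
    [0, 0, 0],
  ],
  hand=[45, 45, 45, 45, 45, 45],
)

```text
t: 51.32
eef_pos: [0.4113, -0.3435, 0.0859]
orientation: [0.752, -0.659, 0.005, 0.0]
contact_force: [-0.5, 0.1, 0.2]
opening: 0.0452
```

```bash
python3 - <<'E'
from h import *
plan([(.4085,-.341,.069,-82.2)],step=40)
E
```

```text
t 51.33 p [ 0.4113 -0.3435  0.0859] yaw -82.51 tilt 0.6 F [-0.5  0.1  0.2] open 45.2
1
"dp": [[-3.0, 3.0, 17.0]]
"angular": [[-0.4, -0.5, -0.3]]
```

Emit:
jog_arm(
  dp=[
    [-2, 2.5, 8],
    [0, 0, 6],
    [0, 0, 4],
    [0, 0, 0],
    [0, 0, 0],
    [0, 0, 0],
    [0, 0, 0],
    [0, 0, 0],
    [0, 0, 0],
  ],
  angular=[
    [-0.4, -0.5, 0],
    [0, 0, 0],
    [0, 0, 0],
    [0, 0, 0],
    [0, 0, 0],
    [0, 0, 0],
    [0, 0, 0],
    [0, 0, 0],
    [0, 0, 0],
  ],
  hand=[45, 45, 45, 45, 10, 10, 10, 10, 10],
)

```text
t: 52.45
eef_pos: [0.4087, -0.3419, 0.0676]
orientation: [0.752, -0.659, -0.0, 0.0]
contact_force: [-1.0, 0.7, -0.9]
opening: 0.0225
```

Emit:
jog_arm(
  dp=[
    [0, 0, -10],
    [0, 0, -30],
    [0, 0, -45],
    [0, 0, -50],
    [0, 0, -30],
    [0, 0, 0],
  ],
  angular=[
    [0, 0, 0],
    [0, 0, 0],
    [0, 0, 0],
    [0, 0, 0],
    [0, 0, 0],
    [0, 0, 0],
  ],
  hand=[10, 10, 10, 10, 10, 10],
)

```text
t: 53.2
eef_pos: [0.4089, -0.3425, 0.2408]
orientation: [0.752, -0.659, 0.001, 0.0]
contact_force: [-0.5, 0.0, -1.0]
opening: 0.0225
```

```bash
python3 - <<'E'
from h import *
w=well(3); print(w)
plan([(.55,-.15,.245,-40),(w[0],w[1],.245,5.)],step=50)
E
```

```text
[ 0.6492173  -0.01618585]
t 53.2 p [ 0.4089 -0.3425  0.2408] yaw -82.52 tilt 0.16 F [-0.5  0.  -1. ] open 22.5
10
"dp": [[-35.0, -33.0, -1.0], [-29.0, -38.0, -1.0], [-23.0, -42.0, -1.0], [-17.0, -45.0, -1.0], [-10.0, -47.0, -1.0], [-2.0, -33.0, 0.0], [3.0, -33.0, 0.0], [8.0, -32.0, 0.0], [13.0, -31.0, 0.0], [18.0, -28.0, 0.0]]
"angular": [[-0.0, -0.0, -8.5], [-0.0, -0.0, -8.5], [-0.0, -0.0, -8.5], [-0.0, -0.0, -8.5], [-0.0, -0.0, -8.5], [-0.0, 0.0, -9.0], [-0.0, 0.0, -9.0], [-0.0, 0.0, -9.0], [-0.0, 0.0, -9.0], [-0.0, 0.0, -9.0]]
```

Emit:
jog_arm(
  dp=[
    [-35, -33, -1],
    [-29, -38, -1],
    [-23, -42, -1],
    [-17, -45, -1],
    [-10, -47, 0],
    [-2, -33, 0],
    [3, -33, 0],
    [8, -32, 0],
    [12, -28, 0],
    [12, -18, 0],
    [0, 0, 0],
  ],
  angular=[
    [0, 0, -8.5],
    [0, 0, -8.5],
    [0, 0, -8.5],
    [0, 0, -8.5],
    [0, 0, -8.5],
    [0, 0, -9],
    [0, 0, -9],
    [0, 0, -9],
    [0, 0, -9],
    [0, 0, -8],
    [0, 0, 0],
  ],
  hand=[10, 10, 10, 10, 10, 10, 10, 10, 10, 10, 10],
)

```text
t: 54.58
eef_pos: [0.6368, -0.0126, 0.2281]
orientation: [0.998, 0.058, -0.009, -0.002]
contact_force: [-1.0, -0.8, -0.5]
opening: 0.0225
```

```bash
python3 - <<'E'
from h import *
w=well(3)
plan([(w[0],w[1],.2,5.)],step=50)
E
```

```text
t 54.58 p [ 0.6368 -0.0126  0.2281] yaw 6.64 tilt 1.09 F [-1.  -0.8 -0.5] open 22.5
1
"dp": [[12.0, 5.0, 28.0]]
"angular": [[-0.3, 1.0, 1.6]]
```

Emit:
jog_arm(
  dp=[
    [11, 3, 20],
    [0, 0, 22],
    [0, 0, 16],
    [0, 0, 4],
    [0, 0, 0],
    [0, 0, 0],
  ],
  angular=[
    [-0.3, 1, 1.6],
    [0, 0, 0],
    [0, 0, 0],
    [0, 0, 0],
    [0, 0, 0],
    [0, 0, 0],
  ],
  hand=[10, 10, 10, 10, 10, 10],
)

```text
t: 55.32
eef_pos: [0.6454, -0.0173, 0.1619]
orientation: [0.999, 0.038, -0.002, 0.0]
contact_force: [0.2, -0.3, -0.4]
opening: 0.0227
```

```bash
python3 - <<'E'
from h import *
w=well(3)
plan([(w[0],w[1],.155,5.)],step=50)
E
```

```text
t 55.33 p [ 0.6454 -0.0173  0.1619] yaw 4.36 tilt 0.26 F [ 0.2 -0.3 -0.4] open 22.7
1
"dp": [[3.9, -0.8, 6.9]]
"angular": [[0.0, 0.3, -0.6]]
```

Emit:
jog_arm(
  dp=[
    [3.3, -0.4, 4],
    [0, 0, 2],
    [0, 0, 0],
    [0, 0, 0],
  ],
  angular=[
    [0, 0.3, 0],
    [0, 0, 0],
    [0, 0, 0],
    [0, 0, 0],
  ],
  hand=[10, 10, 10, 10],
)

```text
t: 55.82
eef_pos: [0.6498, -0.0166, 0.1573]
orientation: [0.999, 0.038, 0.002, 0.001]
contact_force: [-1.1, 0.2, -0.8]
opening: 0.0225
```

```bash
python3 -c "
from h import *
look('s14c.png',3)"
```

```text
t 55.83 p [ 0.6498 -0.0166  0.1573] yaw 4.37 tilt 0.24 F [-1.1  0.2 -0.8] open 22.5
1
"dp": [[-0.6, -0.5, 4.2]]
"angular": [[0.1, -0.2, -0.6]]
```

View pics/s14c.png

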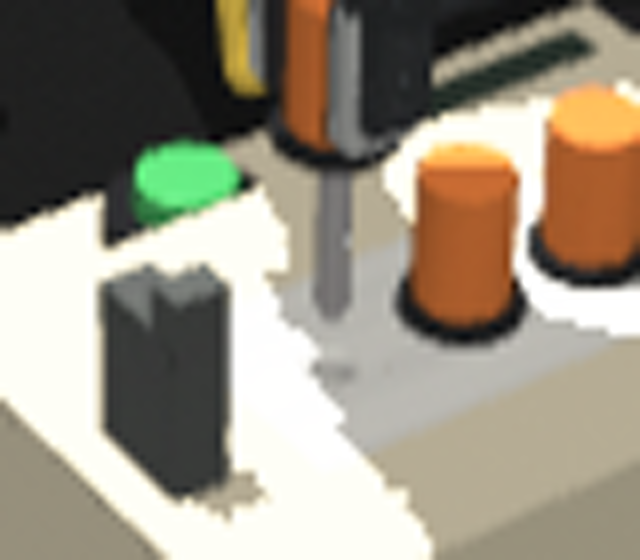

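Foot (331,315), mouth (334,370): aligned. Inserting.

Emit:
jog_arm(
  dp=[
    [-0.6, 0, 3],
    [0, 0, 4],
    [0, 0, 5],
    [0, 0, 4],
    [0, 0, 0],
  ],
  angular=[
    [0, -0.2, 0],
    [0, 0, 0],
    [0, 0, 0],
    [0, 0, 0],
    [0, 0, 0],
  ],
  hand=[10, 10, 10, 10, 10],
)

```text
t: 56.5
eef_pos: [0.6488, -0.0166, 0.1397]
orientation: [0.999, 0.038, -0.0, 0.001]
contact_force: [-0.4, 1.0, -0.2]
opening: 0.0229
```

```bash
python3 - <<'E'
from h import *
w=well(3)
plan([(w[0],w[1],.0926,5.)],step=50)
E
```

```text
t 56.5 p [ 0.6488 -0.0166  0.1397] yaw 4.36 tilt 0.07 F [-0.4  1.  -0.2] open 22.9
1
"dp": [[0.0, -0.0, 47.0]]
"angular": [[0.1, 0.0, -0.6]]
```

Emit:
jog_arm(
  dp=[
    [0, 0, 10],
    [0, 0, 10],
    [0, 0, 10],
    [0, 0, 8],
    [0, 0, 4],
    [0, 0, 3],
    [0, 0, 1.5],
    [0, 0, 0],
  ],
  angular=[
    [0, 0, 0],
    [0, 0, 0],
    [0, 0, 0],
    [0, 0, 0],
    [0, 0, 0],
    [0, 0, 0],
    [0, 0, 0],
    [0, 0, 0],
  ],
  hand=[10, 10, 10, 10, 10, 10, 10, 10],
)

```text
t: 57.5
eef_pos: [0.6491, -0.0168, 0.0932]
orientation: [0.999, 0.038, 0.001, 0.001]
contact_force: [0.6, -0.4, -0.0]
opening: 0.0228
```

```bash
python3 - <<'E'
from h import *
w=well(3)
plan([(w[0],w[1],.0926,5.)],step=50)
E
```

```text
t 57.5 p [ 0.6491 -0.0168  0.0932] yaw 4.38 tilt 0.12 F [ 0.6 -0.4 -0. ] open 22.8
1
"dp": [[0.2, -0.6, 0.6]]
"angular": [[0.1, -0.1, -0.6]]
```

Emit:
jog_arm(
  dp=[
    [0, 0, 0.8],
    [0, 0, 0],
    [0, 0, 0],
    [0, 0, 0],
    [0, 0, 0],
    [0, 0, -15],
    [0, 0, -40],
    [0, 0, -45],
    [0, 0, -45],
    [0, 0, 0],
  ],
  angular=[
    [0, 0, 0],
    [0, 0, 0],
    [0, 0, 0],
    [0, 0, 0],
    [0, 0, 0],
    [0, 0, 0],
    [0, 0, 0],
    [0, 0, 0],
    [0, 0, 0],
    [0, 0, 0],
  ],
  hand=[10, 10, 45, 45, 45, 45, 45, 45, 45, 45],
)

```text
t: 58.75
eef_pos: [0.6496, -0.0167, 0.2457]
orientation: [0.999, 0.038, 0.002, 0.001]
contact_force: [0.9, -0.7, -0.2]
opening: 0.045
```

```bash
python3 - <<'E'
from h import *
c=cam('scene'); save(c,'s15.png'); im=cv2.imread('pics/s15.png')
cv2.imwrite('pics/s15c.png',cv2.resize(im[190:320,280:520],None,fx=3.3,fy=3.3,interpolation=cv2.INTER_CUBIC))
k,y=knob(1.59); print(k,y)
plan([(k[0],k[1],.24,y)],step=50)
E
```

```text
[0.44198472 0.13223411] -85.40028942580089
t 58.8 p [ 0.6484 -0.0164  0.2433] yaw 4.37 tilt 0.08 F [-0.2 -0.9 -1. ] open 44.8
10
"dp": [[-19.0, -16.0, 0.0], [-22.0, -13.0, 0.0], [-24.0, -10.0, 0.0], [-25.0, -6.0, 0.0], [-25.0, -2.0, 0.0], [-25.0, 2.0, 0.0], [-25.0, 6.0, 0.0], [-23.0, 10.0, 0.0], [-22.0, 13.0, 0.0], [-19.0, 17.0, 0.0]]
"angular": [[0.0, -0.0, 9.0], [0.0, -0.0, 9.0], [0.0, -0.0, 9.0], [0.0, -0.0, 9.0], [0.0, -0.0, 9.0], [0.0, -0.0, 9.0], [0.0, -0.0, 9.0], [0.0, -0.0, 9.0], [0.0, -0.0, 9.0], [0.0, -0.0, 9.0]]
```

View pics/s15c.png

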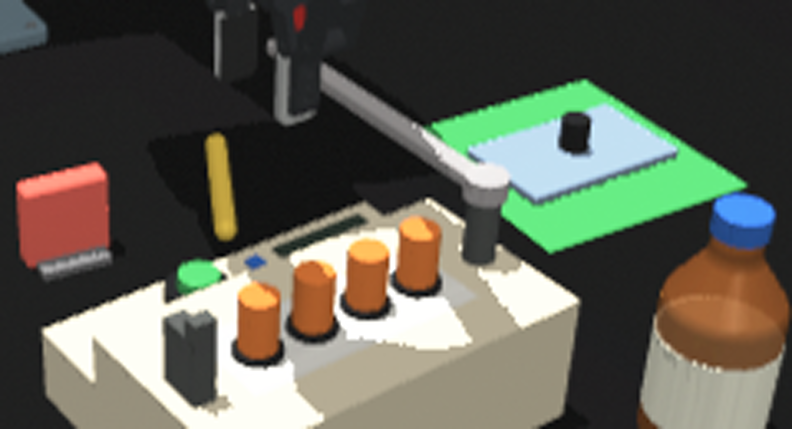

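All four loggers are seated upright, and the cover is still central on the mat. Now back to the bar knob.

Emit:
jog_arm(
  dp=[
    [-19, -16, 0],
    [-22, -13, 0],
    [-24, -10, 0],
    [-25, -6, 0],
    [-25, -2, 0],
    [-25, 2, 0],
    [-25, 6, 0],
    [-23, 10, 0],
    [-20, 12, 0],
    [-10, 8, 0],
    [0, 0, 0],
    [0, 0, 0],
  ],
  angular=[
    [0, 0, 9],
    [0, 0, 9],
    [0, 0, 9],
    [0, 0, 9],
    [0, 0, 9],
    [0, 0, 9],
    [0, 0, 9],
    [0, 0, 9],
    [0, 0, 9],
    [0, 0, 8],
    [0, 0, 0],
    [0, 0, 0],
  ],
  hand=[40, 40, 40, 40, 40, 40, 40, 40, 40, 40, 40, 40],
)

```text
t: 60.3
eef_pos: [0.4437, 0.1324, 0.2338]
orientation: [0.723, -0.691, -0.008, 0.008]
contact_force: [0.2, 1.1, 0.2]
opening: 0.04
```

```bash
python3 - <<'E'
from h import *
k,y=knob(1.59)
plan([(k[0],k[1],.225,y)],step=50)
for n in ('scene','top'):
    c=cam(n); save(c,n+'16.png'); hs=cv2.cvtColor(c['img'],cv2.COLOR_RGB2HSV)
    m=cv2.inRange(hs,(0,180,70),(3,255,255)); nn,l,s_,ce=cv2.connectedComponentsWithStats(m)
    for i in range(1,nn):
        if s_[i,4]>8: print(n,ce[i].round(1),s_[i],onz(c,*ce[i],.165).round(4))
    print(proj(c,(*k,.165)), proj(c,(*k,.18)))
E
```

```text
t 60.3 p [0.4437 0.1324 0.2338] yaw -87.39 tilt 1.28 F [0.2 1.1 0.2] open 40.0
1
"dp": [[0.1, 1.5, 8.9]]
"angular": [[1.3, 0.1, -2.0]]
scene [  5.6 164.6] [  0 152  13  26 290] [-0.1492 -0.5891  0.165 ]
scene [369.3 196.1] [365 187   9  19 141] [0.4506 0.1269 0.165 ]
[369.33297555 193.98265457] [369.56408176 187.75796795]
[244.42417836 260.17930154] [243.74665542 259.91272356]
```

Knob seen at scene (369.3,196), projection (369.3,195): consistent. Descending around it.

Emit:
jog_arm(
  dp=[
    [0, 1.5, 8],
    [0, 0, 0],
    [0, 0, 20],
    [0, 0, 24],
    [0, 0, 18],
    [0, 0, 8],
    [0, 0, 0],
    [0, 0, 0],
  ],
  angular=[
    [1.3, 0.1, -2],
    [0, 0, 0],
    [0, 0, 0],
    [0, 0, 0],
    [0, 0, 0],
    [0, 0, 0],
    [0, 0, 0],
    [0, 0, 0],
  ],
  hand=[36, 36, 36, 36, 36, 36, 36, 36],
  force=30,
)

```text
t: 61.4
eef_pos: [0.4474, 0.1301, 0.1561]
orientation: [0.734, -0.679, 0.002, -0.001]
contact_force: [0.5, -0.2, 0.3]
opening: 0.0359
```

```bash
python3 -c "
from h import *
arc(-.14,5,z=.15)"
```

```text
r 0.1848 th 1.576
t 61.4 p [0.4474 0.1301 0.1561] yaw -85.52 tilt 0.24 F [ 0.5 -0.2  0.3] open 35.9
5
"dp": [[27.0, 3.0, 6.0], [27.0, -2.0, 0.0], [27.0, -2.0, -0.0], [27.0, -2.0, 0.0], [27.0, -2.0, -0.0]]
"angular": [[-0.2, -0.1, -8.9], [-0.0, -0.0, -8.0], [-0.0, 0.0, -8.0], [-0.0, -0.0, -8.0], [0.0, 0.0, -8.0]]
```

Emit:
jog_arm(
  dp=[
    [0, 5, 6],
    [0, 0, 0],
    [27, -2, 0],
    [27, -2, 1],
    [27, -2, 1],
    [0, 0, 0],
  ],
  angular=[
    [0, 0, 0],
    [0, 0, 0],
    [0, 0, -8],
    [0, 0, -8],
    [0, 0, -8],
    [0, 0, 0],
  ],
  hand=[30, 30, 30, 30, 30, 30],
)

```text
t: 62.15
eef_pos: [0.467, 0.0516, 0.15]
orientation: [0.863, -0.505, 0.004, -0.002]
contact_force: [0.3, 2.0, 0.8]
opening: 0.0303
```

```bash
python3 -c "
from h import *
arc(-.14,5,z=.15)"
```

```text
r 0.1903 th 1.142
t 62.15 p [0.467  0.0516 0.15  ] yaw -60.73 tilt 0.49 F [0.3 2.  0.8] open 30.3
6
"dp": [[13.0, -1.0, 0.0], [13.0, -0.0, 0.0], [27.0, -2.0, 0.0], [27.0, -2.0, -0.0], [27.0, -2.0, 0.0], [27.0, -2.0, 0.0]]
"angular": [[-0.2, -0.1, -4.5], [-0.2, -0.1, -4.5], [0.0, -0.0, -8.0], [-0.0, 0.0, -8.0], [0.0, -0.0, -8.0], [-0.0, -0.0, -8.0]]
```

Emit:
jog_arm(
  dp=[
    [27, -2, 0],
    [27, -2, 1],
    [27, -2, 1],
    [0, 0, 0],
  ],
  angular=[
    [-0.3, -0.2, -8.5],
    [0, 0, -8],
    [0, 0, -8],
    [0, 0, 0],
  ],
  hand=[30, 30, 30, 30],
)

```text
t: 62.65
eef_pos: [0.52, -0.0061, 0.1484]
orientation: [0.951, -0.31, -0.0, -0.001]
contact_force: [-0.5, 1.0, 0.8]
opening: 0.0299
```

```bash
python3 -c "
from h import *
arc(-.14,5,z=.15)"
```

```text
r 0.1898 th 0.727
t 62.65 p [ 0.52   -0.0061  0.1484] yaw -36.06 tilt 0.16 F [-0.5  1.   0.8] open 29.9
5
"dp": [[27.0, -2.0, -2.0], [27.0, -2.0, -0.0], [27.0, -2.0, 0.0], [27.0, -2.0, -0.0], [27.0, -2.0, 0.0]]
"angular": [[-0.1, 0.1, -8.1], [0.0, 0.0, -8.0], [-0.0, -0.0, -8.0], [0.0, 0.0, -8.0], [-0.0, -0.0, -8.0]]
```

Emit:
jog_arm(
  dp=[
    [27, -2, -2],
    [27, -2, 0],
    [27, -2, 0],
    [0, 0, 0],
  ],
  angular=[
    [0, 0, -8],
    [0, 0, -8],
    [0, 0, -8],
    [0, 0, 0],
  ],
  hand=[30, 30, 30, 30],
)

```text
t: 63.15
eef_pos: [0.5902, -0.0332, 0.1499]
orientation: [0.994, -0.106, -0.003, -0.003]
contact_force: [-0.2, 0.1, -0.7]
opening: 0.0299
```

```bash
python3 -c "
from h import *
arc(-.1,4,z=.15)"
```

```text
r 0.1853 th 0.323
t 63.15 p [ 0.5902 -0.0332  0.1499] yaw -12.16 tilt 0.51 F [-0.2  0.1 -0.7] open 29.9
4
"dp": [[19.0, 4.0, -0.0], [19.0, -1.0, 0.0], [19.0, -1.0, -0.0], [19.0, -1.0, 0.0]]
"angular": [[-0.3, 0.4, -5.1], [0.0, -0.0, -5.7], [-0.0, 0.0, -5.7], [0.0, -0.0, -5.7]]
```

Emit:
jog_arm(
  dp=[
    [19, 4, 0],
    [19, -1, 0],
    [12, -1, 0],
    [0, 0, 0],
  ],
  angular=[
    [-0.3, 0.4, -5.1],
    [0, 0, -5.7],
    [0, 0, -4],
    [0, 0, 0],
  ],
  hand=[30, 30, 30, 30],
)

```text
t: 63.65
eef_pos: [0.6327, -0.0356, 0.1491]
orientation: [1.0, 0.018, -0.004, -0.002]
contact_force: [0.3, 0.6, -0.7]
opening: 0.0301
```

```bash
python3 -c "
from h import *
arc(-.03,4,z=.15)"
```

```text
r 0.1831 th 0.092
t 63.65 p [ 0.6327 -0.0356  0.1491] yaw 2.09 tilt 0.53 F [ 0.3  0.6 -0.7] open 30.1
4
"dp": [[5.5, 7.0, -1.0], [5.7, -0.1, 0.0], [5.7, -0.1, -0.0], [5.7, -0.1, 0.0]]
"angular": [[-0.2, 0.5, -0.0], [0.0, -0.0, -1.7], [-0.0, 0.0, -1.7], [-0.0, -0.0, -1.7]]
```

Emit:
jog_arm(
  dp=[
    [5, 5, 0],
    [5, 0, 0],
    [4, 0, 0],
    [4, 0, 0],
    [0, 0, 0],
  ],
  angular=[
    [-0.2, 0.5, 0],
    [0, 0, -1],
    [0, 0, 0],
    [0, 0, 0],
    [0, 0, 0],
  ],
  hand=[30, 30, 30, 30, 30],
)

```text
t: 64.28
eef_pos: [0.6493, -0.0389, 0.1493]
orientation: [1.0, 0.024, -0.001, -0.0]
contact_force: [0.1, 0.3, -0.1]
opening: 0.0302
```

```bash
python3 -c "
from h import *
arc(-.03,2,z=.15)"
```

```text
r 0.1872 th 0.004
t 64.28 p [ 0.6493 -0.0389  0.1493] yaw 2.78 tilt 0.08 F [ 0.1  0.3 -0.1] open 30.2
2
"dp": [[5.8, 2.4, -0.7], [5.7, -0.1, 0.0]]
"angular": [[-0.0, 0.1, -4.4], [-0.0, -0.0, -1.7]]
```

Emit:
jog_arm(
  dp=[
    [3, 1, 0],
    [2.5, 0, 0],
    [2, 0, 0],
    [0, 0, 0],
  ],
  angular=[
    [0, 0, -1],
    [0, 0, 0],
    [0, 0, 0],
    [0, 0, 0],
  ],
  hand=[30, 30, 30, 30],
)

```text
t: 64.78
eef_pos: [0.6573, -0.0395, 0.1492]
orientation: [0.999, 0.033, -0.001, -0.0]
contact_force: [0.2, -0.3, 0.2]
opening: 0.0298
```

Emit:
jog_arm(
  dp=[
    [2, 0, 0],
    [2, 0, 0],
    [0, 0, 0],
  ],
  angular=[
    [0, 0, 0],
    [0, 0, 0],
    [0, 0, 0],
  ],
  hand=[30, 30, 30],
)

```text
t: 65.15
eef_pos: [0.6576, -0.0394, 0.149]
orientation: [0.999, 0.033, -0.005, -0.0]
contact_force: [-0.3, 0.0, 0.2]
opening: 0.0298
```

Emit:
jog_arm(
  dp=[
    [4, 0, 0],
    [5, 0, 0],
  ],
  angular=[
    [0, 0, 0],
    [0, 0, 0],
  ],
  hand=[30, 30],
)

```text
t: 65.4
eef_pos: [0.658, -0.0394, 0.1483]
orientation: [0.999, 0.034, -0.015, -0.0]
contact_force: [-20.8, -2.8, 11.8]
opening: 0.0304
```

```bash
python3 - <<'E'
from h import *
arc(-.03,1,z=.15)
c=cam('scene'); save(c,'s17.png'); im=cv2.imread('pics/s17.png')
cv2.imwrite('pics/s17c.png',cv2.resize(im[210:340,290:450],None,fx=5,fy=4.5,interpolation=cv2.INTER_CUBIC))
E
```

```text
r 0.1887 th -0.042
t 65.4 p [ 0.658  -0.0394  0.1483] yaw 3.85 tilt 1.71 F [-20.8  -2.8  11.8] open 30.4
1
"dp": [[5.7, 0.8, -1.8]]
"angular": [[-0.2, 1.7, -6.0]]
```

View pics/s17c.png

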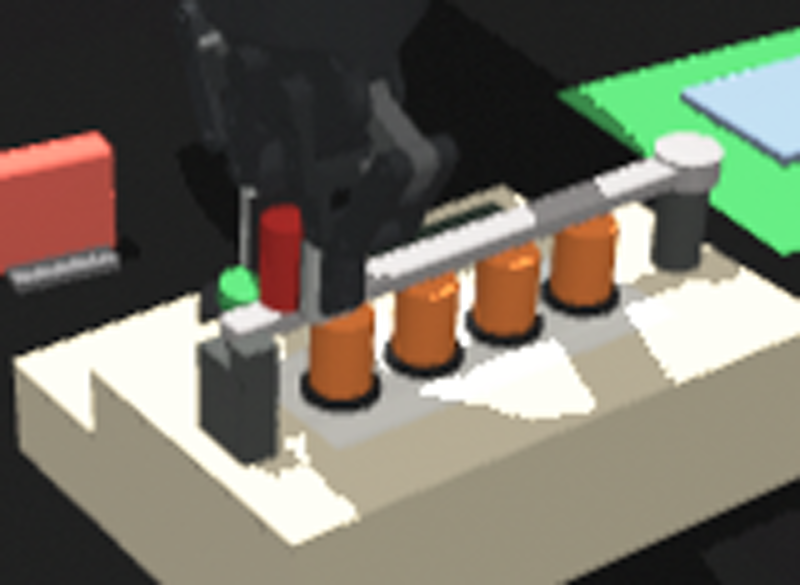

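The bar is hard against the stop (21 N reaction, no further travel) and all four loggers stand below it. I'll centre on the knob without dragging it and lift off.

Emit:
jog_arm(
  dp=[
    [-5, 0, -2],
    [0, 0, 0],
    [0, 0, -20],
    [0, 0, -40],
    [0, 0, -40],
    [0, 0, 0],
  ],
  angular=[
    [0, 1.6, 0],
    [0, 0, 0],
    [0, 0, 0],
    [0, 0, 0],
    [0, 0, 0],
    [0, 0, 0],
  ],
  hand=[34, 36, 36, 36, 36, 36],
)

```text
t: 66.2
eef_pos: [0.6563, -0.0397, 0.2529]
orientation: [0.999, 0.033, 0.0, -0.001]
contact_force: [0.0, 0.1, -0.1]
opening: 0.0361
```

```bash
python3 - <<'E'
from h import *
c=cam('scene'); save(c,'s18.png'); im=cv2.imread('pics/s18.png')
cv2.imwrite('pics/s18c.png',cv2.resize(im[210:340,290:450],None,fx=5,fy=4.5,interpolation=cv2.INTER_CUBIC))
plan([(.549,.0005,.19,5)],step=40)
E
```

```text
t 66.25 p [ 0.6553 -0.0395  0.2505] yaw 3.82 tilt 0.22 F [ 0.1  0.8 -0.2] open 36.0
4
"dp": [[-26.0, -12.0, 15.0], [-26.0, -12.0, 15.0], [-26.0, -12.0, 15.0], [-26.0, -12.0, 15.0]]
"angular": [[-0.0, 0.0, -0.3], [-0.0, 0.0, -0.3], [-0.0, 0.0, -0.3], [-0.0, 0.0, -0.3]]
```

View pics/s18c.png

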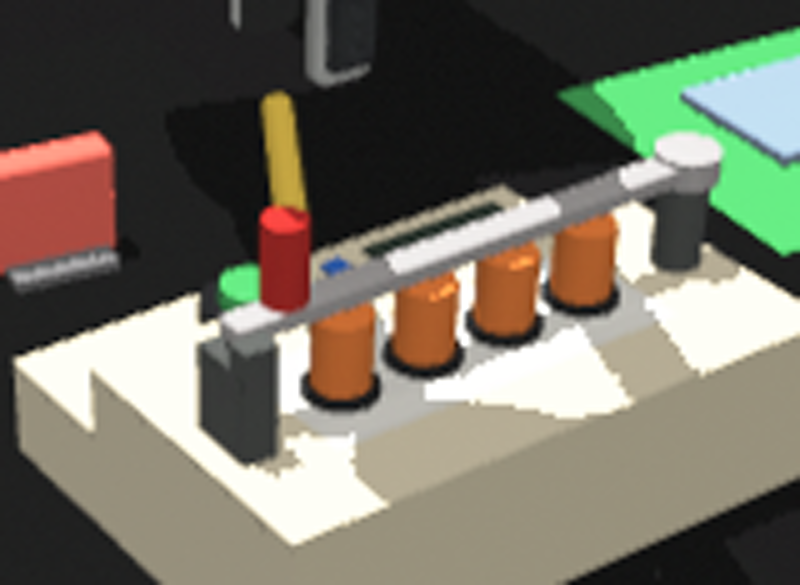

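The bar is closed in its catch (end at crop (240,325), red knob (283,260)) and didn't move when released. Now the green button at (0.550, 0.000), with shut fingers.

Emit:
jog_arm(
  dp=[
    [-26, -12, 0],
    [-26, -12, 0],
    [-26, -10, 5],
    [-20, -4, 10],
    [0, 0, 0],
    [0, 0, 0],
  ],
  angular=[
    [0, 0, -0.3],
    [0, 0, -0.3],
    [0, 0, -0.3],
    [0, 0, -0.3],
    [0, 0, 0],
    [0, 0, 0],
  ],
  hand=[0, 0, 0, 0, 0, 0],
)

```text
t: 67.0
eef_pos: [0.5515, -0.0073, 0.2275]
orientation: [0.999, 0.044, -0.006, -0.003]
contact_force: [0.4, 0.7, 0.1]
opening: -0.0
```

```bash
python3 - <<'E'
from h import *
plan([(.55,.0005,.085,5)],step=40)
E
```

```text
t 67.0 p [ 0.5515 -0.0073  0.2275] yaw 5.03 tilt 0.79 F [0.4 0.7 0.1] open -0.0
4
"dp": [[0.0, -2.0, 36.0], [0.0, -2.0, 36.0], [0.0, -2.0, 36.0], [-0.0, -2.0, 36.0]]
"angular": [[-0.1, 0.2, 0.0], [-0.1, 0.2, 0.0], [-0.1, 0.2, 0.0], [-0.1, 0.2, 0.0]]
```

Emit:
jog_arm(
  dp=[
    [0, -7, 25],
    [0, 0, 35],
    [0, 0, 35],
    [0, 0, 20],
    [0, 0, 6],
    [0, 0, 0],
    [0, 0, 0],
  ],
  angular=[
    [-0.4, 0.7, 0],
    [0, 0, 0],
    [0, 0, 0],
    [0, 0, 0],
    [0, 0, 0],
    [0, 0, 0],
    [0, 0, 0],
  ],
  hand=[0, 0, 0, 0, 0, 0, 0],
)

```text
t: 67.88
eef_pos: [0.5594, -0.0021, 0.1044]
orientation: [0.999, 0.043, 0.004, 0.001]
contact_force: [0.4, -0.1, -0.4]
opening: 0.0001
```

```bash
python3 - <<'E'
from h import *
plan([(.55,.0005,.082,5)],step=40)
E
```

```text
t 67.88 p [ 0.5594 -0.0021  0.1044] yaw 4.92 tilt 0.47 F [ 0.4 -0.1 -0.4] open 0.1
1
"dp": [[-9.0, -3.0, 22.0]]
"angular": [[0.2, -0.4, -0.1]]
```

Emit:
jog_arm(
  dp=[
    [-9, -3, 4],
    [0, 0, 0],
    [0, 0, 8],
    [0, 0, 5],
    [0, 0, 0],
    [0, 0, 0],
  ],
  angular=[
    [0, -0.4, 0],
    [0, 0, 0],
    [0, 0, 0],
    [0, 0, 0],
    [0, 0, 0],
    [0, 0, 0],
  ],
  hand=[0, 0, 0, 0, 0, 0],
)

```text
t: 68.62
eef_pos: [0.5506, 0.0, 0.088]
orientation: [0.999, 0.043, 0.002, 0.002]
contact_force: [0.5, 0.2, 0.4]
opening: -0.0002
```

```bash
python3 - <<'E'
from h import *
plan([(.55,.0005,.066,5)],step=40)
c=cam('scene'); save(c,'s19.png'); im=cv2.imread('pics/s19.png')
cv2.imwrite('pics/s19c.png',cv2.resize(im[220:320,290:400],None,fx=6,fy=6,interpolation=cv2.INTER_CUBIC))
E
```

```text
t 68.62 p [0.5506 0.     0.088 ] yaw 4.92 tilt 0.3 F [0.5 0.2 0.4] open -0.2
1
"dp": [[-1.0, -1.0, 22.0]]
"angular": [[0.2, -0.2, -0.1]]
```

View pics/s19c.png

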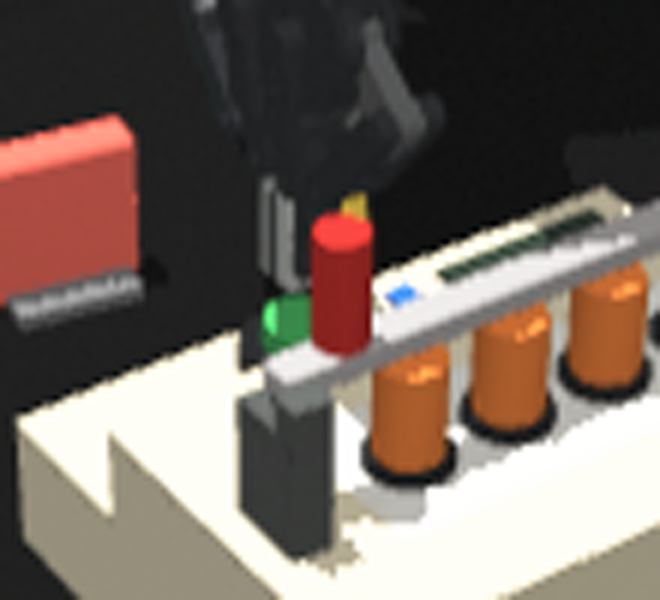

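The shut fingertips (crop (285,280)) stand above the green button. Pressing.

Emit:
jog_arm(
  dp=[
    [0, 0, 8],
    [0, 0, 6],
    [0, 0, 4],
    [0, 0, 3],
    [0, 0, 3],
    [0, 0, 3],
  ],
  angular=[
    [0, 0, 0],
    [0, 0, 0],
    [0, 0, 0],
    [0, 0, 0],
    [0, 0, 0],
    [0, 0, 0],
  ],
  hand=[0, 0, 0, 0, 0, 0],
)

```text
t: 69.42
eef_pos: [0.5514, -0.0002, 0.0656]
orientation: [0.999, 0.043, 0.003, 0.002]
contact_force: [-11.3, 0.3, 31.6]
opening: 0.0001
```

Bottomed at z = 0.0656 (0.066 expected) with 32 N, so it is all the way down. Retreating straight up.

Emit:
jog_arm(
  dp=[
    [0, 0, -10],
    [0, 0, -30],
    [0, 0, -45],
    [0, 0, -45],
    [0, 0, -30],
    [0, 0, 0],
  ],
  angular=[
    [0, 0, 0],
    [0, 0, 0],
    [0, 0, 0],
    [0, 0, 0],
    [0, 0, 0],
    [0, 0, 0],
  ],
  hand=[0, 0, 0, 0, 0, 0],
)

```text
t: 70.18
eef_pos: [0.5501, 0.0006, 0.2305]
orientation: [0.999, 0.043, 0.003, 0.002]
contact_force: [0.3, 0.1, -0.1]
opening: -0.0001
```

Emit:
jog_arm(
  dp=[
    [-40, -20, 0],
    [-50, -30, 0],
    [-50, -30, 0],
    [-30, -30, 0],
    [0, 0, 0],
    [0, 0, 0],
  ],
  angular=[
    [0, 0, 0],
    [0, 0, 0],
    [0, 0, 0],
    [0, 0, 0],
    [0, 0, 0],
    [0, 0, 0],
  ],
  hand=[0, 0, 0, 0, 0, 0],
)

```text
t: 70.92
eef_pos: [0.3631, 0.0974, 0.2207]
orientation: [0.999, 0.043, -0.002, 0.002]
contact_force: [0.8, 0.2, -0.3]
opening: 0.0003
```

```bash
python3 - <<'E'
from h import *
plan([])
c=cam('scene'); save(c,'s20.png')
c=cam('top'); save(c,'t20.png')
m=cv2.inRange(cv2.cvtColor(c['img'],cv2.COLOR_RGB2HSV),(0,180,120),(3,255,255)); n,l,s,ce=cv2.connectedComponentsWithStats(m)
for i in range(1,n):
    if s[i,4]>8: print(ce[i],onz(c,*ce[i],.18))
print(knob(0))
E
```

```text
t 70.92 p [0.3631 0.0974 0.2207] yaw 4.89 tilt 0.29 F [ 0.8  0.2 -0.3] open 0.3
0
"dp": []
"angular": []
[316.15625 177.53125] [ 0.64979575 -0.0408313   0.18      ]
(array([ 0.65024354, -0.04158961]), np.float64(5.7))
```

View pics/s20.png

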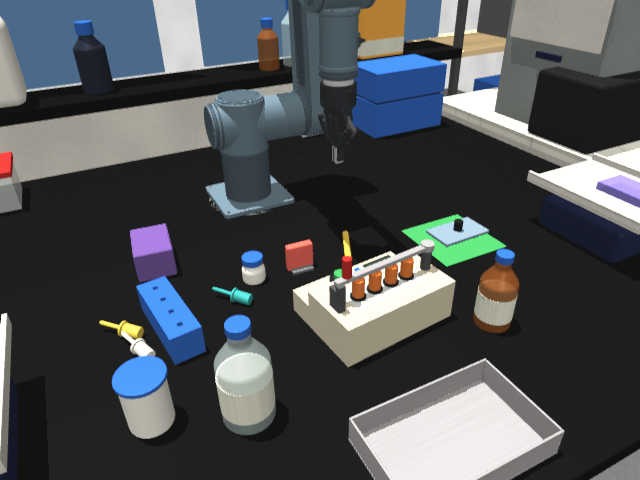

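View pics/t20.png

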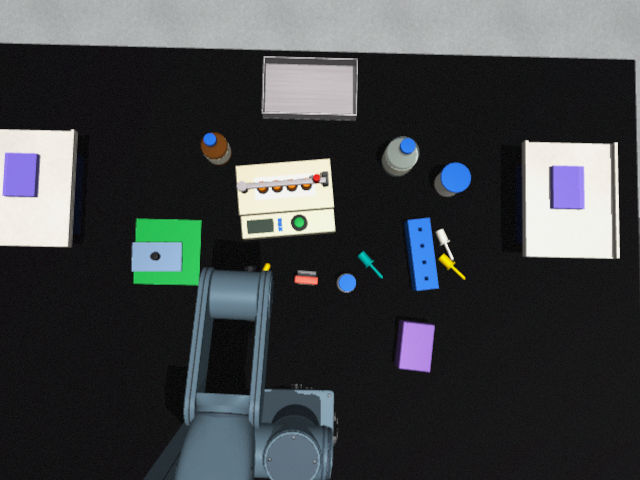

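The last top view shows the cover was knocked aside: its knob is at (155,256) against the mat centre (167,252), and it overhangs the mat's left edge. Everything else is in place. I'll mend it by picking it up again and re-centring it.

```bash
python3 - <<'E'
from h import *
c=cam('top'); np.savez('t21.npz',**c); im=cv2.cvtColor(c['img'],cv2.COLOR_RGB2BGR)
cv2.imwrite('pics/t21c.png',cv2.resize(im[205:300,120:215],None,fx=6,fy=6,interpolation=cv2.INTER_CUBIC))
hs=cv2.cvtColor(c['img'],cv2.COLOR_RGB2HSV); g=cv2.cvtColor(c['img'],cv2.COLOR_RGB2GRAY)
m=np.zeros_like(g); m[248:265,147:165]=(g[248:265,147:165]<60)*255
M=cv2.moments(m); u,v=M['m10']/M['m00'],M['m01']/M['m00']; print(u,v,M['m00']/255,onz(c,u,v,.03),onz(c,u,v,.038))
m=cv2.inRange(hs,(100,40,90),(118,170,255)); m[:235]=0;m[280:]=0;m[:,:125]=0;m[:,190:]=0
cs,_=cv2.findContours(m,cv2.RETR_EXTERNAL,cv2.CHAIN_APPROX_NONE); k=max(cs,key=cv2.contourArea); r=cv2.minAreaRect(k); print(r,onz(c,*r[0],.011))
m=cv2.inRange(hs,(50,100,60),(75,255,255)); m[:210]=0;m[300:]=0;m[:,:125]=0;m[:,210:]=0
ys,xs=np.nonzero(m); print(xs.min(),xs.max(),ys.min(),ys.max(),onz(c,(xs.min()+xs.max())/2,(ys.min()+ys.max())/2,.003))
s=cam('scene'); g=cv2.cvtColor(s['img'],cv2.COLOR_RGB2GRAY); m=np.zeros_like(g); m[217:235,450:468]=(g[217:235,450:468]<50)*255
M=cv2.moments(m); u2,v2=M['m10']/M['m00'],M['m01']/M['m00']; print(u2,v2,M['m00']/255,onz(s,u2,v2,.0245))
plan([])
E
```

```text
155.0 256.0 51.0 [0.45389993 0.38866768 0.03      ] [0.45353771 0.38654303 0.038     ]
((156.0, 256.5), (29.0, 50.0), 90.0) [0.45344902 0.39093625 0.011     ]
133 201 218 285 [0.46817789 0.36348695 0.003     ]
457.9047619047619 224.9404761904762 84.0 [0.45770874 0.38494324 0.0245    ]
t 71.12 p [0.3638 0.097  0.2211] yaw 4.8 tilt 0.29 F [-0.  -0.   0.9] open 0.0
0
"dp": []
"angular": []
```

View pics/t21c.png

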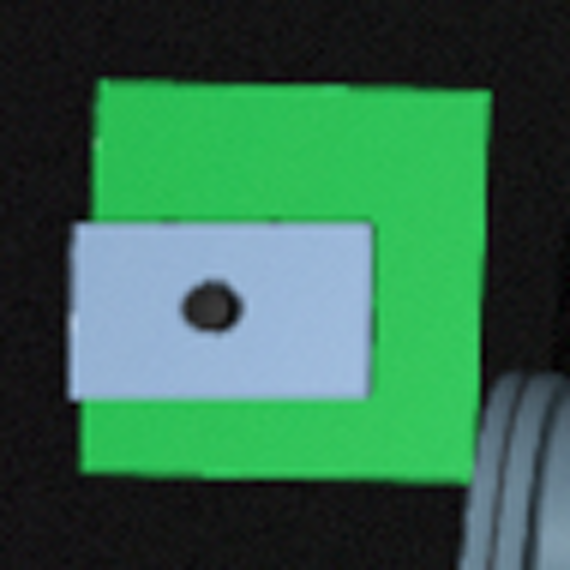

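```bash
python3 - <<'E'
from h import *
plan([(.4545,.388,.20,5)],step=40)
E
```

```text
t 71.12 p [0.3638 0.097  0.2211] yaw 4.8 tilt 0.29 F [-0.  -0.   0.9] open 0.0
8
"dp": [[14.0, -35.0, 2.0], [14.0, -35.0, 2.0], [14.0, -35.0, 3.0], [14.0, -35.0, 3.0], [14.0, -35.0, 3.0], [14.0, -35.0, 3.0], [14.0, -35.0, 3.0], [14.0, -35.0, 3.0]]
"angular": [[0.0, 0.0, -0.0], [0.0, 0.0, -0.0], [0.0, 0.0, -0.0], [0.0, 0.0, -0.0], [0.0, 0.0, -0.0], [0.0, 0.0, -0.0], [0.0, 0.0, -0.0], [0.0, 0.0, -0.0]]
```

Emit:
jog_arm(
  dp=[
    [14, -35, -2],
    [14, -35, -2],
    [14, -35, -2],
    [14, -35, 0],
    [14, -35, 0],
    [14, -35, 0],
    [14, -33, 0],
    [12, -25, 0],
    [0, 0, 0],
    [0, 0, 0],
  ],
  angular=[
    [0, 0, 0],
    [0, 0, 0],
    [0, 0, 0],
    [0, 0, 0],
    [0, 0, 0],
    [0, 0, 0],
    [0, 0, 0],
    [0, 0, 0],
    [0, 0, 0],
    [0, 0, 0],
  ],
  hand=[50, 50, 50, 50, 50, 50, 50, 50, 50, 50],
)

```text
t: 72.38
eef_pos: [0.4643, 0.3774, 0.2206]
orientation: [0.999, 0.036, -0.003, 0.004]
contact_force: [-0.3, -0.4, -0.1]
opening: 0.05
```

```bash
python3 - <<'E'
from h import *
plan([(.4545,.388,.16,5)],step=40)
E
```

```text
t 72.38 p [0.4643 0.3774 0.2206] yaw 4.11 tilt 0.54 F [-0.3 -0.4 -0.1] open 50.0
2
"dp": [[-4.0, -6.0, 30.0], [-4.0, -6.0, 30.0]]
"angular": [[0.2, 0.2, -0.4], [0.2, 0.2, -0.4]]
```

Emit:
jog_arm(
  dp=[
    [-9, -11, 20],
    [0, 0, 35],
    [0, 0, 35],
    [0, 0, 35],
    [0, 0, 20],
    [0, 0, 8],
    [0, 0, 0],
    [0, 0, 0],
  ],
  angular=[
    [0.4, 0.4, 0],
    [0, 0, 0],
    [0, 0, 0],
    [0, 0, 0],
    [0, 0, 0],
    [0, 0, 0],
    [0, 0, 0],
    [0, 0, 0],
  ],
  hand=[50, 50, 50, 50, 50, 50, 50, 50],
)

```text
t: 73.38
eef_pos: [0.4568, 0.3803, 0.0671]
orientation: [0.999, 0.032, 0.002, -0.0]
contact_force: [-0.1, 0.5, 0.5]
opening: 0.0497
```

```bash
python3 - <<'E'
from h import *
plan([(.4545,.388,.015,5)],step=40)
E
```

```text
t 73.38 p [0.4568 0.3803 0.0671] yaw 3.64 tilt 0.28 F [-0.1  0.5  0.5] open 49.7
2
"dp": [[-1.0, -4.0, 26.0], [-1.0, -4.0, 26.0]]
"angular": [[-0.0, -0.1, -0.7], [-0.0, -0.1, -0.7]]
```

Emit:
jog_arm(
  dp=[
    [-2, -7.5, 8],
    [0, 0, 14],
    [0, 0, 10],
    [0, 0, 6],
    [0, 0, 0],
    [0, 0, 0],
  ],
  angular=[
    [0, -0.2, 0],
    [0, 0, 0],
    [0, 0, 0],
    [0, 0, 0],
    [0, 0, 0],
    [0, 0, 0],
  ],
  hand=[50, 50, 50, 50, 50, 50],
)

```text
t: 74.12
eef_pos: [0.4548, 0.3889, 0.0276]
orientation: [0.999, 0.032, 0.002, -0.001]
contact_force: [0.5, 0.4, 0.8]
opening: 0.0501
```

```bash
python3 - <<'E'
from h import *
plan([(.4545,.388,.015,5)],step=40)
E
```

```text
t 74.12 p [0.4548 0.3889 0.0276] yaw 3.67 tilt 0.19 F [0.5 0.4 0.8] open 50.1
1
"dp": [[-0.0, 1.0, 13.0]]
"angular": [[-0.1, -0.2, -1.3]]
```

Emit:
jog_arm(
  dp=[
    [0, 1, 6],
    [0, 0, 5],
    [0, 0, 2],
    [0, 0, 0],
    [0, 0, 0],
    [0, 0, 0],
    [0, 0, 0],
    [0, 0, 0],
    [0, 0, 0],
    [0, 0, 0],
  ],
  angular=[
    [0, 0, 0],
    [0, 0, 0],
    [0, 0, 0],
    [0, 0, 0],
    [0, 0, 0],
    [0, 0, 0],
    [0, 0, 0],
    [0, 0, 0],
    [0, 0, 0],
    [0, 0, 0],
  ],
  hand=[50, 50, 50, 50, 10, 10, 10, 10, 10, 10],
  force=60,
)

```text
t: 75.38
eef_pos: [0.4556, 0.388, 0.0146]
orientation: [0.999, 0.032, 0.002, -0.001]
contact_force: [0.1, -0.3, 0.5]
opening: 0.02
```

Emit:
jog_arm(
  dp=[
    [0, 0, -8],
    [0, 0, -15],
    [0, 0, -15],
    [0, 0, 0],
    [0, 0, 0],
  ],
  angular=[
    [0, 0, 0],
    [0, 0, 0],
    [0, 0, 0],
    [0, 0, 0],
    [0, 0, 0],
  ],
  hand=[10, 10, 10, 10, 10],
)

```text
t: 76.0
eef_pos: [0.455, 0.3878, 0.0555]
orientation: [0.999, 0.032, 0.002, -0.001]
contact_force: [0.1, -0.5, -2.4]
opening: 0.0196
```

```bash
python3 - <<'E'
from h import *
plan([(.469,.3632,.05,5)],step=40)
E
```

```text
t 76.0 p [0.455  0.3878 0.0555] yaw 3.67 tilt 0.27 F [ 0.1 -0.5 -2.4] open 19.6
1
"dp": [[12.0, 26.0, 5.0]]
"angular": [[-0.1, -0.3, -1.3]]
```

Emit:
jog_arm(
  dp=[
    [7, 14, 0],
    [6, 11, 0],
    [0, 0, 0],
    [0, 0, 0],
  ],
  angular=[
    [0, 0, 0],
    [0, 0, 0],
    [0, 0, 0],
    [0, 0, 0],
  ],
  hand=[10, 10, 10, 10],
)

```text
t: 76.5
eef_pos: [0.4704, 0.3608, 0.0543]
orientation: [1.0, 0.031, 0.001, -0.0]
contact_force: [-0.5, 0.4, -4.1]
opening: 0.0198
```

```bash
python3 - <<'E'
from h import *
plan([(.469,.3632,.0146,5)],step=40)
E
```

```text
t 76.5 p [0.4704 0.3608 0.0543] yaw 3.61 tilt 0.15 F [-0.5  0.4 -4.1] open 19.8
1
"dp": [[-1.0, -2.0, 40.0]]
"angular": [[-0.0, -0.1, -1.4]]
```

Emit:
jog_arm(
  dp=[
    [-1, -2, 12],
    [0, 0, 12],
    [0, 0, 8],
    [0, 0, 3],
    [0, 0, 0],
    [0, 0, 0],
  ],
  angular=[
    [0, 0, 0],
    [0, 0, 0],
    [0, 0, 0],
    [0, 0, 0],
    [0, 0, 0],
    [0, 0, 0],
  ],
  hand=[10, 10, 10, 10, 10, 10],
)

```text
t: 77.25
eef_pos: [0.4682, 0.3634, 0.0156]
orientation: [0.999, 0.032, 0.0, -0.0]
contact_force: [-0.5, 1.0, -3.1]
opening: 0.0199
```

```bash
python3 - <<'E'
from h import *
plan([(.469,.3632,.0146,5)],step=40)
E
```

```text
t 77.25 p [0.4682 0.3634 0.0156] yaw 3.67 tilt 0.03 F [-0.5  1.  -3.1] open 19.9
1
"dp": [[0.8, 0.3, 1.0]]
"angular": [[-0.0, -0.0, -1.3]]
```

Emit:
jog_arm(
  dp=[
    [0, 0, 1],
    [0, 0, 1],
    [0, 0, 0],
    [0, 0, 0],
    [0, 0, 0],
    [0, 0, 0],
    [0, 0, -10],
    [0, 0, -30],
    [0, 0, -45],
    [0, 0, -45],
    [0, 0, -45],
    [0, 0, 0],
  ],
  angular=[
    [0, 0, 0],
    [0, 0, 0],
    [0, 0, 0],
    [0, 0, 0],
    [0, 0, 0],
    [0, 0, 0],
    [0, 0, 0],
    [0, 0, 0],
    [0, 0, 0],
    [0, 0, 0],
    [0, 0, 0],
    [0, 0, 0],
  ],
  hand=[10, 10, 10, 45, 45, 45, 45, 45, 45, 45, 45, 45],
)

```text
t: 78.75
eef_pos: [0.4694, 0.364, 0.1998]
orientation: [0.999, 0.032, 0.003, -0.002]
contact_force: [0.0, 0.9, -1.0]
opening: 0.0451
```

Emit:
jog_arm(
  dp=[
    [-20, 40, 0],
    [-25, 45, 0],
    [-25, 45, 0],
    [-20, 40, 0],
    [-15, 30, 0],
    [0, 0, 0],
    [0, 0, 0],
  ],
  angular=[
    [0, 0, 0],
    [0, 0, 0],
    [0, 0, 0],
    [0, 0, 0],
    [0, 0, 0],
    [0, 0, 0],
    [0, 0, 0],
  ],
  hand=[45, 45, 45, 45, 45, 45, 45],
)

```text
t: 79.62
eef_pos: [0.3723, 0.1523, 0.1958]
orientation: [0.999, 0.032, 0.002, -0.001]
contact_force: [0.3, -0.2, -0.4]
opening: 0.0452
```

```bash
python3 - <<'E'
from h import *
plan([])
c=cam('top'); save(c,'t22.png')
im=cv2.imread('pics/t22.png'); cv2.imwrite('pics/t22c.png',cv2.resize(im[130:310,120:345],None,fx=3.3,fy=3.3,interpolation=cv2.INTER_CUBIC))
hs=cv2.cvtColor(c['img'],cv2.COLOR_RGB2HSV)
m=cv2.inRange(hs,(100,40,90),(118,170,255)); m[:225]=0;m[285:]=0;m[:,:125]=0;m[:,200:]=0
ys,xs=np.nonzero(m); print(xs.min(),xs.max(),ys.min(),ys.max(),onz(c,(xs.min()+xs.max())/2,(ys.min()+ys.max())/2,.011))
c=cam('scene'); save(c,'s22.png')
E
```

```text
t 79.62 p [0.3723 0.1523 0.1958] yaw 3.69 tilt 0.32 F [ 0.3 -0.2 -0.4] open 45.2
0
"dp": []
"angular": []
141 199 237 284 [0.44329771 0.35239226 0.011     ]
```

View pics/t22c.png

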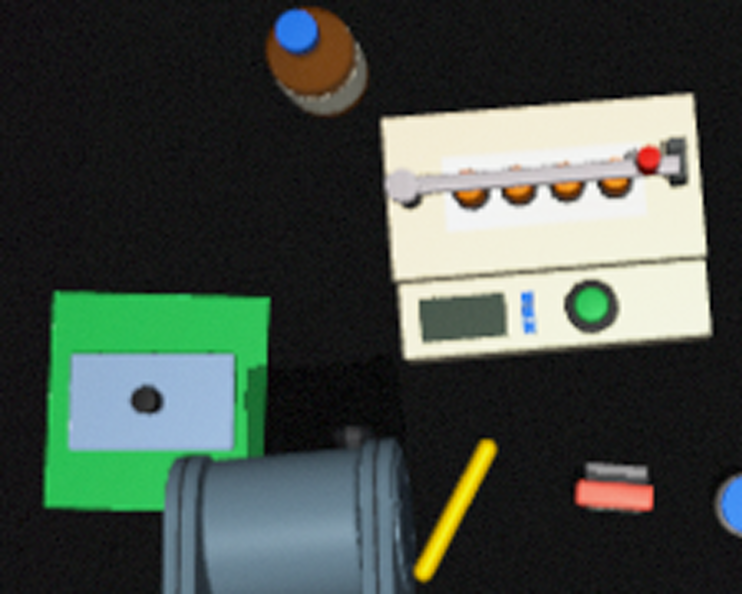

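View pics/s22.png

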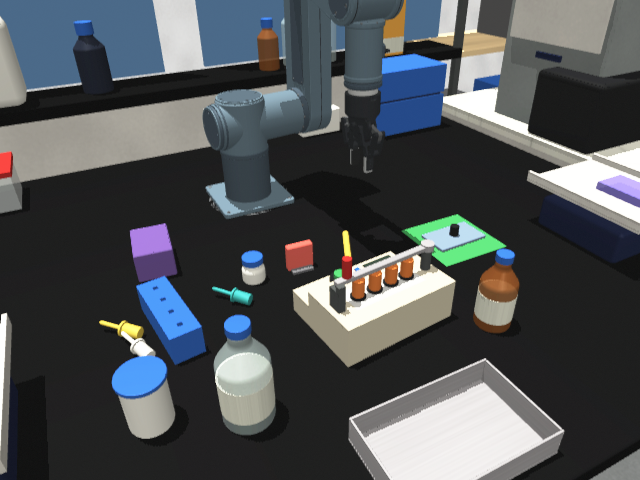

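The cover is again flat and central (within about 2 mm after parallax), with the bar, loggers and dock as they should be. Before handing in, I'll check from saved pictures whether the knock came before or after the button press.

```bash
python3 - <<'E'
import cv2,numpy as np
for f in ['s15','scene16','s17','s18','s19','s20','s22']:
    g=cv2.cvtColor(cv2.imread(f'pics/{f}.png'),cv2.COLOR_BGR2GRAY)[212:245,440:475]
    ys,xs=np.nonzero(g<50); print(f,len(xs),xs.mean()+440,ys.mean()+212)
E
```

```text
s15 283 458.37455830388694 219.59717314487634
scene16 244 457.97131147540983 217.87295081967213
s17 242 457.9504132231405 217.81404958677686
s18 244 457.97131147540983 217.87295081967213
s19 244 457.97131147540983 217.87295081967213
s20 244 457.97131147540983 217.87295081967213
s22 282 458.4113475177305 219.5
```

The knock came at t≈59–60 s, before the bar was closed and the button pressed. So the start press was made with the cover off-centre. I'll press start once more, now that everything is in place, so the press is truly the last step.

```bash
python3 - <<'E'
from h import *
plan([(.551,.0003,.20,5)],step=40)
E
```

```text
t 79.72 p [0.3723 0.1526 0.1958] yaw 3.77 tilt 0.29 F [ 0.2  0.3 -0.2] open 45.3
6
"dp": [[28.0, 27.0, -1.0], [28.0, 27.0, -1.0], [28.0, 27.0, -1.0], [28.0, 28.0, -1.0], [28.0, 28.0, -1.0], [28.0, 28.0, -1.0]]
"angular": [[-0.0, -0.0, -0.2], [-0.0, -0.0, -0.2], [-0.0, -0.0, -0.2], [-0.0, -0.0, -0.2], [-0.0, -0.0, -0.2], [-0.0, -0.0, -0.2]]
```

Emit:
jog_arm(
  dp=[
    [28, 27, -4],
    [28, 27, -4],
    [28, 27, -4],
    [28, 28, -4],
    [28, 26, -2],
    [18, 18, 0],
    [0, 0, 0],
    [0, 0, 0],
  ],
  angular=[
    [0, 0, -0.2],
    [0, 0, -0.2],
    [0, 0, -0.2],
    [0, 0, -0.2],
    [0, 0, -0.2],
    [0, 0, -0.2],
    [0, 0, 0],
    [0, 0, 0],
  ],
  hand=[0, 0, 0, 0, 0, 0, 0, 0],
)

```text
t: 80.72
eef_pos: [0.5499, 0.0159, 0.2109]
orientation: [0.999, 0.05, 0.001, -0.003]
contact_force: [0.6, 0.4, -0.5]
opening: 0.0001
```

```bash
python3 - <<'E'
from h import *
plan([(.551,.0003,.10,5)],step=40)
E
```

```text
t 80.72 p [0.5499 0.0159 0.2109] yaw 5.71 tilt 0.34 F [ 0.6  0.4 -0.5] open 0.1
3
"dp": [[-0.0, 5.0, 37.0], [-0.0, 5.0, 37.0], [-0.0, 5.0, 37.0]]
"angular": [[-0.1, -0.0, 0.2], [-0.1, -0.0, 0.2], [-0.1, -0.0, 0.2]]
```

Emit:
jog_arm(
  dp=[
    [0, 13, 20],
    [0, 2, 35],
    [0, 0, 30],
    [0, 0, 12],
    [0, 0, 0],
    [0, 0, 0],
  ],
  angular=[
    [-0.3, 0, 0],
    [0, 0, 0],
    [0, 0, 0],
    [0, 0, 0],
    [0, 0, 0],
    [0, 0, 0],
  ],
  hand=[0, 0, 0, 0, 0, 0],
)

```text
t: 81.47
eef_pos: [0.5501, 0.0068, 0.1141]
orientation: [0.999, 0.053, 0.002, -0.0]
contact_force: [-0.1, -0.3, 1.0]
opening: -0.0003
```

```bash
python3 - <<'E'
from h import *
plan([(.551,.0003,.088,5)],step=40)
E
```

```text
t 81.47 p [0.5501 0.0068 0.1141] yaw 6.1 tilt 0.25 F [-0.1 -0.3  1. ] open -0.3
1
"dp": [[0.0, 7.0, 26.0]]
"angular": [[-0.0, -0.2, 1.1]]
```

Emit:
jog_arm(
  dp=[
    [0, 6, 10],
    [0, 0, 12],
    [0, 0, 4],
    [0, 0, 0],
    [0, 0, 0],
  ],
  angular=[
    [0, 0, 0],
    [0, 0, 0],
    [0, 0, 0],
    [0, 0, 0],
    [0, 0, 0],
  ],
  hand=[0, 0, 0, 0, 0],
)

```text
t: 82.1
eef_pos: [0.5522, 0.0, 0.0882]
orientation: [0.999, 0.053, 0.004, 0.0]
contact_force: [0.6, 0.1, -0.2]
opening: -0.0001
```

Emit:
jog_arm(
  dp=[
    [-1, 0, 8],
    [0, 0, 6],
    [0, 0, 4],
    [0, 0, 3],
    [0, 0, 3],
    [0, 0, 2.5],
  ],
  angular=[
    [0, 0, 0],
    [0, 0, 0],
    [0, 0, 0],
    [0, 0, 0],
    [0, 0, 0],
    [0, 0, 0],
  ],
  hand=[0, 0, 0, 0, 0, 0],
)

```text
t: 82.85
eef_pos: [0.552, -0.0001, 0.0657]
orientation: [0.999, 0.054, 0.005, 0.001]
contact_force: [-9.1, 1.6, 26.8]
opening: -0.0
```

Emit:
jog_arm(
  dp=[
    [0, 0, -10],
    [0, 0, -30],
    [0, 0, -45],
    [0, 0, -45],
    [0, 0, -30],
    [0, 0, 0],
    [-40, -10, 0],
    [-50, -15, 0],
    [-50, -15, 0],
    [-30, -10, 0],
    [0, 0, 0],
    [0, 0, 0],
  ],
  angular=[
    [0, 0, 0],
    [0, 0, 0],
    [0, 0, 0],
    [0, 0, 0],
    [0, 0, 0],
    [0, 0, 0],
    [0, 0, 0],
    [0, 0, 0],
    [0, 0, 0],
    [0, 0, 0],
    [0, 0, 0],
    [0, 0, 0],
  ],
  hand=[0, 0, 0, 0, 0, 0, 0, 0, 0, 0, 0, 0],
)

```text
t: 84.35
eef_pos: [0.3681, 0.033, 0.2208]
orientation: [0.999, 0.053, 0.0, -0.001]
contact_force: [0.7, 0.3, -0.4]
opening: -0.0
```

```bash
python3 - <<'E'
from h import *
plan([])
c=cam('top'); save(c,'t23.png')
c=cam('scene'); save(c,'s23.png')
E
```

```text
t 84.35 p [0.3681 0.033  0.2208] yaw 6.1 tilt 0.1 F [ 0.7  0.3 -0.4] open -0.0
0
"dp": []
"angular": []
```

View pics/t23.png

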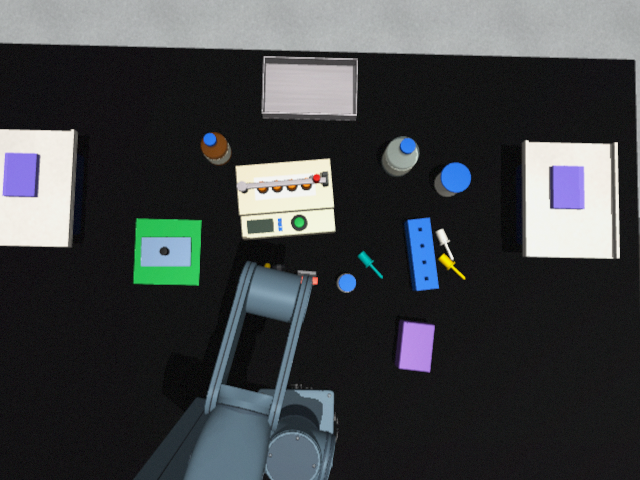

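View pics/s23.png

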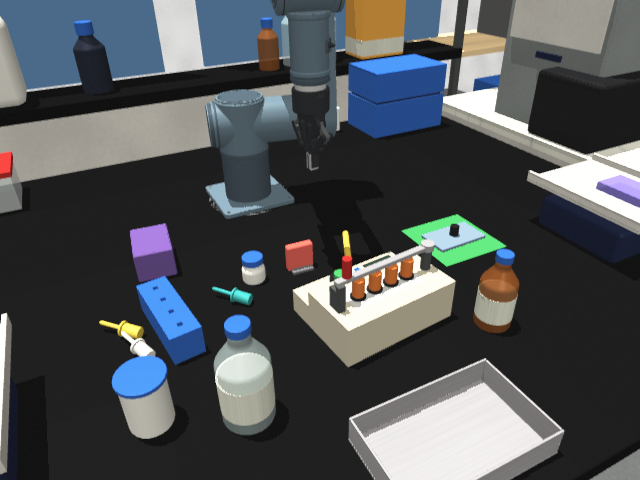

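Cover at (165,251) on a mat centred at (167,252), bar closed at the catch with its knob at (317,178), four heads under the bar, dock empty, bystanders unmoved, robot clear. Handing in.

```bash
python3 -c "
from h import *
print(job.close_job())"
```

```text
the job is handed in; nothing more can be done
None
```

The heating block is ready for its check, and I handed the job in at about 84 s of the 210 s allowed. I swung the bar open to about 1.59 rad and laid the cover on the mat. All four orange loggers went from the dock into wells 0–3. I then closed the bar against its catch (21 N at the stop) and pressed start down to z = 0.0657 m, against 0.066 m expected.

**Last checks:** In the final pictures the cover lies flat about 2 mm from the mat's centre. The bar is closed, and all four loggers are upright with their collars on the block. The dock is empty, the listed bystanders are in place and the robot touches nothing.

**Not as planned:**
- **Cover knocked aside:** It was shifted about 3 cm at t≈59–60 s, before I closed the bar. I only noticed after the first start press. I picked it up, re-centred it, and pressed start a second time so that the press came last. I did not redo the bar closing.
- **Look-alikes fell over:** The turquoise, white and yellow ones, which stood on their stems at the start, fell in the first seconds with the arm nowhere near them. I left them where they lay.
- **Cameras disagreed:** The two views differed by 2–3 mm on the wells. I settled it from where the jaws closed and by looking at each logger's foot over its well before inserting it.

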